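Charge the wax tumbler with file handles

ROBOT

A 6-joint arm with a two-finger parallel gripper is mounted at the origin on a cart in front of the work surface, level with it; the furniture and walls round the work are solid. World frame = base frame: x ahead of the robot, y to its left, z up, the work surface at z = 0. Lengths are in m, angles in rad, forces in N, time in s.
With the tool pointing down it reaches from about 0.35 to 0.975 m from the base axis. Payload 4.9 kg.
Tool frame: the origin (TCP) lies midway between the tips of the shut fingers; the grasp point (between the pads) lies 19 mm behind it; z points along the fingers, y is the direction in which the jaws open and shut (so a half turn about z gives the same grasp; the last joint's range is limited). The gripper opens to 85 mm and grips with 20 to 120 N. Pads are 22 mm wide; open, the fingers measure 114 mm over their backs; the gripper's body (76 mm by 85 mm) begins 54 mm behind the grasp point. The pads swing forward as they close: fully open they stand 13 mm farther back than shut.
Start: joints at [-1.427, 0.053, 1.613, -0, 1.476, -0.119], TCP at [0.162, -0.604, 0.208] pointing down, gripper open.
Joint ranges: [-3.01, 3.01], [-1.01, 2.22], [0.06, 2.58], [-1.02, 4.17], [0.09, 2.62], [-3.14, 3.14]. Speed limits (rad/s): [2.57, 2.57, 3.14, 3.14, 3.14, 3.14].

INTERFACE

Orientations are given as a unit quaternion [w, x, y, z].
In Python, from plant import manip gives the robot as it stands. The module is installed in compiled form; this text tells all that it offers.
- The arm moves only by the tool move_arm, never from a script. Its argument "rows" is a list of rows, each an object of numbers: "tx", "ty", "tz": the shift along the tool's x, y, z in m; "ax", "ay", "az": the turn, a rotation vector about the tool's x, y, z in degrees; "jaw": the closure in counts, from 0 (fully open) to 255 (shut). In form: [{"tx": .., "ty": .., "tz": .., "ax": .., "ay": .., "az": .., "jaw": ..}, ...]. A call has 1 to 12 rows; each row shifts and turns the pose as measured when the row begins, along the tool's axes as they then stand; what a row does not reach is not made up. A row lasts 1/10 s, in which the tool goes at most 50 mm and 8.59 degrees, less where a joint would pass 70% of its speed; a pose out of reach is approached as far as the arm can. A call with a gripper value outside its range is refused whole. The fingers move at their own pace and stop on an object; the grip force is fixed at half the most. Time passes only in rows, so rows that do not move let the fingers close. It gives the time, the measured TCP pose, the force and the opening at its end, in the units of the state.
- manip.state(): the state, without advancing time (a new reading comes with each control period).
- manip.grab_frame(name): name is "scene" or "top"; returns a dict with "color" (384x512x3 uint8, red, green, blue), "intrinsics" (3x3 intrinsics, pixels), "R" (3x3) and "t" (3): a world point X has camera coordinates R X + t. Camera axes: x right, y down, z forward; pixel columns grow to the right and rows downward; lengths in m; the calibration is good to about 2 mm. A picture is of the moment at which its call begins. There is no depth.
- manip.job_done(): hands the job in, once; it reports no verdict.
The state is a dict: "time": time; "joint_pos": joint angles; "joint_vel": joint speeds; "joint_efforts": joint torques, N m; "tool_pos": TCP position; "tool_rot": TCP orientation; "contact_force": force on the tool from outside, world axes, zero at the start; "ft_torque": the same for the moment, N m; "gripper_width": opening from 0.0 (shut) to 1.0 (fully open).
Only numpy, scipy, OpenCV 4.12 (cv2) and the standard library are available. Lean on these libraries where they do the work, as an engineer would, in place of code of your own. Each camera call takes 0.05 s, during which the arm holds its last target.

TASK

Charge the wax tumbler: take the brush out of the tipping bucket and lay it bristles down, lengthwise, on its sloped ledge, roll every wooden handle sideways out of its spring clip, and load them all, with the bar of wax, into the bucket. Only when the whole charge is in, push the bucket past its catch and right over so that everything drops into the barrel, and let it swing back home. Leave the other things on the bench where they are.

Things in the scene. Friction and masses are not known exactly. Their poses are not given: they have to be found in the camera images.
- tumbler: Wax tumbler, a grey machine 320 x 370 x 280 mm fixed to the bench; origin under the middle of its plinth, at bench level; x leads away from the robot, y to the machine's left, z up. In front (robot side) a steel tipping bucket hangs between two cheeks (y = +-112 mm, 206 mm high); behind it lies an eight-sided dark barrel, its mouth open to the bucket, its upper back and a guard behind the mouth (up to 278 mm) of clear plastic.
- bucket (a joint): Tip angle of the bucket, rad: 0 at home, held by a spring catch; grows as its top is pushed away from the robot (+x); stop at 1.35. A push of 8 to 15 N on the bar, away and upwards, snaps it out of the catch in the first 0.1 rad; then a return spring resists with 2 to 7 N. The load slides out over the front into the barrel between 0.9 and 1.3 rad. Let go, it swings back in a second and clicks home.
- pivot (a point): Middle of the bucket's hinge axis (along the tumbler's y), at x = -100, z = 180 mm in the tumbler's frame. Axes as the tumbler's.
- bucket_bar (a point): Middle of the bucket's push bar, a black round bar 13 mm thick, 110 mm long along the tumbler's y, 27 mm behind the bucket's back wall, level with its rim, on the robot's side; at home 112 mm towards the robot from the pivot and 90 mm above it (270 mm over the bench). It turns with the bucket about the pivot, radius 144 mm. Nothing is near it above or on the robot's side.
- bucket_floor (a point): Centre of the bucket's flat inner floor (85 mm along x, 169 mm along y), at home at x = -142, z = 227 mm in the tumbler's frame. Seen from here the upright back wall is 42 mm towards the robot; the front slopes up from 42 mm ahead to its lip 127 mm ahead; the rim is 48 mm above the floor all round. Axes turn with the bucket; at home they are the tumbler's.
- barrel_inside (a point): Middle of the barrel's inside, 128 mm above the bench; the barrel is 180 mm across flats and 192 mm long along y inside, its inner floor 90 mm below this point; the front wall under the mouth ends 12 mm below it. Axes as the tumbler's.
- brush_ledge (a point): Middle of the upper face of the sloped brush ledge on the machine's right side, a steel tray 150 mm long (its x, as the tumbler's x) and 54 mm wide, 230 mm above the bench. The face slopes down outwards (to its -y) by 0.33 rad; z is normal to it. An 11 mm lip closes the low edge. A clear guard begins 50 mm beyond the high edge and ends 48 mm above the ledge.
- rack: Drying rack: wooden board 118 x 382 x 12 mm fixed to the bench; origin under its middle. Five clip stations stand in a row along y, at y = +148, +74, 0, -74, -148 mm. In each a handle lies level along x, its axis 41 mm above the bench, held by two pairs of steel spring-clip jaws at x = -34 and +34 mm (11 mm wide each), so the middle 55 mm of the handle is free to grasp.
- clip_middle (a point): Axis of the rack's middle station, half-way along; axes as the rack's. In every clip the jaw on the +y side is a rigid hook, its top 20 mm above this axis, that reaches over the handle to its mid-line, so it does not come straight up; the -y jaw is a low springy leaf as high as the handle's axis. Rolled 15 to 18 mm sideways to -y, against 5 to 15 N of the leaf, the handle is clear of the hooks and then lifts out.
- wax_center (a point): Centre of the dark red bar of wax, 35 x 105 x 24 mm, 90 g, lying flat on the bench beyond the rack; long side along its y, z up.
- brush_center (a point): Centre (half-way up) of the small wooden brush, 31 x 129 x 34 mm, long side along its y, bristles down (bristles 24 mm wide, 18 mm high, the wooden back above them 16 mm thick); it starts on the bucket's floor, lying lengthwise in the bucket.
- handle0_center (a point): Centre of a turned wooden handle blank, 140 mm long along its x, about 70 g: round, 26 mm thick, with a six-sided butt 33 mm over corners (last 24 mm at -x) and an 18 mm tenon (last 20 mm at +x). Starts in the rack's station at y = +148 mm; None if there is no such handle today.
- handle1_center (a point): Centre of a turned wooden handle blank, 140 mm long along its x, about 70 g: round, 26 mm thick, with a six-sided butt 33 mm over corners (last 24 mm at -x) and an 18 mm tenon (last 20 mm at +x). Starts in the rack's station at y = +74 mm; None if there is no such handle today.
- handle2_center (a point): Centre of a turned wooden handle blank, 140 mm long along its x, about 70 g: round, 26 mm thick, with a six-sided butt 33 mm over corners (last 24 mm at -x) and an 18 mm tenon (last 20 mm at +x). Starts in the rack's station at y = +0 mm; None if there is no such handle today.
- handle3_center (a point): Centre of a turned wooden handle blank, 140 mm long along its x, about 70 g: round, 26 mm thick, with a six-sided butt 33 mm over corners (last 24 mm at -x) and an 18 mm tenon (last 20 mm at +x). Starts in the rack's station at y = -74 mm; None if there is no such handle today.
- handle4_center (a point): Centre of a turned wooden handle blank, 140 mm long along its x, about 70 g: round, 26 mm thick, with a six-sided butt 33 mm over corners (last 24 mm at -x) and an 18 mm tenon (last 20 mm at +x). Starts in the rack's station at y = -148 mm; None if there is no such handle today.
- polish_tin: Bystander to be left alone: round tin, 66 mm wide, 28 mm high, standing on the bench; origin at the centre of its underside.
- masking_tape: Bystander to be left alone: roll of masking tape, 54 mm wide, 25 mm high, standing on the bench; origin at the centre of its underside.
- tape_measure: Bystander to be left alone: tape measure, 47 x 79 x 64 mm, standing on the bench; origin at the centre of its underside.
There are look-alikes about, which are no part of the job. Leave any purple look-alike of the part that bears wax_center alone.

How it is judged:
On the way, in this order (a step that is already met when the one before it is completed fails the run):
1. the brush lies on its ledge, and all the handles and the bar of wax lie in the bucket, which is still at home (x of brush_center in the frame of brush_ledge between -0.06 and 0.06 m and y of brush_center in the frame of brush_ledge between -0.025 and 0.025 m and z of brush_center in the frame of brush_ledge between 0.008 and 0.028 m and angle between the z axis of brush_center and the z axis of brush_ledge, either way round below 0.2 rad and angle between the y axis of brush_center and the x axis of brush_ledge, either way round below 0.3 rad and angle between brush_center's own z axis and vertical below 0.6 rad and x of handle0_center in the frame of bucket_floor between -0.045 and 0.127 m and y of handle0_center in the frame of bucket_floor between -0.086 and 0.086 m and z of handle0_center in the frame of bucket_floor between 0 and 0.075 m and x of handle1_center in the frame of bucket_floor between -0.045 and 0.127 m and y of handle1_center in the frame of bucket_floor between -0.086 and 0.086 m and z of handle1_center in the frame of bucket_floor between 0 and 0.075 m and x of handle2_center in the frame of bucket_floor between -0.045 and 0.127 m and y of handle2_center in the frame of bucket_floor between -0.086 and 0.086 m and z of handle2_center in the frame of bucket_floor between 0 and 0.075 m and x of handle3_center in the frame of bucket_floor between -0.045 and 0.127 m and y of handle3_center in the frame of bucket_floor between -0.086 and 0.086 m and z of handle3_center in the frame of bucket_floor between 0 and 0.075 m and x of handle4_center in the frame of bucket_floor between -0.045 and 0.127 m and y of handle4_center in the frame of bucket_floor between -0.086 and 0.086 m and z of handle4_center in the frame of bucket_floor between 0 and 0.075 m and x of wax_center in the frame of bucket_floor between -0.045 and 0.127 m and y of wax_center in the frame of bucket_floor between -0.086 and 0.086 m and z of wax_center in the frame of bucket_floor between 0 and 0.075 m and value of joint bucket below 0.06 rad), for 0.2 s.
2. the bucket is tipped right over (more than 1.1 rad) (value of joint bucket above 1.1 rad), for 0.05 s.
At the end, for the whole second after the job is handed in: Every handle present and the wax rest in the barrel (centre at most 10 mm above its middle); the brush lies on the ledge, bristles down (within 60 mm along, 25 mm across, 0.2 rad of flat, 0.3 rad of lengthwise); the bucket is home (within 0.06 rad) (x of handle0_center in the frame of barrel_inside between -0.085 and 0.085 m and y of handle0_center in the frame of barrel_inside between -0.096 and 0.096 m and z of handle0_center in the frame of barrel_inside between -0.09 and 0.01 m and linear speed of each of handle0, handle1, handle2, handle3, handle4, wax_bar below 0.03 m/s and x of handle1_center in the frame of barrel_inside between -0.085 and 0.085 m and y of handle1_center in the frame of barrel_inside between -0.096 and 0.096 m and z of handle1_center in the frame of barrel_inside between -0.09 and 0.01 m and x of handle2_center in the frame of barrel_inside between -0.085 and 0.085 m and y of handle2_center in the frame of barrel_inside between -0.096 and 0.096 m and z of handle2_center in the frame of barrel_inside between -0.09 and 0.01 m and x of handle3_center in the frame of barrel_inside between -0.085 and 0.085 m and y of handle3_center in the frame of barrel_inside between -0.096 and 0.096 m and z of handle3_center in the frame of barrel_inside between -0.09 and 0.01 m and x of handle4_center in the frame of barrel_inside between -0.085 and 0.085 m and y of handle4_center in the frame of barrel_inside between -0.096 and 0.096 m and z of handle4_center in the frame of barrel_inside between -0.09 and 0.01 m and x of wax_center in the frame of barrel_inside between -0.085 and 0.085 m and y of wax_center in the frame of barrel_inside between -0.096 and 0.096 m and z of wax_center in the frame of barrel_inside between -0.09 and 0.01 m and x of brush_center in the frame of brush_ledge between -0.06 and 0.06 m and y of brush_center in the frame of brush_ledge between -0.025 and 0.025 m and z of brush_center in the frame of brush_ledge between 0.008 and 0.028 m and angle between the z axis of brush_center and the z axis of brush_ledge, either way round below 0.2 rad and angle between the y axis of brush_center and the x axis of brush_ledge, either way round below 0.3 rad and linear speed of brush below 0.02 m/s and angle between brush_center's own z axis and vertical below 0.6 rad and value of joint bucket below 0.06 rad); the robot touches nothing.
It fails at once if the polish tin is pushed more than 4 cm away (distance of polish_tin from where it was at the start of the episode above 0.04 m).
It fails at once if the masking tape is pushed more than 4 cm away (distance of masking_tape from where it was at the start of the episode above 0.04 m).
It fails at once if the tape measure is pushed more than 4 cm away (distance of tape_measure from where it was at the start of the episode above 0.04 m).
Of handle0, handle1, handle2, handle3, handle4 only 3 to 5 are there at a start; the rules pass over those that are not, and their reading is None.
At some moment in a run one of wax_bar may be knocked a few centimetres aside while the robot is not near it.
Once in a run the grip may slacken for a moment while it holds something.
It also fails if it takes over 210 s, if anything falls off the work surface, if the arm or the gripper's body presses on something with over 40 N, if the wrist force passes 120 N, or if a joint passes its speed limit or range.

## Working session

There is one attempt and no reset: what is moved stays moved. The work goes in short steps, Python scripts to look and compute and a tool call to move; the robot and the scene stay as the last step left them, time stands still between calls to the robot, and variables do not carry over. Pictures are saved under pics/ and viewed, and the job is handed in when it is done.

Besides the shell and the picture viewer there is one more tool, called after "Call:" as a command line: name --argument value ..., lists and objects as JSON in quotes. move_arm: Moves the arm, as the interface text tells. Its arguments: {"type":"object","properties":{"rows":{"type":"array"}},"required":["rows"]}

```bash
mkdir -p pics; ls
cat > h.py <<'E'
import numpy as np, cv2, json
from plant import manip
from scipy.spatial.transform import Rotation as Rot
def grab(n,fn=None):
    f=manip.grab_frame(n)
    if fn: cv2.imwrite('pics/'+fn,f['color'][:,:,::-1])
    np.savez('last_%s.npz'%n,**{k:np.array(v) for k,v in f.items()})
    return f
def load(n): return dict(np.load('last_%s.npz'%n))
def proj(f,X):
    X=np.atleast_2d(X);c=X@np.array(f['R']).T+np.array(f['t']);p=c@np.array(f['intrinsics']).T
    return p[:,:2]/p[:,2:]
def back(f,uv,z):
    R=np.array(f['R']);t=np.array(f['t']);K=np.array(f['intrinsics'])
    d=R.T@np.linalg.solve(K,np.array([uv[0],uv[1],1.]));o=-R.T@t
    return o+d*(z-o[2])/d[2]
E
python3 - <<'E'
from h import *
for n in('scene','top'):
    f=grab(n,n+'0.png'); print(n,np.round(f['intrinsics'],1).tolist(),'cam',np.round(-np.array(f['R']).T@f['t'],3),np.round(f['R'],2).tolist())
s=manip.state();print({k:np.round(v,3).tolist() for k,v in s.items()})
E
```

```text
pics
scene [[491.9, 0.0, 249.5], [0.0, 491.9, 185.3], [0.0, 0.0, 1.0]] cam [0.016 0.9   1.207] [[-0.89, -0.45, -0.02], [-0.28, 0.58, -0.76], [0.36, -0.67, -0.65]]
top [[491.4, 0.0, 258.0], [0.0, 491.4, 190.1], [0.0, 0.0, 1.0]] cam [ 0.454 -0.177  1.686] [[0.01, -1.0, -0.0], [-1.0, -0.01, -0.08], [0.08, 0.0, -1.0]]
{'time': 0.1, 'joint_pos': [-1.427, 0.053, 1.614, -0.0, 1.476, -0.119], 'joint_vel': [0.001, -0.0, -0.002, 0.001, -0.0, 0.001], 'joint_efforts': [0.001, -39.491, -37.136, -0.0, 0.004, -0.0], 'tool_pos': [0.162, -0.603, 0.206], 'tool_rot': [-0.001, 0.991, 0.131, -0.0], 'contact_force': [0.436, 0.053, -0.086], 'ft_torque': [0.009, 0.04, -0.011], 'gripper_width': 1.004}
```

View pics/scene0.png

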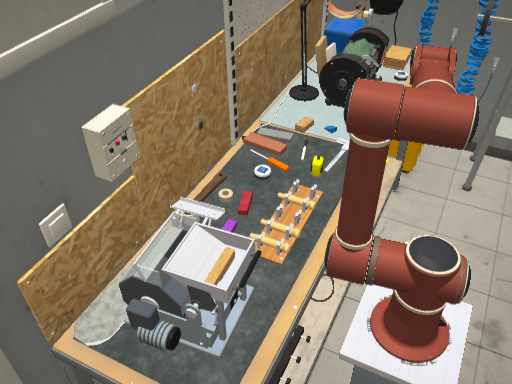

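View pics/top0.png

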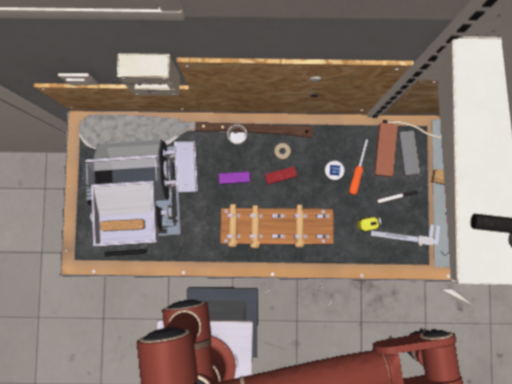

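Run:
```python
from h import *
f=load('top');c=f['color'][:,:,::-1]
cv2.imwrite('pics/t1.png',cv2.resize(c[120:270,70:230],None,fx=5,fy=4*1.0,interpolation=cv2.INTER_CUBIC)) 
cv2.imwrite('pics/t2.png',cv2.resize(c[130:270,200:350],None,fx=5,fy=4.0,interpolation=cv2.INTER_CUBIC))
f=load('scene');c=f['color'][:,:,::-1]
cv2.imwrite('pics/s1.png',cv2.resize(c[175:355,100:330],None,fx=3.3,fy=3.3,interpolation=cv2.INTER_CUBIC))
```

```text
(no output)
```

View pics/t1.png

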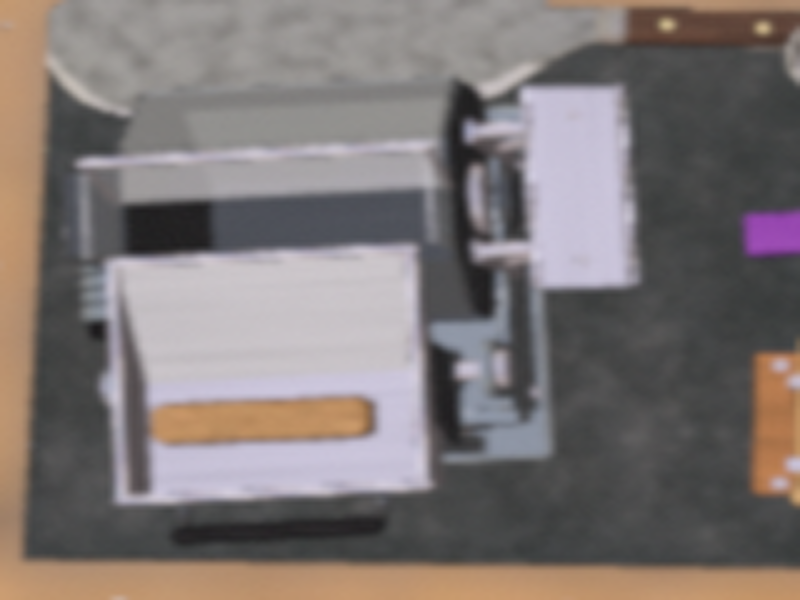

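View pics/t2.png

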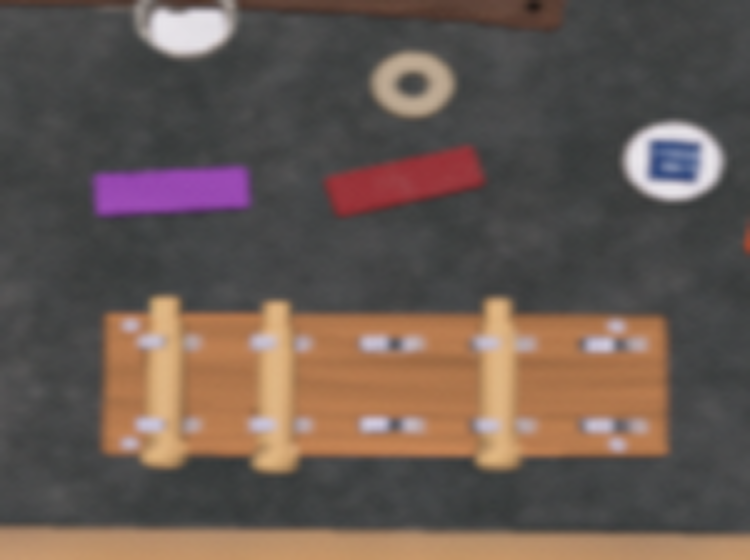

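View pics/s1.png

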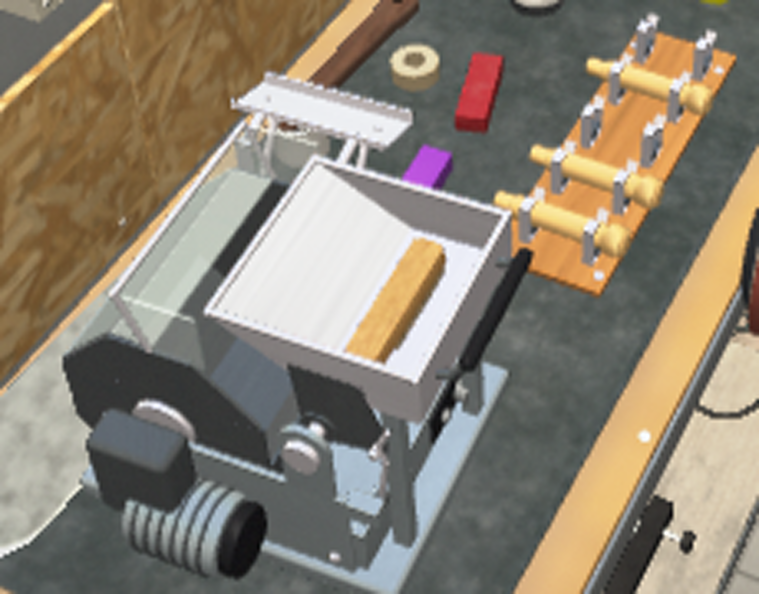

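Run:
```python
from h import *
f=load('top')
def t1(x,y,z): return back(f,(70+(x+.5)/5-.5,120+(y+.5)/4-.5),z)
def t2(x,y,z): return back(f,(200+(x+.5)/5-.5,130+(y+.5)/4-.5),z)
p=lambda n,v:print(n,np.round(np.array(v)*1000,1))
p('barL',t1(173,536,.270));p('barR',t1(386,524,.270))
for n,a in dict(bl=(116,502),br=(435,490),fl=(110,260),fr=(418,248)).items(): p(n,t1(*a,.275))
for n,a in dict(hi_far=(525,87,.2387),lo_far=(625,87,.231),lo_near=(637,285,.231),hi_near=(540,290,.2387)).items(): p(n,t1(*a))
for n,a in dict(b0=(150,426),b1=(373,417)).items(): p('brush '+n,t1(*a,.227+.034))
for n,a in dict(a=(103,313),b=(666,315),c=(667,455),d=(102,455)).items(): p('rack '+n,t2(*a,.012))
for n,a in dict(h0t=(165,297),h0b=(162,468),h1t=(277,301),h1b=(274,471),h3t=(498,298),h3b=(497,469)).items(): p(n,t2(*a,.041))
for n,a in dict(w1=(327,180),w2=(471,147),w3=(486,183),w4=(340,215)).items(): p(n,t2(*a,.024))
for n,a in dict(p1=(93,175),p2=(247,168),p3=(250,205),p4=(96,215)).items(): p('purple',t2(*a,.024))
p('tape',t2(413,84,.025));p('tin',t2(673,160,.028)); p('glasstin',t2(185,20,.028))
```

```text
barL [381.3 262.2 270. ]
barR [391.5 140.6 270. ]
bl [405.2 294.2 275. ]
br [416.2 112.3 275. ]
fl [578.5 304.8 275. ]
fr [589.7 127.4 275. ]
hi_far [714.5  75.3 238.7]
lo_far [716.8  16.7 231. ]
lo_near [568.1   5.9 231. ]
hi_near [563.   62.2 238.7]
brush b0 [459.6 281.4 261. ]
brush b1 [467.9 152.6 261. ]
rack a [528.4 -46.9  12. ]
rack b [ 532.  -430.7   12. ]
rack c [ 413.4 -431.5   12. ]
rack d [408.  -48.7  12. ]
h0t [541.1 -90.5  41. ]
h0b [398.6 -91.1  41. ]
h1t [ 538.8 -165.6   41. ]
h1b [ 397.2 -165.7   41. ]
h3t [ 543.3 -313.7   41. ]
h3b [ 400.9 -314.    41. ]
w1 [ 643.1 -198.    24. ]
w2 [ 672.8 -295.8   24. ]
w3 [ 642.1 -306.2   24. ]
w4 [ 613.3 -207.2   24. ]
purple [645.2 -38.7  24. ]
purple [ 652.6 -143.4   24. ]
purple [ 621.  -145.9   24. ]
purple [611.  -41.4  24. ]
tape [ 726.2 -255.7   25. ]
tin [ 663.  -432.8   28. ]
glasstin [778.8 -99.2  28. ]
```

```bash
cat >> h.py <<'E'
yaw=.066; T=np.array([.598,.2154,0])
RT=Rot.from_euler('z',yaw).as_matrix()
def tw(x,y,z): return T+RT@np.array([x,y,z])
FLOOR=tw(-.142,0,.227)
LEDGE=np.array([.6406,.0415,.230])
RL=RT@Rot.from_euler('x',.33).as_matrix()   # y up inward: slopes down to -y
def lw(x,y,z): return LEDGE+RL@np.array([x,y,z])
def down(psi): return Rot.from_matrix(np.array([[np.cos(psi),np.sin(psi),0],[np.sin(psi),-np.cos(psi),0],[0,0,-1.]]))
def cur():
    s=manip.state();q=s['tool_rot'];return np.array(s['tool_pos']),Rot.from_quat([q[1],q[2],q[3],q[0]]),s
def plan(P,Rg,n=None,show=True):
    p,R,s=cur(); P=np.array(P)
    rv=(R.inv()*Rg).as_rotvec(); d=P-p
    m=int(max(np.ceil(np.linalg.norm(d)/.045),np.ceil(np.degrees(np.linalg.norm(rv))/8.3),1)); n=n or m
    print('t %.1f'%s['time'],'pos',np.round(p,4),'w %.3f'%s['gripper_width'],'F',np.round(s['contact_force'],1),'min rows',m)
    print('total tool shift mm',np.round(1e3*R.inv().apply(d),1),'rot deg',np.round(np.degrees(rv),1))
    for i in range(n):
        Ri=R*Rot.from_rotvec(rv*i/n)
        print(np.round(Ri.inv().apply(d/n),4),np.round(np.degrees(rv/n),2))
E
python3 - <<'E'
from h import *
for n in('top','scene'):
    f=load(n);im=cv2.resize(f['color'][:,:,::-1],None,fx=4,fy=4,interpolation=cv2.INTER_CUBIC)
    def L(pts,col):
        q=((proj(f,np.array(pts))+.5)*4-.5).astype(int)
        cv2.polylines(im,[q.reshape(-1,1,2)],False,col,1,cv2.LINE_AA)
    L([tw(-.212,-.055,.27),tw(-.212,.055,.27)],(0,255,0))
    L([tw(*a) for a in [(-.184,-.0845,.275),(-.184,.0845,.275),(-.015,.0845,.275),(-.015,-.0845,.275),(-.184,-.0845,.275)]],(0,0,255))
    L([tw(*a) for a in [(-.184,-.0845,.227),(-.184,.0845,.227),(-.1,.0845,.227),(-.1,-.0845,.227),(-.184,-.0845,.227)]],(255,0,0))
    L([lw(*a) for a in [(-.075,-.027,0),(-.075,.027,0),(.075,.027,0),(.075,-.027,0),(-.075,-.027,0)]],(255,0,255))
    RR=Rot.from_euler('z',.01).as_matrix()
    for y in(.148,.074,-.074): L([np.array([.4705,-.2395,.041])+RR@np.array([x,y,0]) for x in(-.07,.07)],(0,255,0))
    Rw=Rot.from_euler('z',.288).as_matrix()
    L([np.array([.6428,-.2518,.024])+Rw@np.array(a) for a in [(-.0175,-.0525,0),(-.0175,.0525,0),(.0175,.0525,0),(.0175,-.0525,0),(-.0175,-.0525,0)]],(0,255,0))
    im=im[480:1080,300:1340] if n=='top' else im[640:1400,420:1320]
    cv2.imwrite('pics/ov_%s.png'%n,cv2.resize(im,None,fx=.76,fy=.76,interpolation=cv2.INTER_AREA))
E
```

```text
(no output)
```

View pics/ov_top.png

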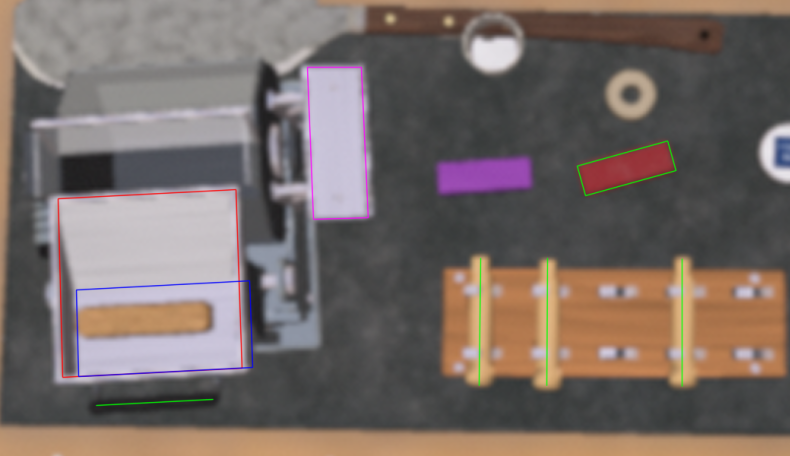

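View pics/ov_scene.png

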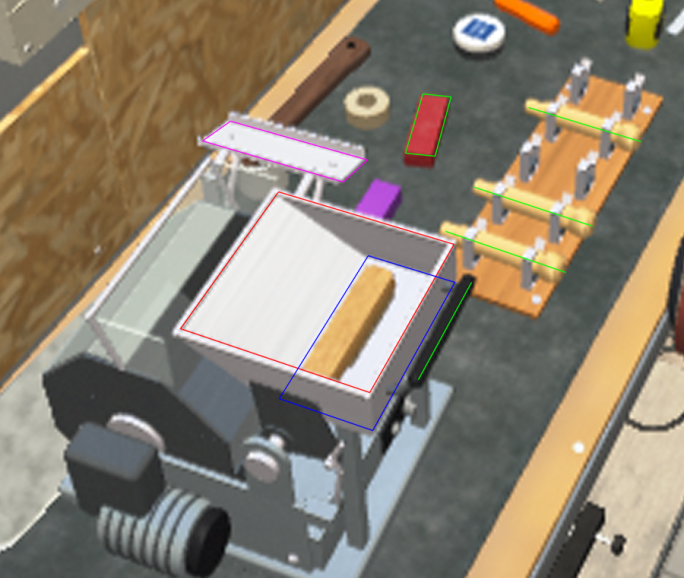

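Run:
```python
from h import *
plan([.40,-.25,.37],down(.263))
```

```text
t 0.1 pos [ 0.1623 -0.6029  0.2064] w 1.004 F [ 0.4  0.1 -0.1] min rows 11
total tool shift mm [ 321.3 -279.3 -163. ] rot deg [-0.1 -0.  -0. ]
[ 0.0292 -0.0254 -0.0148] [-0.01 -0.   -0.  ]
[ 0.0292 -0.0254 -0.0148] [-0.01 -0.   -0.  ]
[ 0.0292 -0.0254 -0.0148] [-0.01 -0.   -0.  ]
[ 0.0292 -0.0254 -0.0148] [-0.01 -0.   -0.  ]
[ 0.0292 -0.0254 -0.0148] [-0.01 -0.   -0.  ]
[ 0.0292 -0.0254 -0.0148] [-0.01 -0.   -0.  ]
[ 0.0292 -0.0254 -0.0149] [-0.01 -0.   -0.  ]
[ 0.0292 -0.0254 -0.0149] [-0.01 -0.   -0.  ]
[ 0.0292 -0.0254 -0.0149] [-0.01 -0.   -0.  ]
[ 0.0292 -0.0254 -0.0149] [-0.01 -0.   -0.  ]
[ 0.0292 -0.0254 -0.0149] [-0.01 -0.   -0.  ]
```

Call:
move_arm --rows '[{"tx": 0.029, "ty": -0.025, "tz": -0.018, "jaw": 120}, {"tx": 0.029, "ty": -0.025, "tz": -0.018, "jaw": 120}, {"tx": 0.029, "ty": -0.025, "tz": -0.018, "jaw": 120}, {"tx": 0.029, "ty": -0.025, "tz": -0.018, "jaw": 120}, {"tx": 0.029, "ty": -0.025, "tz": -0.015, "jaw": 120}, {"tx": 0.029, "ty": -0.025, "tz": -0.015, "jaw": 120}, {"tx": 0.029, "ty": -0.025, "tz": -0.015, "jaw": 120}, {"tx": 0.029, "ty": -0.025, "tz": -0.015, "jaw": 120}, {"tx": 0.029, "ty": -0.025, "tz": -0.015, "jaw": 120}, {"tx": 0.029, "ty": -0.025, "tz": -0.015, "jaw": 120}, {"tx": 0.029, "ty": -0.025, "tz": -0.015, "jaw": 120}]'

```text
schema error: expected keys tx, ty, tz, ax, ay, az, jaw
```

Run:
```python
from h import *
plan([.464,.217,.36],down(1.637),12)
```

```text
t 0.1 pos [ 0.1623 -0.6029  0.2064] w 1.004 F [ 0.4  0.1 -0.1] min rows 20
total tool shift mm [ 504.4 -713.6 -152.2] rot deg [ -0.1  -0.1 -78.7]
[ 0.042  -0.0595 -0.0127] [-0.01 -0.01 -6.56]
[ 0.0486 -0.0543 -0.0127] [-0.01 -0.01 -6.56]
[ 0.0544 -0.0484 -0.0127] [-0.01 -0.01 -6.56]
[ 0.0596 -0.0418 -0.0127] [-0.01 -0.01 -6.56]
[ 0.064  -0.0347 -0.0127] [-0.01 -0.01 -6.56]
[ 0.0675 -0.0272 -0.0127] [-0.01 -0.01 -6.56]
[ 0.0702 -0.0193 -0.0128] [-0.01 -0.01 -6.56]
[ 0.072  -0.0112 -0.0128] [-0.01 -0.01 -6.56]
[ 0.0728 -0.0029 -0.0128] [-0.01 -0.01 -6.56]
[ 0.0726  0.0055 -0.0128] [-0.01 -0.01 -6.56]
[ 0.0715  0.0137 -0.0128] [-0.01 -0.01 -6.56]
[ 0.0695  0.0218 -0.0128] [-0.01 -0.01 -6.56]
```

Call:
move_arm --rows '[{"tx": 0.029, "ty": -0.025, "tz": -0.018, "ax": 0, "ay": 0, "az": 0, "jaw": 120}, {"tx": 0.029, "ty": -0.025, "tz": -0.018, "ax": 0, "ay": 0, "az": 0, "jaw": 120}, {"tx": 0.029, "ty": -0.025, "tz": -0.018, "ax": 0, "ay": 0, "az": 0, "jaw": 120}, {"tx": 0.029, "ty": -0.025, "tz": -0.018, "ax": 0, "ay": 0, "az": 0, "jaw": 120}, {"tx": 0.029, "ty": -0.025, "tz": -0.015, "ax": 0, "ay": 0, "az": 0, "jaw": 120}, {"tx": 0.029, "ty": -0.025, "tz": -0.015, "ax": 0, "ay": 0, "az": 0, "jaw": 120}, {"tx": 0.029, "ty": -0.025, "tz": -0.015, "ax": 0, "ay": 0, "az": 0, "jaw": 120}, {"tx": 0.029, "ty": -0.025, "tz": -0.015, "ax": 0, "ay": 0, "az": 0, "jaw": 120}, {"tx": 0.029, "ty": -0.025, "tz": -0.015, "ax": 0, "ay": 0, "az": 0, "jaw": 120}, {"tx": 0.029, "ty": -0.025, "tz": -0.015, "ax": 0, "ay": 0, "az": 0, "jaw": 120}, {"tx": 0.029, "ty": -0.025, "tz": -0.015, "ax": 0, "ay": 0, "az": 0, "jaw": 120}]'

```text
time: 1.2
tool_pos: [0.4037, -0.2428, 0.3822]
tool_rot: [-0.009, 0.992, 0.126, -0.001]
contact_force: [1.3, -1.1, 0.3]
gripper_width: 0.53
```

Run:
```python
from h import *
plan([.464,.217,.36],down(1.637),12)
```

```text
t 1.2 pos [ 0.4037 -0.2428  0.3822] w 0.530 F [ 1.3 -1.1  0.3] min rows 11
total tool shift mm [ 173.5 -429.6   30.2] rot deg [ -0.9  -0.7 -79.3]
[ 0.0145 -0.0358  0.0025] [-0.08 -0.06 -6.61]
[ 0.0185 -0.0339  0.0025] [-0.08 -0.06 -6.61]
[ 0.0223 -0.0315  0.0024] [-0.08 -0.06 -6.61]
[ 0.0257 -0.0288  0.0023] [-0.08 -0.06 -6.61]
[ 0.0289 -0.0256  0.0023] [-0.08 -0.06 -6.61]
[ 0.0317 -0.0221  0.0022] [-0.08 -0.06 -6.61]
[ 0.034  -0.0183  0.0021] [-0.08 -0.06 -6.61]
[ 0.0359 -0.0143  0.0021] [-0.08 -0.06 -6.61]
[ 0.0373 -0.0101  0.002 ] [-0.08 -0.06 -6.61]
[ 0.0382 -0.0057  0.002 ] [-0.08 -0.06 -6.61]
[ 0.0386 -0.0013  0.0019] [-0.08 -0.06 -6.61]
[0.0385 0.0031 0.0019] [-0.08 -0.06 -6.61]
```

Call:
move_arm --rows '[{"tx": 0.015, "ty": -0.036, "tz": 0.002, "ax": 0, "ay": 0, "az": -6.6, "jaw": 120}, {"tx": 0.019, "ty": -0.034, "tz": 0.002, "ax": 0, "ay": 0, "az": -6.6, "jaw": 120}, {"tx": 0.022, "ty": -0.031, "tz": 0.002, "ax": 0, "ay": 0, "az": -6.6, "jaw": 120}, {"tx": 0.026, "ty": -0.029, "tz": 0.002, "ax": 0, "ay": 0, "az": -6.6, "jaw": 120}, {"tx": 0.029, "ty": -0.026, "tz": 0.002, "ax": 0, "ay": 0, "az": -6.6, "jaw": 120}, {"tx": 0.032, "ty": -0.022, "tz": 0.002, "ax": 0, "ay": 0, "az": -6.6, "jaw": 120}, {"tx": 0.034, "ty": -0.018, "tz": 0.002, "ax": 0, "ay": 0, "az": -6.6, "jaw": 120}, {"tx": 0.036, "ty": -0.014, "tz": 0.002, "ax": 0, "ay": 0, "az": -6.6, "jaw": 120}, {"tx": 0.037, "ty": -0.01, "tz": 0.002, "ax": 0, "ay": 0, "az": -6.6, "jaw": 120}, {"tx": 0.038, "ty": -0.006, "tz": 0.002, "ax": 0, "ay": 0, "az": -6.6, "jaw": 120}, {"tx": 0.038, "ty": -0.001, "tz": 0.002, "ax": 0, "ay": 0, "az": -6.6, "jaw": 120}, {"tx": 0.038, "ty": 0.003, "tz": 0.002, "ax": -1, "ay": 0, "az": -6.6, "jaw": 120}]'

```text
time: 2.4
tool_pos: [0.4538, 0.2366, 0.3627]
tool_rot: [-0.001, 0.663, 0.749, 0.01]
contact_force: [0.1, -0.6, 0.0]
gripper_width: 0.532
```

Run:
```python
from h import *
plan([.464,.217,.237],down(1.637),3)
for n in('top','scene'): grab(n,n+'1.png')
```

```text
t 2.4 pos [0.4538 0.2366 0.3627] w 0.532 F [ 0.1 -0.6  0. ] min rows 3
total tool shift mm [-22.6   6.  125.4] rot deg [ 0.8 -0.9  3.2]
[-0.0075  0.002   0.0418] [ 0.26 -0.31  1.06]
[-0.0073  0.0023  0.0418] [ 0.26 -0.31  1.06]
[-0.007   0.0026  0.0419] [ 0.26 -0.31  1.06]
```

View pics/scene1.png

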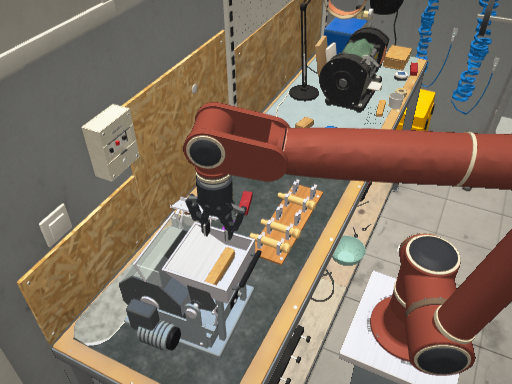

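View pics/top1.png

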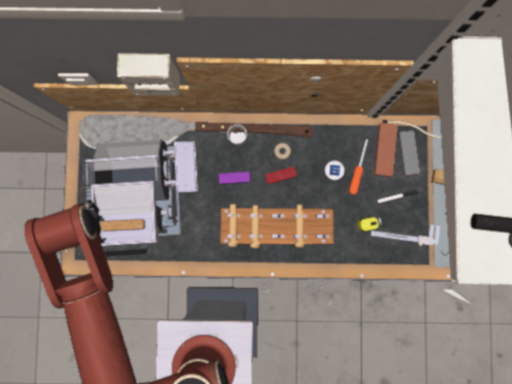

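Call:
move_arm --rows '[{"tx": -0.022, "ty": 0.006, "tz": 0.02, "ax": 0.8, "ay": -0.9, "az": 3.2, "jaw": 120}, {"tx": 0, "ty": 0, "tz": 0.03, "ax": 0, "ay": 0, "az": 0, "jaw": 120}]'

```text
time: 2.7
tool_pos: [0.4632, 0.2189, 0.3151]
tool_rot: [0.001, 0.682, 0.731, 0.002]
contact_force: [0.1, 0.7, -0.3]
gripper_width: 0.534
```

Run:
```python
from h import *
plan([.464,.217,.237],down(1.637),3)
```

```text
t 2.7 pos [0.4632 0.2189 0.3151] w 0.534 F [ 0.1  0.7 -0.3] min rows 2
total tool shift mm [-2.1  0.2 78.1] rot deg [ 0.3 -0.1  0.2]
[-0.0007  0.0001  0.026 ] [ 0.1  -0.04  0.05]
[-0.0007  0.0001  0.026 ] [ 0.1  -0.04  0.05]
[-0.0007  0.0002  0.026 ] [ 0.1  -0.04  0.05]
```

Call:
move_arm --rows '[{"tx": -0.002, "ty": 0, "tz": 0.026, "ax": 0.3, "ay": 0, "az": 0, "jaw": 120}, {"tx": 0, "ty": 0, "tz": 0.026, "ax": 0, "ay": 0, "az": 0, "jaw": 120}, {"tx": 0, "ty": 0, "tz": 0.026, "ax": 0, "ay": 0, "az": 0, "jaw": 120}, {"tx": 0, "ty": 0, "tz": 0.0, "ax": 0, "ay": 0, "az": 0, "jaw": 120}]'

```text
time: 3.1
tool_pos: [0.4608, 0.2134, 0.2284]
tool_rot: [-0.003, 0.684, 0.729, -0.004]
contact_force: [-1.0, 0.2, -0.5]
gripper_width: 0.531
```

Run:
```python
from h import *
plan([.464,.217,.237],down(1.637),1)
f=grab('scene');cv2.imwrite('pics/s2.png',cv2.resize(f['color'][150:330,120:320,::-1],None,fx=4,fy=3.3,interpolation=cv2.INTER_CUBIC))
```

```text
t 3.1 pos [0.4608 0.2134 0.2284] w 0.531 F [-1.   0.2 -0.5] min rows 1
total tool shift mm [ 3.4  3.3 -8.6] rot deg [-0.6  0.1 -0.2]
[ 0.0034  0.0033 -0.0086] [-0.56  0.08 -0.16]
```

View pics/s2.png

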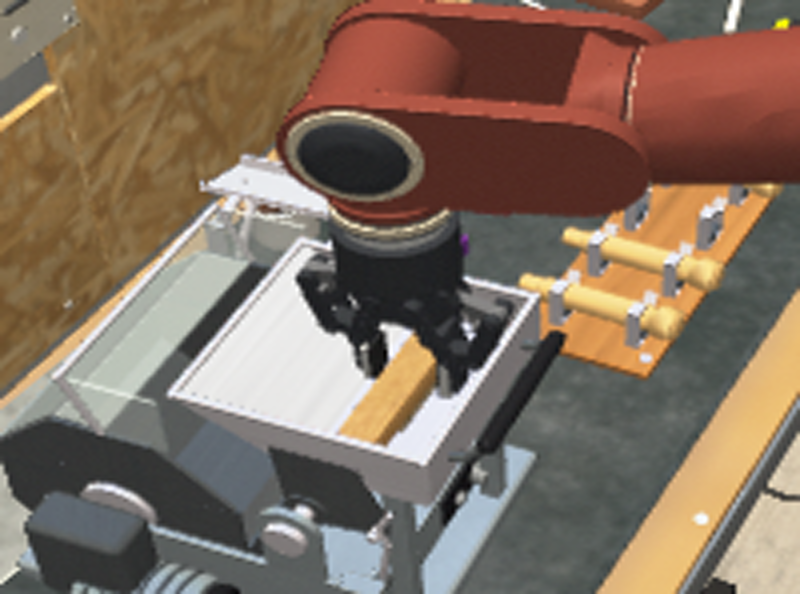

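Call:
move_arm --rows '[{"tx": 0.002, "ty": 0.003, "tz": -0.004, "ax": -0.5, "ay": 0, "az": 0, "jaw": 120}, {"tx": 0, "ty": 0, "tz": -0.003, "ax": 0, "ay": 0, "az": 0, "jaw": 120}, {"tx": 0, "ty": 0, "tz": 0, "ax": 0, "ay": 0, "az": 0, "jaw": 200}, {"tx": 0, "ty": 0, "tz": 0, "ax": 0, "ay": 0, "az": 0, "jaw": 255}, {"tx": 0, "ty": 0, "tz": 0, "ax": 0, "ay": 0, "az": 0, "jaw": 255}, {"tx": 0, "ty": 0, "tz": 0, "ax": 0, "ay": 0, "az": 0, "jaw": 255}, {"tx": 0, "ty": 0, "tz": 0, "ax": 0, "ay": 0, "az": 0, "jaw": 255}]'

```text
time: 3.85
tool_pos: [0.4686, 0.2167, 0.2472]
tool_rot: [0.005, 0.685, 0.729, 0.006]
contact_force: [-0.3, -0.2, -0.3]
gripper_width: 0.005
```

Run:
```python
from h import *
plan([.464,.217,.36],down(1.637),4)
```

```text
t 3.9 pos [0.4686 0.2167 0.2472] w 0.005 F [-0.3 -0.2 -0.3] min rows 3
total tool shift mm [   0.8   -2.8 -112.9] rot deg [ 0.9 -0.1 -0.2]
[ 0.0002 -0.0007 -0.0282] [ 0.22 -0.03 -0.05]
[ 0.0002 -0.0008 -0.0282] [ 0.22 -0.03 -0.05]
[ 0.0002 -0.0009 -0.0282] [ 0.22 -0.03 -0.05]
[ 0.0002 -0.001  -0.0282] [ 0.22 -0.03 -0.05]
```

Run:
```python
from h import *
f=grab('scene');cv2.imwrite('pics/s3.png',cv2.resize(f['color'][150:330,120:320,::-1],None,fx=4,fy=3.3,interpolation=cv2.INTER_CUBIC))
for i in range(3):
  p,R,s=cur();print(p,np.round(s['joint_vel'],3))
  grab('top')
```

```text
[0.46854033 0.21670015 0.24712752] [-0.001  0.002  0.002  0.002 -0.001 -0.   ]
[0.46848125 0.21665243 0.24693752] [0.    0.001 0.002 0.002 0.    0.001]
[0.46843324 0.21666741 0.24683824] [ 0.002  0.001  0.001  0.001  0.001 -0.001]
```

View pics/s3.png

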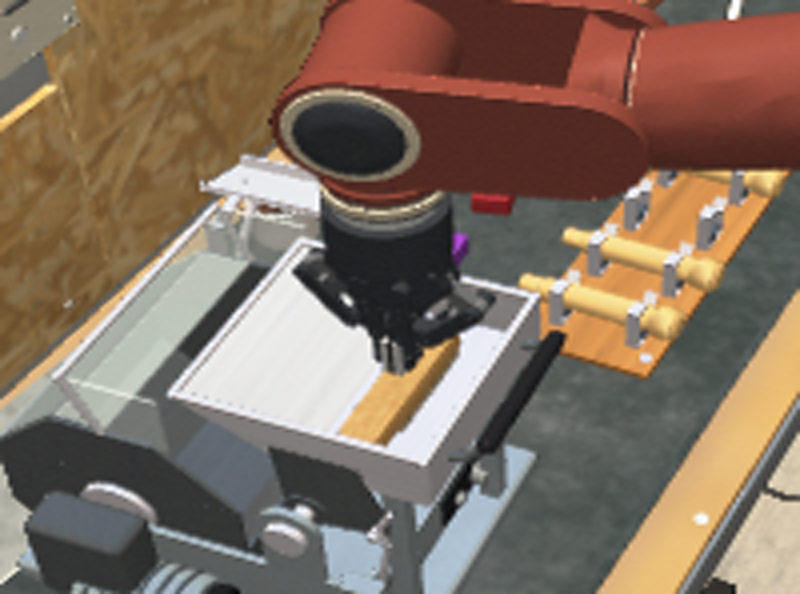

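Call:
move_arm --rows '[{"tx": 0, "ty": 0, "tz": -0.02, "ax": 0, "ay": 0, "az": 0, "jaw": 255}, {"tx": 0, "ty": 0, "tz": -0.03, "ax": 0, "ay": 0, "az": 0, "jaw": 200}, {"tx": -0.03, "ty": 0, "tz": -0.03, "ax": 0, "ay": 0, "az": 0, "jaw": 120}, {"tx": -0.03, "ty": 0, "tz": -0.01, "ax": 0, "ay": 0, "az": 0, "jaw": 120}, {"tx": -0.04, "ty": 0, "tz": 0, "ax": 0, "ay": 0, "az": 0, "jaw": 120}, {"tx": -0.04, "ty": 0, "tz": 0, "ax": 0, "ay": 0, "az": 0, "jaw": 120}, {"tx": -0.02, "ty": 0, "tz": 0, "ax": 0, "ay": 0, "az": 0, "jaw": 120}, {"tx": 0, "ty": 0, "tz": 0, "ax": 0, "ay": 0, "az": 0, "jaw": 120}, {"tx": 0, "ty": 0, "tz": 0, "ax": 0, "ay": 0, "az": 0, "jaw": 120}]'

```text
time: 4.95
tool_pos: [0.4766, 0.0516, 0.3383]
tool_rot: [0.004, 0.684, 0.73, 0.004]
contact_force: [-0.1, 1.1, -0.6]
gripper_width: 0.534
```

Run:
```python
from h import *
f=grab('scene');cv2.imwrite('pics/s4.png',cv2.resize(f['color'][150:330,120:320,::-1],None,fx=4,fy=3.3,interpolation=cv2.INTER_CUBIC))
f=grab('top');c=f['color'][:,:,::-1]
cv2.imwrite('pics/t4.png',cv2.resize(c[120:270,70:230],None,fx=5,fy=4*1.0,interpolation=cv2.INTER_CUBIC)) 
p,R,s=cur();print(p)
```

```text
[0.47652984 0.05227677 0.33816786]
```

View pics/s4.png

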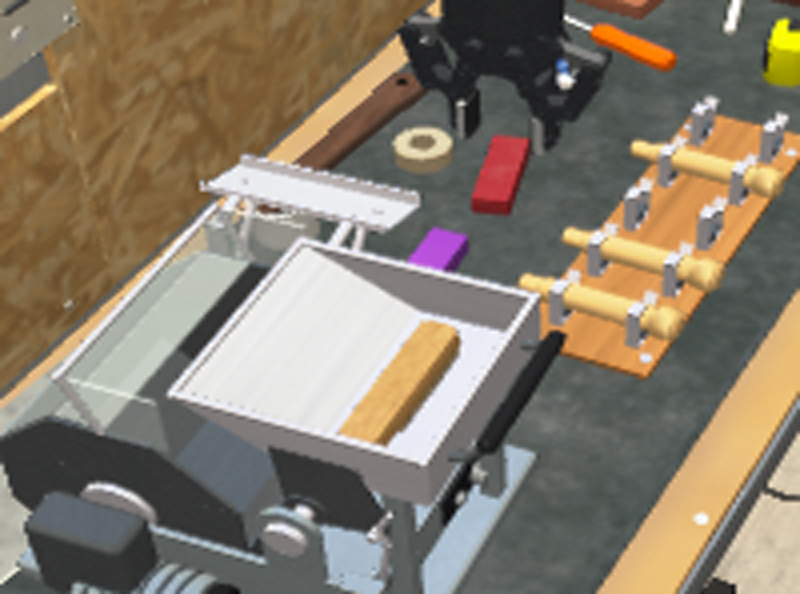

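View pics/t4.png

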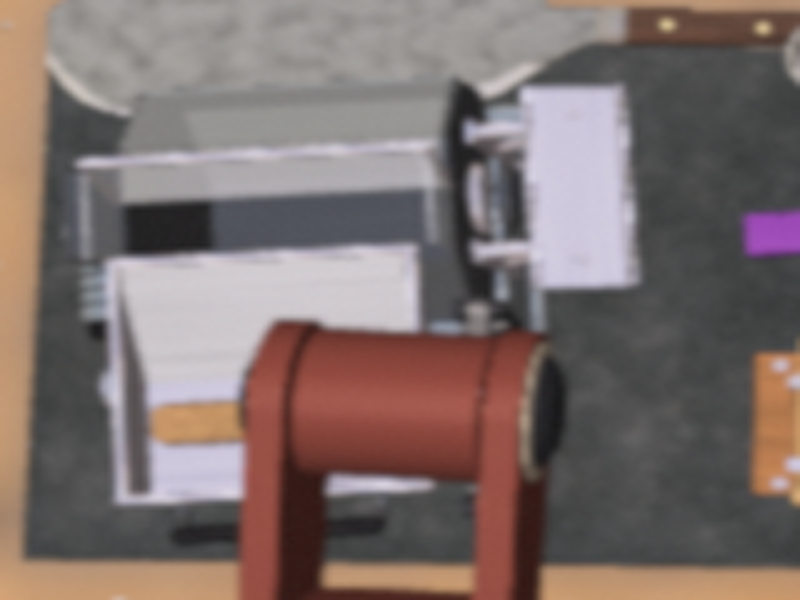

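Run:
```python
from h import *
plan([.464,.217,.32],down(1.637),5)
```

```text
t 5.0 pos [0.4765 0.0523 0.3382] w 0.527 F [1.6 0.5 0.3] min rows 4
total tool shift mm [165.2  -1.7  18.1] rot deg [0.7 0.  0. ]
[ 0.033  -0.0003  0.0036] [0.13 0.   0.01]
[ 0.033  -0.0003  0.0036] [0.13 0.   0.01]
[ 0.033  -0.0003  0.0036] [0.13 0.   0.01]
[ 0.033  -0.0003  0.0036] [0.13 0.   0.01]
[ 0.033  -0.0003  0.0036] [0.13 0.   0.01]
```

Call:
move_arm --rows '[{"tx": 0.04, "ty": 0, "tz": 0, "ax": 0.7, "ay": 0, "az": 0, "jaw": 120}, {"tx": 0.045, "ty": 0, "tz": 0, "ax": 0, "ay": 0, "az": 0, "jaw": 120}, {"tx": 0.04, "ty": -0.001, "tz": 0, "ax": 0, "ay": 0, "az": 0, "jaw": 120}, {"tx": 0.025, "ty": 0, "tz": 0.01, "ax": 0, "ay": 0, "az": 0, "jaw": 120}, {"tx": 0.01, "ty": 0, "tz": 0.03, "ax": 0, "ay": 0, "az": 0, "jaw": 120}, {"tx": 0, "ty": 0, "tz": 0.02, "ax": 0, "ay": 0, "az": 0, "jaw": 120}, {"tx": 0, "ty": 0, "tz": 0.01, "ax": 0, "ay": 0, "az": 0, "jaw": 120}, {"tx": 0, "ty": 0, "tz": 0, "ax": 0, "ay": 0, "az": 0, "jaw": 120}, {"tx": 0, "ty": 0, "tz": 0, "ax": 0, "ay": 0, "az": 0, "jaw": 120}]'

```text
time: 5.95
tool_pos: [0.4613, 0.2274, 0.266]
tool_rot: [-0.001, 0.678, 0.735, 0.0]
contact_force: [0.2, -0.2, 0.6]
gripper_width: 0.528
```

Run:
```python
from h import *
plan([.464,.217,.229],down(1.637),1)
```

```text
t 6.0 pos [0.4613 0.2274 0.266 ] w 0.528 F [ 0.2 -0.2  0.6] min rows 1
total tool shift mm [-10.7   1.9  37. ] rot deg [-0.  -0.1  0.8]
[-0.0107  0.0019  0.037 ] [-0.03 -0.09  0.81]
```

Call:
move_arm --rows '[{"tx": -0.007, "ty": 0.001, "tz": 0.018, "ax": 0, "ay": 0, "az": 0.8, "jaw": 120}, {"tx": 0, "ty": 0.001, "tz": 0.01, "ax": 0, "ay": 0, "az": 0, "jaw": 120}, {"tx": 0, "ty": 0, "tz": 0.005, "ax": 0, "ay": 0, "az": 0, "jaw": 120}, {"tx": 0, "ty": 0, "tz": 0, "ax": 0, "ay": 0, "az": 0, "jaw": 120}, {"tx": 0, "ty": 0, "tz": 0, "ax": 0, "ay": 0, "az": 0, "jaw": 120}]'

```text
time: 6.45
tool_pos: [0.4656, 0.2192, 0.2327]
tool_rot: [0.0, 0.685, 0.729, 0.002]
contact_force: [0.5, -0.5, 0.1]
gripper_width: 0.529
```

Run:
```python
from h import *
plan([.464,.217,.229],down(1.637),1)
```

```text
t 6.5 pos [0.4656 0.2192 0.2327] w 0.529 F [ 0.5 -0.5  0.1] min rows 1
total tool shift mm [-2.1 -1.8  3.7] rot deg [ 0.2 -0.1 -0.2]
[-0.0021 -0.0018  0.0037] [ 0.2  -0.14 -0.2 ]
```

Call:
move_arm --rows '[{"tx": -0.002, "ty": -0.001, "tz": 0.003, "ax": 0, "ay": 0, "az": 0, "jaw": 150}, {"tx": 0, "ty": 0, "tz": 0, "ax": 0, "ay": 0, "az": 0, "jaw": 255}, {"tx": 0, "ty": 0, "tz": 0, "ax": 0, "ay": 0, "az": 0, "jaw": 255}, {"tx": 0, "ty": 0, "tz": 0, "ax": 0, "ay": 0, "az": 0, "jaw": 255}, {"tx": 0, "ty": 0, "tz": 0, "ax": 0, "ay": 0, "az": 0, "jaw": 255}]'

```text
time: 6.95
tool_pos: [0.4653, 0.2171, 0.231]
tool_rot: [0.001, 0.685, 0.729, 0.003]
contact_force: [-0.0, 0.3, -1.4]
gripper_width: 0.296
```

Call:
move_arm --rows '[{"tx": 0, "ty": 0, "tz": -0.02, "ax": 0, "ay": 0, "az": 0, "jaw": 255}, {"tx": 0, "ty": 0, "tz": -0.04, "ax": 0, "ay": 0, "az": 0, "jaw": 255}, {"tx": 0, "ty": 0, "tz": -0.04, "ax": 0, "ay": 0, "az": 0, "jaw": 255}, {"tx": 0, "ty": 0, "tz": -0.015, "ax": 0, "ay": 0, "az": 0, "jaw": 255}, {"tx": 0, "ty": 0, "tz": 0, "ax": 0, "ay": 0, "az": 0, "jaw": 255}, {"tx": 0, "ty": 0, "tz": 0, "ax": 0, "ay": 0, "az": 0, "jaw": 255}]'

```text
time: 7.55
tool_pos: [0.4632, 0.2166, 0.3452]
tool_rot: [-0.001, 0.684, 0.729, -0.0]
contact_force: [0.7, -0.4, -1.8]
gripper_width: 0.295
```

Run:
```python
from h import *
f=grab('scene');cv2.imwrite('pics/s5.png',cv2.resize(f['color'][150:330,120:320,::-1],None,fx=4,fy=3.3,interpolation=cv2.INTER_CUBIC))
p,R,s=cur();print(p,s['gripper_width'])
```

```text
[0.46300345 0.21653947 0.34468239] 0.2935229680058469
```

View pics/s5.png

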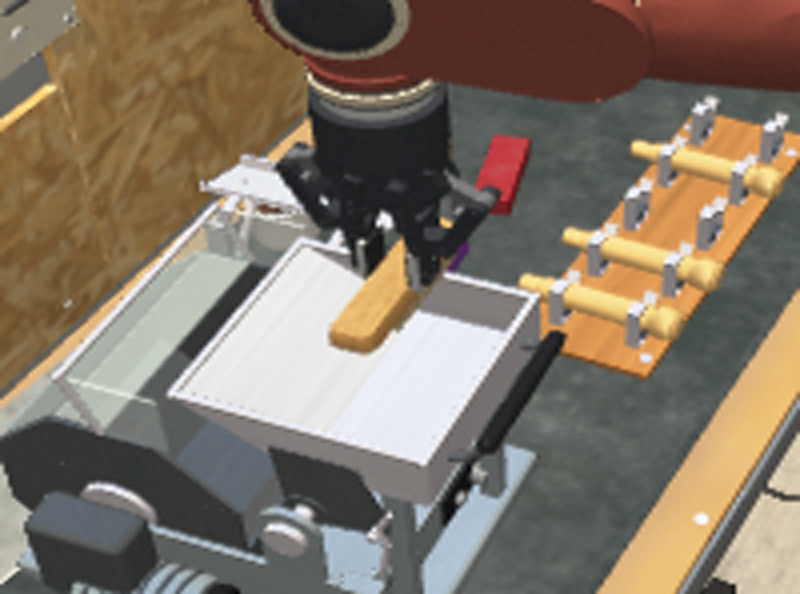

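```bash
cat >> h.py <<'E'
RLT=down(yaw)*Rot.from_rotvec([.33,0,0])
E
python3 - <<'E'
from h import *
print(RLT.as_matrix()[:,2], -RL[:,2])
plan(lw(0,.006,.115),down(yaw),12)
E
```

```text
[-0.02137132  0.32333752 -0.94604234] [-0.02137132  0.32333752 -0.94604234]
t 7.6 pos [0.463  0.2165 0.3447] w 0.294 F [-1.   0.1 -0.4] min rows 11
total tool shift mm [-217.5  166.3    3.3] rot deg [-0.2  0.1 89.8]
[-0.0181  0.0139  0.0003] [-0.01  0.    7.49]
[-0.0162  0.0161  0.0003] [-0.01  0.    7.49]
[-0.0139  0.0181  0.0003] [-0.01  0.    7.49]
[-0.0115  0.0197  0.0003] [-0.01  0.    7.49]
[-0.0088  0.0211  0.0003] [-0.01  0.    7.49]
[-0.006   0.022   0.0003] [-0.01  0.    7.49]
[-0.003   0.0226  0.0003] [-0.01  0.    7.49]
[-0.0001  0.0228  0.0003] [-0.01  0.    7.49]
[0.0029 0.0226 0.0003] [-0.01  0.    7.49]
[0.0058 0.0221 0.0003] [-0.01  0.    7.49]
[0.0086 0.0211 0.0003] [-0.01  0.    7.49]
[0.0113 0.0198 0.0003] [-0.01  0.    7.49]
```

Call:
move_arm --rows '[{"tx": -0.018, "ty": 0.014, "tz": -0.002, "ax": 0, "ay": 0, "az": 7.5, "jaw": 255}, {"tx": -0.016, "ty": 0.016, "tz": -0.002, "ax": 0, "ay": 0, "az": 7.5, "jaw": 255}, {"tx": -0.014, "ty": 0.018, "tz": -0.002, "ax": 0, "ay": 0, "az": 7.5, "jaw": 255}, {"tx": -0.011, "ty": 0.02, "tz": 0, "ax": 0, "ay": 0, "az": 7.5, "jaw": 255}, {"tx": -0.009, "ty": 0.021, "tz": 0, "ax": 0, "ay": 0, "az": 7.5, "jaw": 255}, {"tx": -0.006, "ty": 0.022, "tz": 0, "ax": 0, "ay": 0, "az": 7.5, "jaw": 255}, {"tx": -0.003, "ty": 0.023, "tz": 0, "ax": 0, "ay": 0, "az": 7.5, "jaw": 255}, {"tx": 0, "ty": 0.023, "tz": 0, "ax": 0, "ay": 0, "az": 7.5, "jaw": 255}, {"tx": 0.003, "ty": 0.022, "tz": 0, "ax": 0, "ay": 0, "az": 7.5, "jaw": 255}, {"tx": 0.006, "ty": 0.022, "tz": 0, "ax": 0, "ay": 0, "az": 7.5, "jaw": 255}, {"tx": 0.009, "ty": 0.021, "tz": 0, "ax": 0, "ay": 0, "az": 7.5, "jaw": 255}, {"tx": 0.009, "ty": 0.018, "tz": 0, "ax": 0, "ay": 0, "az": 7.5, "jaw": 255}]'

```text
time: 8.8
tool_pos: [0.6305, 0.0012, 0.3122]
tool_rot: [-0.0, 1.0, 0.002, -0.025]
contact_force: [-0.1, 0.6, -0.9]
gripper_width: 0.292
```

Run:
```python
from h import *
plan(lw(0,.006,.06),RLT,3)
```

```text
t 8.8 pos [0.6305 0.0012 0.3122] w 0.292 F [-0.1  0.6 -0.9] min rows 3
total tool shift mm [ 12.3 -26.5  22.9] rot deg [18.8  2.3 -4. ]
[ 0.0041 -0.0088  0.0076] [ 6.26  0.77 -1.34]
[ 0.0042 -0.0079  0.0086] [ 6.26  0.77 -1.34]
[ 0.0042 -0.0068  0.0095] [ 6.26  0.77 -1.34]
```

Call:
move_arm --rows '[{"tx": 0.004, "ty": -0.009, "tz": 0.0, "ax": 6.3, "ay": 0.8, "az": -1.3, "jaw": 255}, {"tx": 0.004, "ty": -0.008, "tz": 0.006, "ax": 6.3, "ay": 0.8, "az": -1.3, "jaw": 255}, {"tx": 0.004, "ty": -0.007, "tz": 0.008, "ax": 6.2, "ay": 0.8, "az": -1.3, "jaw": 255}, {"tx": 0, "ty": 0, "tz": 0, "ax": 0, "ay": 0, "az": 0, "jaw": 255}, {"tx": 0, "ty": 0, "tz": 0, "ax": 0, "ay": 0, "az": 0, "jaw": 255}]'

```text
time: 9.3
tool_pos: [0.6388, 0.0267, 0.2856]
tool_rot: [-0.171, 0.985, 0.027, -0.013]
contact_force: [-1.2, 0.3, -0.8]
gripper_width: 0.294
```

Run:
```python
from h import *
plan(lw(0,.006,.006),RLT,1)
f=grab('scene');cv2.imwrite('pics/s6.png',cv2.resize(f['color'][150:330,120:320,::-1],None,fx=4,fy=3.3,interpolation=cv2.INTER_CUBIC))
f=grab('top');c=f['color'][:,:,::-1]
cv2.imwrite('pics/t6.png',cv2.resize(c[120:270,70:230],None,fx=5,fy=4*1.0,interpolation=cv2.INTER_CUBIC)) 
plan(lw(0,.006,.006),RLT,1)
```

```text
t 9.3 pos [0.6388 0.0267 0.2856] w 0.294 F [-1.2  0.3 -0.8] min rows 2
total tool shift mm [ 3.4 -1.2 51.3] rot deg [-0.8  0.8 -0.7]
[ 0.0034 -0.0012  0.0513] [-0.81  0.77 -0.73]
t 9.4 pos [0.6389 0.0273 0.2861] w 0.293 F [-0.5 -0.6 -1.7] min rows 2
total tool shift mm [ 3.3 -0.4 51.6] rot deg [-0.8  0.8 -0.7]
[ 0.0033 -0.0004  0.0516] [-0.81  0.75 -0.65]
```

View pics/s6.png

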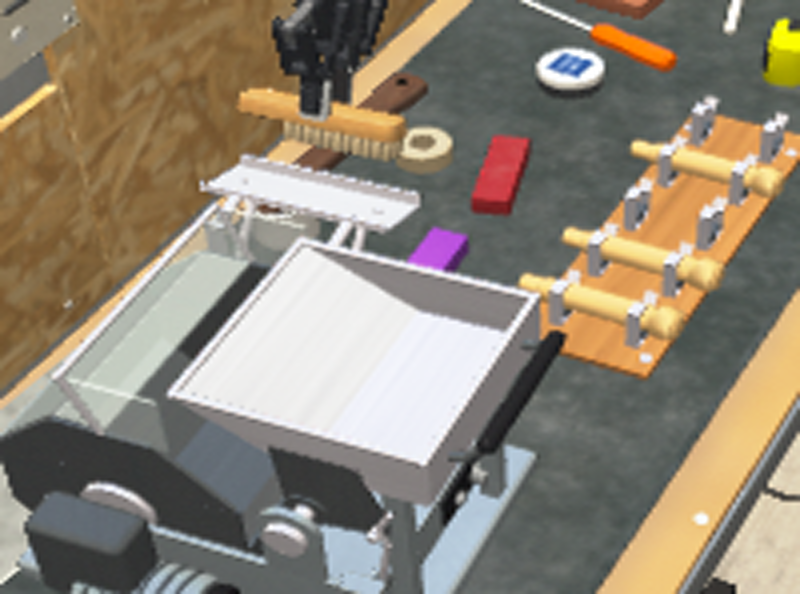

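View pics/t6.png

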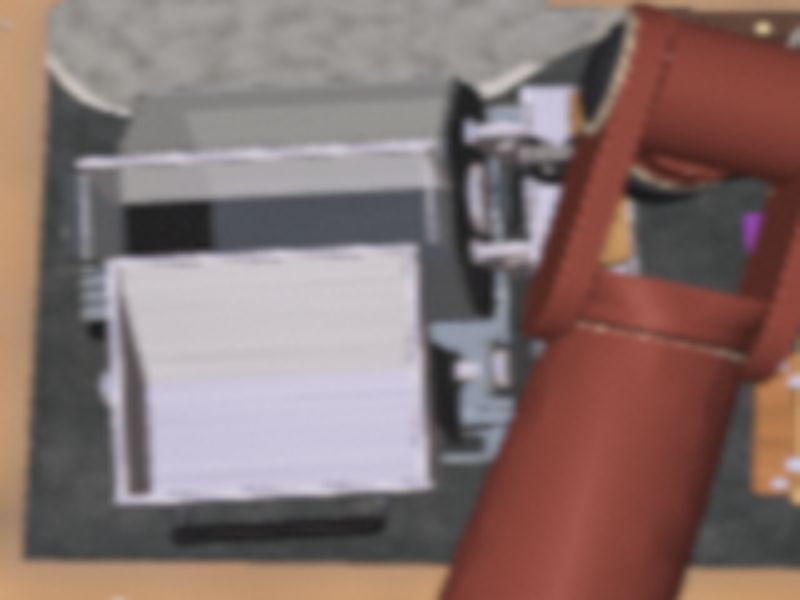

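Call:
move_arm --rows '[{"tx": 0.003, "ty": 0, "tz": 0.015, "ax": -0.8, "ay": 0.8, "az": -0.7, "jaw": 255}, {"tx": 0, "ty": 0, "tz": 0.015, "ax": 0, "ay": 0, "az": 0, "jaw": 255}, {"tx": 0, "ty": 0, "tz": 0.008, "ax": 0, "ay": 0, "az": 0, "jaw": 255}, {"tx": 0, "ty": 0, "tz": 0.003, "ax": 0, "ay": 0, "az": 0, "jaw": 255}, {"tx": 0, "ty": 0, "tz": 0, "ax": 0, "ay": 0, "az": 0, "jaw": 255}, {"tx": 0, "ty": 0, "tz": 0, "ax": 0, "ay": 0, "az": 0, "jaw": 255}]'

```text
time: 10.0
tool_pos: [0.6413, 0.0442, 0.2483]
tool_rot: [-0.162, 0.986, 0.035, -0.004]
contact_force: [-0.2, -0.1, -0.8]
gripper_width: 0.288
```

Run:
```python
from h import *
plan(lw(0,.006,.006),RLT,1)
f=grab('scene');cv2.imwrite('pics/s7.png',cv2.resize(f['color'][150:250,150:250,::-1],None,fx=6,fy=6,interpolation=cv2.INTER_CUBIC))
plan(lw(0,.006,.006),RLT,1)
```

```text
t 10.0 pos [0.6413 0.0442 0.2483] w 0.288 F [-0.2 -0.1 -0.8] min rows 1
total tool shift mm [-0.9  2.3 10.5] rot deg [ 0.3 -0.2  0.3]
[-0.0009  0.0023  0.0105] [ 0.26 -0.16  0.34]
t 10.1 pos [0.6414 0.0441 0.2484] w 0.293 F [-0.7 -0.4 -1.2] min rows 1
total tool shift mm [-1.   2.3 10.6] rot deg [ 0.3 -0.2  0.3]
[-0.001   0.0023  0.0106] [ 0.26 -0.17  0.34]
```

View pics/s7.png

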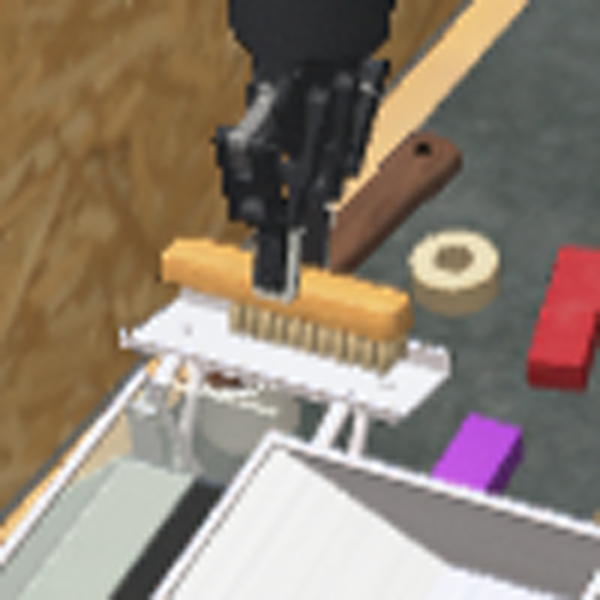

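Call:
move_arm --rows '[{"tx": -0.001, "ty": 0.001, "tz": 0.004, "ax": 0, "ay": 0, "az": 0, "jaw": 255}, {"tx": 0, "ty": 0, "tz": 0.003, "ax": 0, "ay": 0, "az": 0, "jaw": 255}, {"tx": 0, "ty": 0, "tz": 0.002, "ax": 0, "ay": 0, "az": 0, "jaw": 255}, {"tx": 0, "ty": 0, "tz": 0, "ax": 0, "ay": 0, "az": 0, "jaw": 255}, {"tx": 0, "ty": 0, "tz": 0, "ax": 0, "ay": 0, "az": 0, "jaw": 255}]'

```text
time: 10.55
tool_pos: [0.6409, 0.0453, 0.2401]
tool_rot: [-0.162, 0.986, 0.035, -0.002]
contact_force: [-0.0, -0.4, 0.5]
gripper_width: 0.304
```

Run:
```python
from h import *
f=grab('scene');cv2.imwrite('pics/s8.png',cv2.resize(f['color'][150:250,150:250,::-1],None,fx=6,fy=6,interpolation=cv2.INTER_CUBIC))
plan(lw(0,.006,.006),RLT,1)
```

```text
t 10.6 pos [0.6408 0.0452 0.2401] w 0.294 F [ 0.2 -0.3 -0.5] min rows 1
total tool shift mm [-0.5  0.8  2.4] rot deg [ 0.3 -0.3  0.3]
[-0.0005  0.0008  0.0024] [ 0.3  -0.3   0.32]
```

View pics/s8.png

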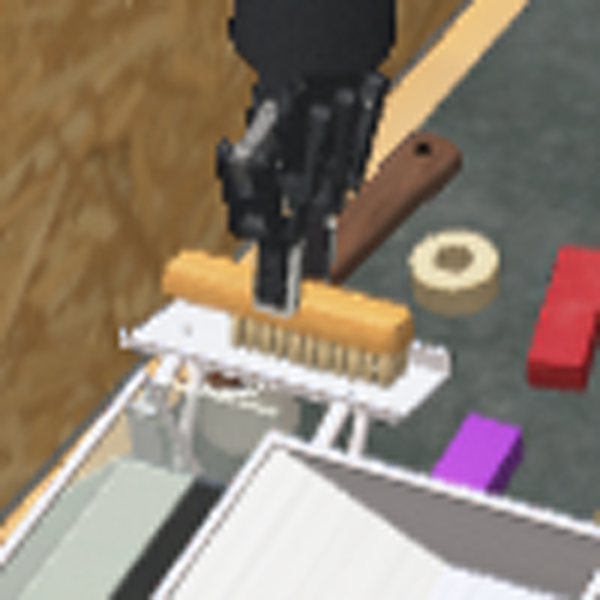

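Call:
move_arm --rows '[{"tx": 0, "ty": 0, "tz": 0.002, "ax": 0, "ay": 0, "az": 0, "jaw": 255}, {"tx": 0, "ty": 0, "tz": 0.002, "ax": 0, "ay": 0, "az": 0, "jaw": 255}, {"tx": 0, "ty": 0, "tz": 0.001, "ax": 0, "ay": 0, "az": 0, "jaw": 255}, {"tx": 0, "ty": 0, "tz": 0, "ax": 0, "ay": 0, "az": 0, "jaw": 255}]'

```text
time: 11.0
tool_pos: [0.6408, 0.0469, 0.2351]
tool_rot: [-0.162, 0.986, 0.035, -0.002]
contact_force: [-0.3, -0.8, -0.5]
gripper_width: 0.292
```

Call:
move_arm --rows '[{"tx": 0, "ty": 0, "tz": 0.002, "ax": 0, "ay": 0, "az": 0, "jaw": 255}, {"tx": 0, "ty": 0, "tz": 0.001, "ax": 0, "ay": 0, "az": 0, "jaw": 255}, {"tx": 0, "ty": 0, "tz": 0, "ax": 0, "ay": 0, "az": 0, "jaw": 255}]'

```text
time: 11.3
tool_pos: [0.6413, 0.0471, 0.2349]
tool_rot: [-0.161, 0.986, 0.035, -0.001]
contact_force: [-0.8, 0.1, -0.2]
gripper_width: 0.29
```

Run:
```python
from h import *
f=grab('scene');cv2.imwrite('pics/s9.png',cv2.resize(f['color'][150:250,150:250,::-1],None,fx=6,fy=6,interpolation=cv2.INTER_CUBIC))
plan(lw(0,.006,.006),RLT,1)
```

```text
t 11.3 pos [0.6413 0.0471 0.2348] w 0.295 F [ 0.2 -0.3 -0.6] min rows 1
total tool shift mm [-1.   0.9 -3.2] rot deg [ 0.4 -0.4  0.4]
[-0.001   0.0009 -0.0032] [ 0.39 -0.42  0.37]
```

View pics/s9.png

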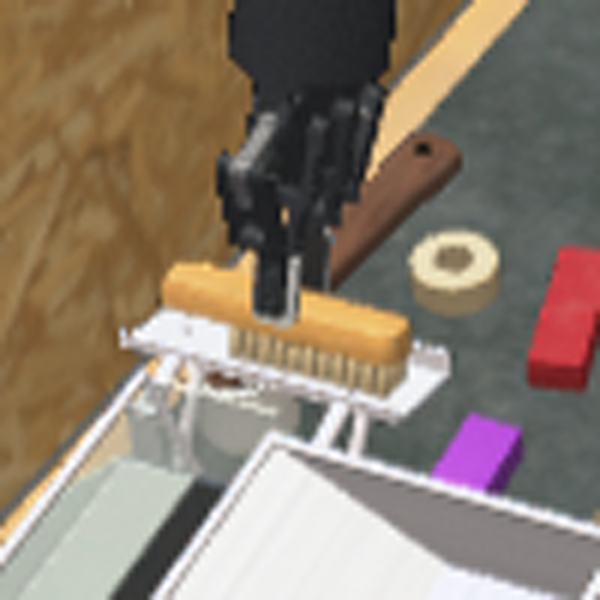

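Call:
move_arm --rows '[{"tx": 0, "ty": 0, "tz": 0, "ax": 0, "ay": 0, "az": 0, "jaw": 150}, {"tx": 0, "ty": 0, "tz": 0, "ax": 0, "ay": 0, "az": 0, "jaw": 140}, {"tx": 0, "ty": 0, "tz": 0, "ax": 0, "ay": 0, "az": 0, "jaw": 140}, {"tx": 0, "ty": 0, "tz": -0.01, "ax": 0, "ay": 0, "az": 0, "jaw": 140}, {"tx": 0, "ty": 0, "tz": -0.03, "ax": 0, "ay": 0, "az": 0, "jaw": 140}, {"tx": 0, "ty": 0, "tz": -0.04, "ax": 0, "ay": 0, "az": 0, "jaw": 140}, {"tx": 0, "ty": 0, "tz": -0.03, "ax": 0, "ay": 0, "az": 0, "jaw": 140}]'

```text
time: 12.05
tool_pos: [0.6403, 0.0129, 0.336]
tool_rot: [-0.163, 0.986, 0.035, -0.007]
contact_force: [-0.6, -0.1, 0.6]
gripper_width: 0.45
```

Run:
```python
from h import *
f=grab('scene');cv2.imwrite('pics/s10.png',cv2.resize(f['color'][150:250,150:250,::-1],None,fx=6,fy=6,interpolation=cv2.INTER_CUBIC))
# next: above handle0
plan([.4693,-.0915,.20],down(.01),10)
```

```text
t 12.1 pos [0.642  0.0113 0.3417] w 0.449 F [-0.5 -0.3  3.5] min rows 6
total tool shift mm [-180.3  130.6  104.6] rot deg [-18.6   0.3   3.5]
[-0.018   0.0131  0.0105] [-1.86  0.03  0.35]
[-0.018   0.0128  0.0109] [-1.86  0.03  0.35]
[-0.0179  0.0126  0.0113] [-1.86  0.03  0.35]
[-0.0178  0.0123  0.0117] [-1.86  0.03  0.35]
[-0.0177  0.012   0.0121] [-1.86  0.03  0.35]
[-0.0177  0.0117  0.0124] [-1.86  0.03  0.35]
[-0.0176  0.0114  0.0128] [-1.86  0.03  0.35]
[-0.0175  0.0111  0.0132] [-1.86  0.03  0.35]
[-0.0175  0.0108  0.0135] [-1.86  0.03  0.35]
[-0.0174  0.0105  0.0138] [-1.86  0.03  0.35]
```

View pics/s10.png

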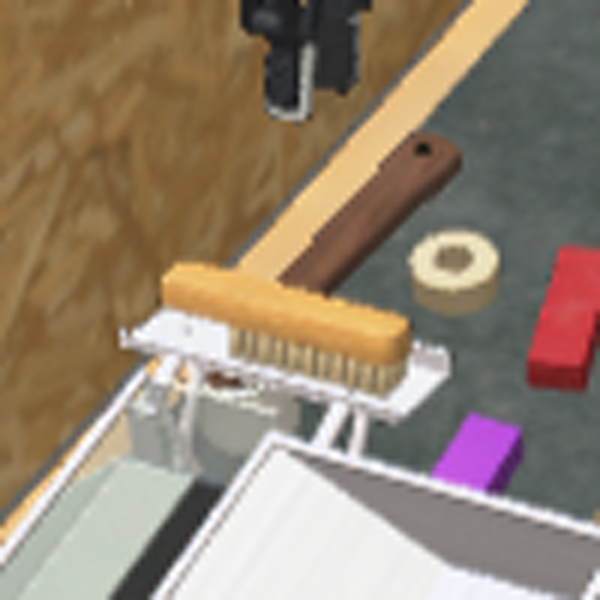

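Run:
```python
from h import *
f=grab('top');c=f['color'][:,:,::-1]
cv2.imwrite('pics/t11.png',cv2.resize(c[130:270,70:350],None,fx=2.85,fy=4,interpolation=cv2.INTER_CUBIC)) 
plan([.643,-.252,.20],down(1.859),13)
```

```text
t 12.2 pos [0.6421 0.012  0.3399] w 0.452 F [-0.   0.1  0.9] min rows 13
total tool shift mm [-18.4 294.3  48.4] rot deg [ -13.1  -16.8 -101.4]
[-0.0014  0.0226  0.0037] [-1.01 -1.29 -7.8 ]
[-0.0044  0.0222  0.0042] [-1.01 -1.29 -7.8 ]
[-0.0072  0.0213  0.0047] [-1.01 -1.29 -7.8 ]
[-0.01    0.02    0.0053] [-1.01 -1.29 -7.8 ]
[-0.0124  0.0184  0.0058] [-1.01 -1.29 -7.8 ]
[-0.0147  0.0165  0.0065] [-1.01 -1.29 -7.8 ]
[-0.0166  0.0142  0.0071] [-1.01 -1.29 -7.8 ]
[-0.0182  0.0117  0.0077] [-1.01 -1.29 -7.8 ]
[-0.0195  0.009   0.0083] [-1.01 -1.29 -7.8 ]
[-0.0203  0.0061  0.0089] [-1.01 -1.29 -7.8 ]
[-0.0207  0.0032  0.0094] [-1.01 -1.29 -7.8 ]
[-0.0207  0.0002  0.0099] [-1.01 -1.29 -7.8 ]
[-0.0203 -0.0028  0.0104] [-1.01 -1.29 -7.8 ]
```

View pics/t11.png

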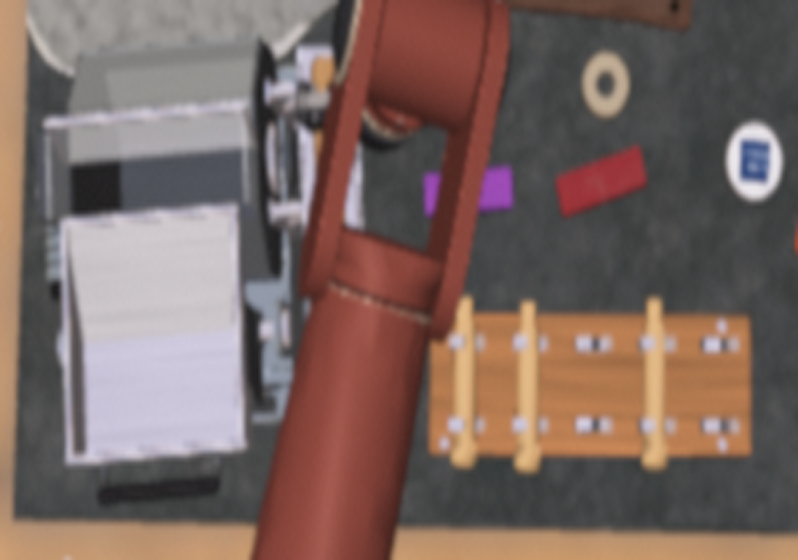

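Call:
move_arm --rows '[{"tx": -0.001, "ty": 0.022, "tz": 0.0, "ax": -1, "ay": -1.3, "az": -7.8, "jaw": 110}, {"tx": -0.004, "ty": 0.022, "tz": 0.004, "ax": -1, "ay": -1.3, "az": -7.8, "jaw": 110}, {"tx": -0.007, "ty": 0.021, "tz": 0.005, "ax": -1, "ay": -1.3, "az": -7.8, "jaw": 110}, {"tx": -0.01, "ty": 0.02, "tz": 0.005, "ax": -1, "ay": -1.3, "az": -7.8, "jaw": 110}, {"tx": -0.012, "ty": 0.018, "tz": 0.006, "ax": -1, "ay": -1.3, "az": -7.8, "jaw": 110}, {"tx": -0.015, "ty": 0.016, "tz": 0.006, "ax": -1, "ay": -1.3, "az": -7.8, "jaw": 110}, {"tx": -0.017, "ty": 0.014, "tz": 0.007, "ax": -1, "ay": -1.3, "az": -7.8, "jaw": 110}, {"tx": -0.018, "ty": 0.012, "tz": 0.008, "ax": -1, "ay": -1.3, "az": -7.8, "jaw": 110}, {"tx": -0.02, "ty": 0.009, "tz": 0.008, "ax": -1, "ay": -1.3, "az": -7.8, "jaw": 110}, {"tx": -0.02, "ty": 0.006, "tz": 0.009, "ax": -1, "ay": -1.3, "az": -7.8, "jaw": 110}, {"tx": -0.02, "ty": 0.003, "tz": 0.009, "ax": -1, "ay": -1.3, "az": -7.8, "jaw": 110}, {"tx": -0.02, "ty": 0, "tz": 0.01, "ax": -1, "ay": -1.3, "az": -7.8, "jaw": 110}]'

```text
time: 13.35
tool_pos: [0.6504, -0.2351, 0.2066]
tool_rot: [-0.011, 0.623, 0.782, -0.001]
contact_force: [0.7, 0.1, 0.1]
gripper_width: 0.571
```

Run:
```python
from h import *
plan([.643,-.252,.12],down(1.859),3)
```

```text
t 13.3 pos [ 0.6504 -0.2351  0.2066] w 0.571 F [0.7 0.1 0.1] min rows 2
total tool shift mm [-16.3  -9.8  86.5] rot deg [-0.8 -1.  -3.6]
[-0.0054 -0.0033  0.0288] [-0.27 -0.33 -1.2 ]
[-0.0052 -0.0035  0.0289] [-0.27 -0.33 -1.2 ]
[-0.005  -0.0037  0.0289] [-0.27 -0.33 -1.2 ]
```

Call:
move_arm --rows '[{"tx": -0.006, "ty": -0.006, "tz": 0.03, "ax": -0.8, "ay": -1, "az": -2, "jaw": 110}, {"tx": -0.003, "ty": -0.004, "tz": 0.03, "ax": 0, "ay": 0, "az": 0, "jaw": 110}, {"tx": 0, "ty": 0, "tz": 0.02, "ax": 0, "ay": 0, "az": 0, "jaw": 110}, {"tx": 0, "ty": 0, "tz": 0.01, "ax": 0, "ay": 0, "az": 0, "jaw": 110}, {"tx": 0, "ty": 0, "tz": 0, "ax": 0, "ay": 0, "az": 0, "jaw": 110}, {"tx": 0, "ty": 0, "tz": 0, "ax": 0, "ay": 0, "az": 0, "jaw": 110}]'

```text
time: 13.95
tool_pos: [0.639, -0.2465, 0.1083]
tool_rot: [-0.002, 0.608, 0.794, -0.001]
contact_force: [-0.1, -0.0, -0.3]
gripper_width: 0.567
```

Run:
```python
from h import *
f=grab('scene');cv2.imwrite('pics/s12.png',cv2.resize(f['color'][150:250,180:300,::-1],None,fx=6,fy=6,interpolation=cv2.INTER_CUBIC))
plan([.643,-.252,.002],down(1.859),3)
print(proj(f,[[.643,-.252,.024],list(cur()[0])]))
```

```text
t 14.0 pos [ 0.6391 -0.2465  0.1085] w 0.566 F [0.1 0.4 0.1] min rows 3
total tool shift mm [ -6.6   2.7 106.5] rot deg [-0.2 -0.2 -1.5]
[-0.0022  0.0009  0.0355] [-0.08 -0.05 -0.49]
[-0.0022  0.0008  0.0355] [-0.08 -0.05 -0.49]
[-0.0021  0.0008  0.0355] [-0.08 -0.05 -0.49]
[[245.61017696 200.51174563]
 [245.26437831 183.69784655]]
```

View pics/s12.png

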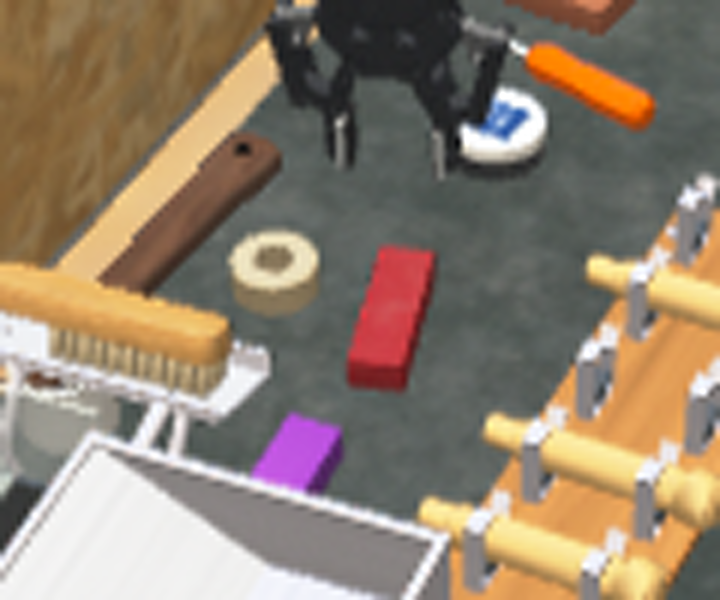

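Call:
move_arm --rows '[{"tx": -0.006, "ty": 0.002, "tz": 0.03, "ax": 0, "ay": 0, "az": -1.4, "jaw": 110}, {"tx": 0, "ty": 0, "tz": 0.03, "ax": 0, "ay": 0, "az": 0, "jaw": 110}, {"tx": 0, "ty": 0, "tz": 0.02, "ax": 0, "ay": 0, "az": 0, "jaw": 110}, {"tx": 0, "ty": 0, "tz": 0.01, "ax": 0, "ay": 0, "az": 0, "jaw": 110}, {"tx": 0, "ty": 0, "tz": 0.003, "ax": 0, "ay": 0, "az": 0, "jaw": 110}, {"tx": 0, "ty": 0, "tz": 0, "ax": 0, "ay": 0, "az": 0, "jaw": 110}, {"tx": 0, "ty": 0, "tz": 0, "ax": 0, "ay": 0, "az": 0, "jaw": 110}]'

```text
time: 14.7
tool_pos: [0.6519, -0.2553, 0.0265]
tool_rot: [0.009, 0.598, 0.802, 0.001]
contact_force: [-0.4, 0.0, 0.1]
gripper_width: 0.567
```

Run:
```python
from h import *
f=grab('scene');cv2.imwrite('pics/s13.png',cv2.resize(f['color'][150:250,180:300,::-1],None,fx=6,fy=6,interpolation=cv2.INTER_CUBIC))
plan([.643,-.252,.00],down(1.859),1)
```

```text
t 14.8 pos [ 0.6521 -0.2554  0.0268] w 0.567 F [ 0.4 -0.4  0.6] min rows 1
total tool shift mm [ 6.2 -8.1 26.6] rot deg [0.7 0.7 0.1]
[ 0.0062 -0.0081  0.0266] [0.71 0.73 0.1 ]
```

View pics/s13.png

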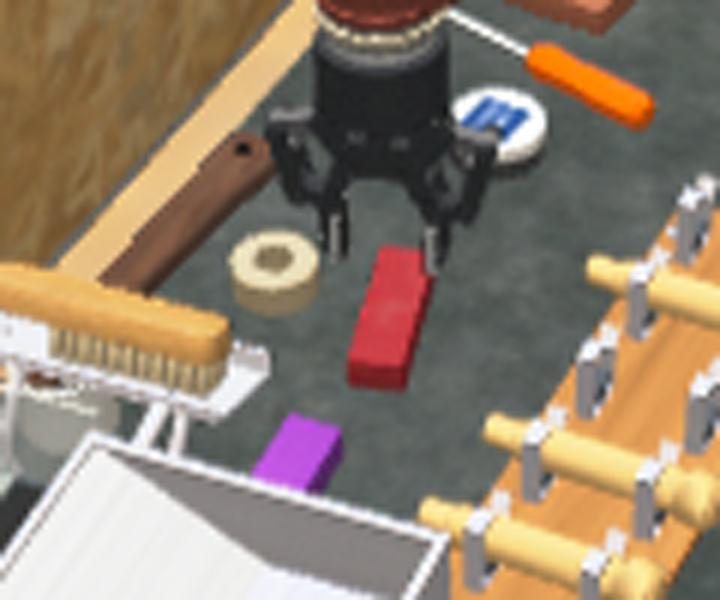

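Call:
move_arm --rows '[{"tx": 0.004, "ty": -0.006, "tz": 0.0, "ax": 0.7, "ay": 0.7, "az": 0, "jaw": 110}, {"tx": 0.002, "ty": -0.002, "tz": 0.006, "ax": 0, "ay": 0, "az": 0, "jaw": 110}, {"tx": 0, "ty": 0, "tz": 0.008, "ax": 0, "ay": 0, "az": 0, "jaw": 110}, {"tx": 0, "ty": 0, "tz": 0.006, "ax": 0, "ay": 0, "az": 0, "jaw": 110}, {"tx": 0, "ty": 0, "tz": 0.003, "ax": 0, "ay": 0, "az": 0, "jaw": 110}, {"tx": 0, "ty": 0, "tz": 0, "ax": 0, "ay": 0, "az": 0, "jaw": 110}, {"tx": 0, "ty": 0, "tz": 0, "ax": 0, "ay": 0, "az": 0, "jaw": 110}]'

```text
time: 15.45
tool_pos: [0.6428, -0.2521, 0.0037]
tool_rot: [0.001, 0.598, 0.802, 0.0]
contact_force: [-0.1, -0.2, -0.8]
gripper_width: 0.569
```

Run:
```python
from h import *
f=grab('scene');cv2.imwrite('pics/s14.png',cv2.resize(f['color'][150:250,180:300,::-1],None,fx=6,fy=6,interpolation=cv2.INTER_CUBIC))
plan([.643,-.252,.00],down(1.859),1)
```

```text
t 15.5 pos [ 0.6428 -0.2521  0.0038] w 0.568 F [0.2 0.2 0.8] min rows 1
total tool shift mm [0.1 0.3 3.8] rot deg [0.1 0.1 0.1]
[0.0001 0.0003 0.0038] [0.06 0.08 0.1 ]
```

View pics/s14.png

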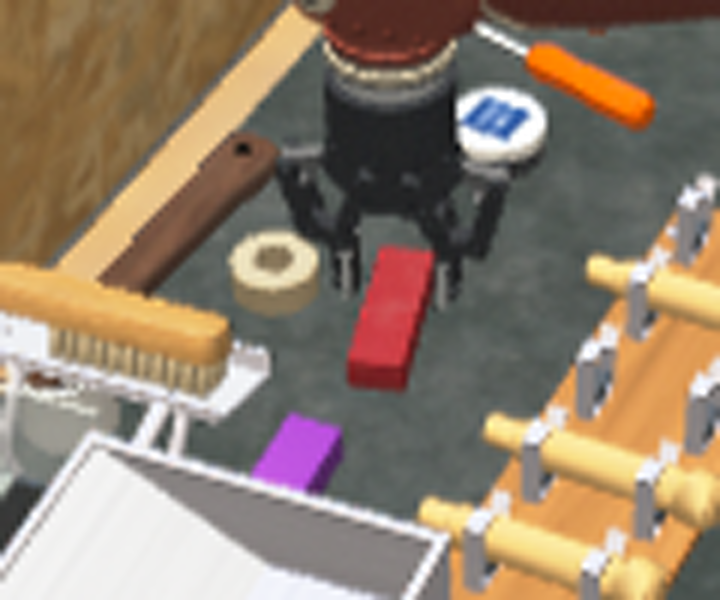

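Call:
move_arm --rows '[{"tx": 0.002, "ty": 0, "tz": 0.003, "ax": 0, "ay": 0, "az": 0, "jaw": 110}, {"tx": 0, "ty": 0, "tz": 0, "ax": 0, "ay": 0, "az": 0, "jaw": 200}, {"tx": 0, "ty": 0, "tz": 0, "ax": 0, "ay": 0, "az": 0, "jaw": 255}, {"tx": 0, "ty": 0, "tz": 0, "ax": 0, "ay": 0, "az": 0, "jaw": 255}, {"tx": 0, "ty": 0, "tz": 0, "ax": 0, "ay": 0, "az": 0, "jaw": 255}, {"tx": 0, "ty": 0, "tz": 0, "ax": 0, "ay": 0, "az": 0, "jaw": 255}]'

```text
time: 16.1
tool_pos: [0.6429, -0.2503, 0.0014]
tool_rot: [0.002, 0.598, 0.802, 0.0]
contact_force: [0.1, 0.0, 0.8]
gripper_width: 0.002
```

Run:
```python
from h import *
f=grab('scene');cv2.imwrite('pics/s15.png',cv2.resize(f['color'][150:250,180:300,::-1],None,fx=6,fy=6,interpolation=cv2.INTER_CUBIC))
print(manip.state()['gripper_width'])
```

```text
0.0001866641300885877
```

View pics/s15.png

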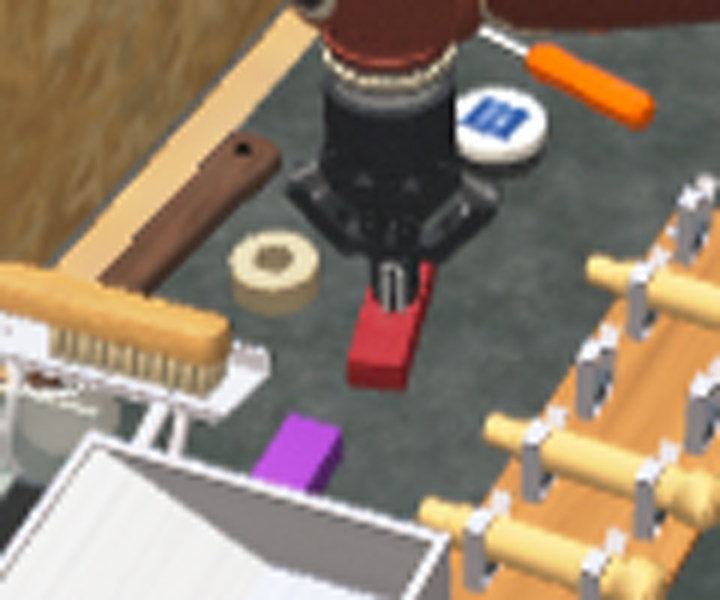

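Call:
move_arm --rows '[{"tx": 0, "ty": 0, "tz": 0, "ax": 0, "ay": 0, "az": 0, "jaw": 110}, {"tx": 0, "ty": 0, "tz": 0, "ax": 0, "ay": 0, "az": 0, "jaw": 110}, {"tx": 0, "ty": 0, "tz": 0, "ax": 0, "ay": 0, "az": 0, "jaw": 110}, {"tx": 0, "ty": 0, "tz": 0.004, "ax": 0, "ay": 0, "az": 0, "jaw": 110}, {"tx": 0, "ty": 0, "tz": 0.004, "ax": 0, "ay": 0, "az": 0, "jaw": 110}, {"tx": 0, "ty": 0, "tz": 0.003, "ax": 0, "ay": 0, "az": 0, "jaw": 110}, {"tx": 0, "ty": 0, "tz": 0, "ax": 0, "ay": 0, "az": 0, "jaw": 110}]'

```text
time: 16.85
tool_pos: [0.6427, -0.2503, -0.0107]
tool_rot: [0.002, 0.598, 0.802, 0.0]
contact_force: [-0.4, 0.0, -0.9]
gripper_width: 0.568
```

Run:
```python
from h import *
f=grab('scene');cv2.imwrite('pics/s16.png',cv2.resize(f['color'][150:250,180:300,::-1],None,fx=6,fy=6,interpolation=cv2.INTER_CUBIC))
plan([.643,-.252,-.016],down(1.859),1)
```

```text
t 16.9 pos [ 0.6429 -0.2503 -0.0105] w 0.572 F [-0.5  0.4  0.8] min rows 1
total tool shift mm [-1.6 -0.4  5.5] rot deg [0.1 0.1 0.1]
[-0.0016 -0.0004  0.0055] [0.13 0.15 0.1 ]
```

View pics/s16.png

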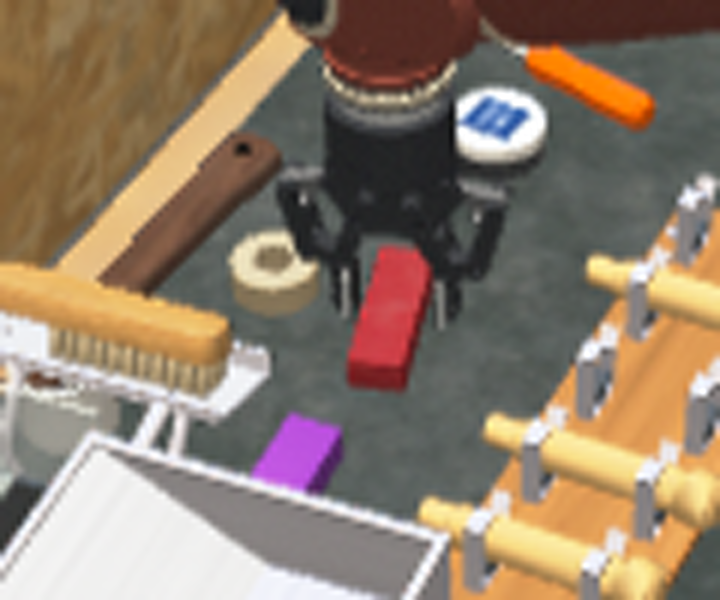

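Call:
move_arm --rows '[{"tx": 0, "ty": 0, "tz": 0.003, "ax": 0, "ay": 0, "az": 0, "jaw": 110}, {"tx": 0, "ty": 0, "tz": 0.003, "ax": 0, "ay": 0, "az": 0, "jaw": 110}, {"tx": 0, "ty": 0, "tz": 0, "ax": 0, "ay": 0, "az": 0, "jaw": 200}, {"tx": 0, "ty": 0, "tz": 0, "ax": 0, "ay": 0, "az": 0, "jaw": 255}, {"tx": 0, "ty": 0, "tz": 0, "ax": 0, "ay": 0, "az": 0, "jaw": 255}, {"tx": 0, "ty": 0, "tz": 0, "ax": 0, "ay": 0, "az": 0, "jaw": 255}, {"tx": 0, "ty": 0, "tz": 0, "ax": 0, "ay": 0, "az": 0, "jaw": 255}]'

```text
time: 17.6
tool_pos: [0.6436, -0.2506, -0.0164]
tool_rot: [0.002, 0.598, 0.802, 0.0]
contact_force: [-0.1, -0.2, 0.5]
gripper_width: 0.394
```

Call:
move_arm --rows '[{"tx": 0, "ty": 0, "tz": -0.02, "ax": 0, "ay": 0, "az": 0, "jaw": 255}, {"tx": 0, "ty": 0, "tz": -0.04, "ax": 0, "ay": 0, "az": 0, "jaw": 255}, {"tx": 0, "ty": 0, "tz": -0.04, "ax": 0, "ay": 0, "az": 0, "jaw": 255}, {"tx": 0, "ty": 0, "tz": -0.04, "ax": 0, "ay": 0, "az": 0, "jaw": 255}, {"tx": 0, "ty": 0, "tz": -0.02, "ax": 0, "ay": 0, "az": 0, "jaw": 255}, {"tx": 0, "ty": 0, "tz": 0, "ax": 0, "ay": 0, "az": 0, "jaw": 255}]'

```text
time: 18.2
tool_pos: [0.6398, -0.2488, 0.144]
tool_rot: [-0.003, 0.598, 0.802, -0.001]
contact_force: [-0.2, -0.3, -1.1]
gripper_width: 0.394
```

Run:
```python
from h import *
f=grab('scene');cv2.imwrite('pics/s17.png',cv2.resize(f['color'][150:250,180:300,::-1],None,fx=6,fy=6,interpolation=cv2.INTER_CUBIC))
print(FLOOR);plan([.456,.206,.33],down(1.637),12)
f=grab('top');c=f['color'][:,:,::-1]
cv2.imwrite('pics/t17.png',cv2.resize(c[120:270,70:230],None,fx=5,fy=4*1.0,interpolation=cv2.INTER_CUBIC))
```

```text
[0.45630916 0.2060348  0.227     ]
t 18.2 pos [ 0.6392 -0.2485  0.1424] w 0.396 F [-0.4 -0.1 -0.6] min rows 12
total tool shift mm [ 488.8  -46.7 -185. ] rot deg [-0.3 -0.2 12.8]
[ 0.0407 -0.0039 -0.0154] [-0.03 -0.02  1.07]
[ 0.0406 -0.0046 -0.0154] [-0.03 -0.02  1.07]
[ 0.0406 -0.0054 -0.0154] [-0.03 -0.02  1.07]
[ 0.0404 -0.0061 -0.0155] [-0.03 -0.02  1.07]
[ 0.0403 -0.0069 -0.0155] [-0.03 -0.02  1.07]
[ 0.0402 -0.0076 -0.0155] [-0.03 -0.02  1.07]
[ 0.04   -0.0084 -0.0155] [-0.03 -0.02  1.07]
[ 0.0398 -0.0091 -0.0155] [-0.03 -0.02  1.07]
[ 0.0397 -0.0098 -0.0156] [-0.03 -0.02  1.07]
[ 0.0395 -0.0106 -0.0156] [-0.03 -0.02  1.07]
[ 0.0393 -0.0113 -0.0156] [-0.03 -0.02  1.07]
[ 0.039  -0.012  -0.0156] [-0.03 -0.02  1.07]
```

View pics/s17.png

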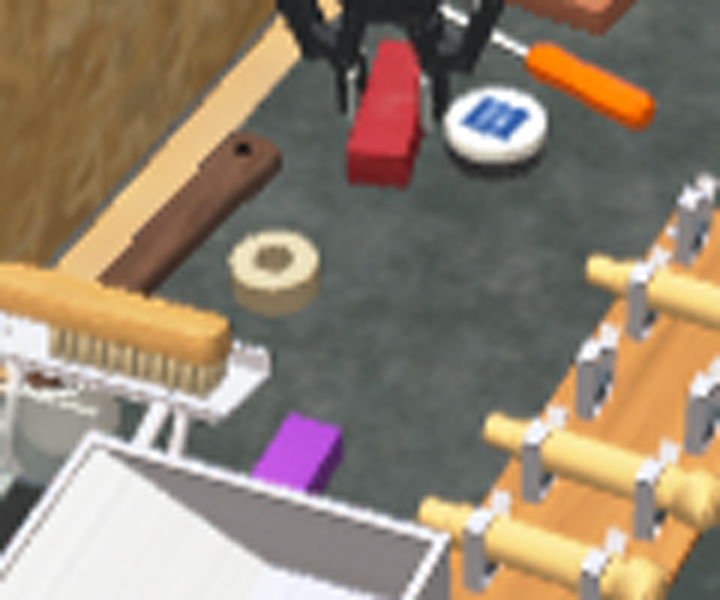

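View pics/t17.png

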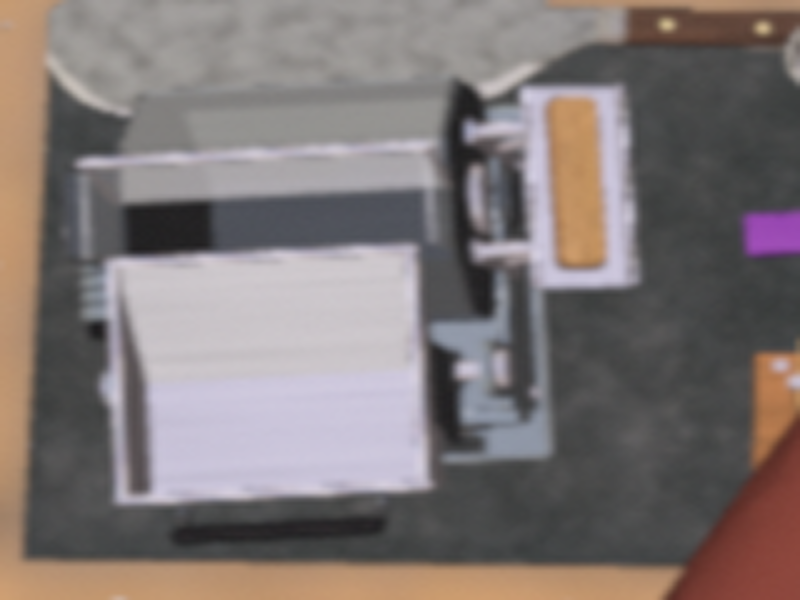

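Call:
move_arm --rows '[{"tx": 0.04, "ty": -0.004, "tz": -0.02, "ax": 0, "ay": 0, "az": 1, "jaw": 255}, {"tx": 0.04, "ty": -0.005, "tz": -0.02, "ax": 0, "ay": 0, "az": 1, "jaw": 255}, {"tx": 0.04, "ty": -0.005, "tz": -0.02, "ax": 0, "ay": 0, "az": 1, "jaw": 255}, {"tx": 0.04, "ty": -0.006, "tz": -0.02, "ax": 0, "ay": 0, "az": 1, "jaw": 255}, {"tx": 0.04, "ty": -0.007, "tz": -0.02, "ax": 0, "ay": 0, "az": 1, "jaw": 255}, {"tx": 0.04, "ty": -0.008, "tz": -0.02, "ax": 0, "ay": 0, "az": 1, "jaw": 255}, {"tx": 0.04, "ty": -0.008, "tz": -0.02, "ax": 0, "ay": 0, "az": 1, "jaw": 255}, {"tx": 0.04, "ty": -0.009, "tz": -0.02, "ax": 0, "ay": 0, "az": 1, "jaw": 255}, {"tx": 0.04, "ty": -0.01, "tz": -0.02, "ax": 0, "ay": 0, "az": 1, "jaw": 255}, {"tx": 0.04, "ty": -0.01, "tz": -0.01, "ax": 0, "ay": 0, "az": 1, "jaw": 255}, {"tx": 0.04, "ty": -0.01, "tz": 0, "ax": 0, "ay": 0, "az": 1, "jaw": 255}, {"tx": 0.03, "ty": -0.01, "tz": 0, "ax": 0, "ay": 0, "az": 1, "jaw": 255}]'

```text
time: 19.5
tool_pos: [0.4461, 0.2099, 0.3099]
tool_rot: [-0.031, 0.684, 0.728, -0.017]
contact_force: [0.2, -0.7, -1.3]
gripper_width: 0.392
```

Run:
```python
from h import *
plan([.456,.206,.30],down(1.637),2)
```

```text
t 19.5 pos [0.4461 0.2099 0.3099] w 0.392 F [ 0.2 -0.7 -1.3] min rows 1
total tool shift mm [-4.7 10.3  9.1] rot deg [-3.8 -1.2 -0.2]
[-0.0024  0.0052  0.0046] [-1.91 -0.62 -0.12]
[-0.0023  0.005   0.0048] [-1.91 -0.62 -0.12]
```

Call:
move_arm --rows '[{"tx": -0.009, "ty": 0.006, "tz": 0, "ax": -2, "ay": -0.7, "az": 0, "jaw": 255}, {"tx": -0.002, "ty": 0.004, "tz": 0, "ax": -1.5, "ay": -0.5, "az": 0, "jaw": 255}, {"tx": 0, "ty": 0, "tz": 0, "ax": 0, "ay": 0, "az": 0, "jaw": 255}, {"tx": 0, "ty": 0, "tz": 0, "ax": 0, "ay": 0, "az": 0, "jaw": 255}]'

```text
time: 19.9
tool_pos: [0.4538, 0.2011, 0.3007]
tool_rot: [-0.004, 0.683, 0.73, -0.006]
contact_force: [0.5, -0.7, -0.5]
gripper_width: 0.39
```

Run:
```python
from h import *
plan([.456,.206,.215],down(1.637),2)
f=grab('scene');cv2.imwrite('pics/s18.png',cv2.resize(f['color'][150:330,120:320,::-1],None,fx=4,fy=3.3,interpolation=cv2.INTER_CUBIC))
```

```text
t 19.9 pos [0.4538 0.2011 0.3007] w 0.390 F [ 0.5 -0.7 -0.5] min rows 2
total tool shift mm [ 5.   3.8 85.7] rot deg [-0.9  0.1  0. ]
[0.0025 0.0019 0.0428] [-0.44  0.07  0.02]
[0.0024 0.0016 0.0428] [-0.44  0.07  0.02]
```

View pics/s18.png

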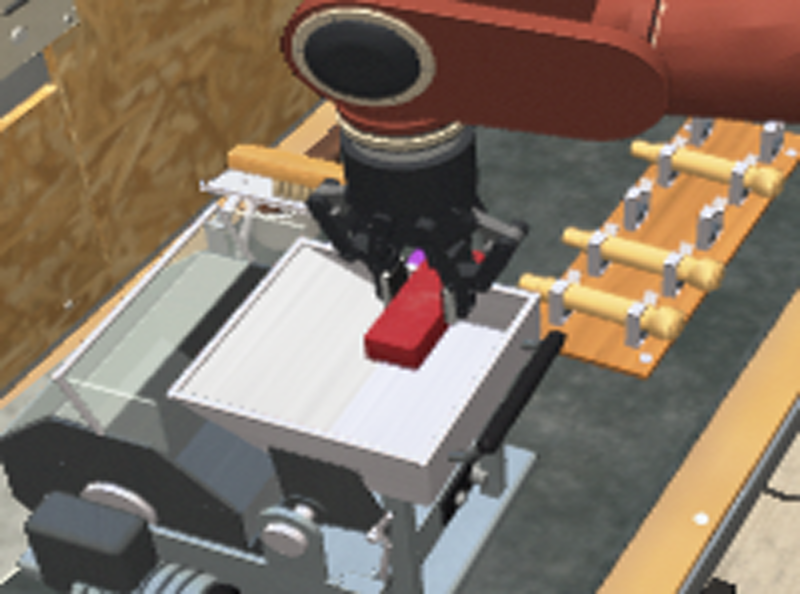

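Call:
move_arm --rows '[{"tx": 0.005, "ty": 0.004, "tz": 0.02, "ax": -0.9, "ay": 0, "az": 0, "jaw": 255}, {"tx": 0, "ty": 0, "tz": 0.025, "ax": 0, "ay": 0, "az": 0, "jaw": 255}, {"tx": 0, "ty": 0, "tz": 0.015, "ax": 0, "ay": 0, "az": 0, "jaw": 255}, {"tx": 0, "ty": 0, "tz": 0.01, "ax": 0, "ay": 0, "az": 0, "jaw": 255}, {"tx": 0, "ty": 0, "tz": 0.004, "ax": 0, "ay": 0, "az": 0, "jaw": 255}, {"tx": 0, "ty": 0, "tz": 0, "ax": 0, "ay": 0, "az": 0, "jaw": 255}, {"tx": 0, "ty": 0, "tz": 0, "ax": 0, "ay": 0, "az": 0, "jaw": 255}]'

```text
time: 20.65
tool_pos: [0.4601, 0.2032, 0.2251]
tool_rot: [0.002, 0.686, 0.728, 0.0]
contact_force: [0.4, -0.8, -1.9]
gripper_width: 0.391
```

Run:
```python
from h import *
plan([.456,.206,.215],down(1.637),2)
f=grab('scene');cv2.imwrite('pics/s19.png',cv2.resize(f['color'][150:330,120:320,::-1],None,fx=4,fy=3.3,interpolation=cv2.INTER_CUBIC))
```

```text
t 20.6 pos [0.4601 0.2032 0.2251] w 0.391 F [ 0.4 -0.8 -1.9] min rows 1
total tool shift mm [ 3.1 -4.  10.1] rot deg [ 0.1  0.1 -0.4]
[ 0.0016 -0.002   0.005 ] [ 0.06  0.06 -0.19]
[ 0.0016 -0.002   0.005 ] [ 0.06  0.06 -0.19]
```

View pics/s19.png

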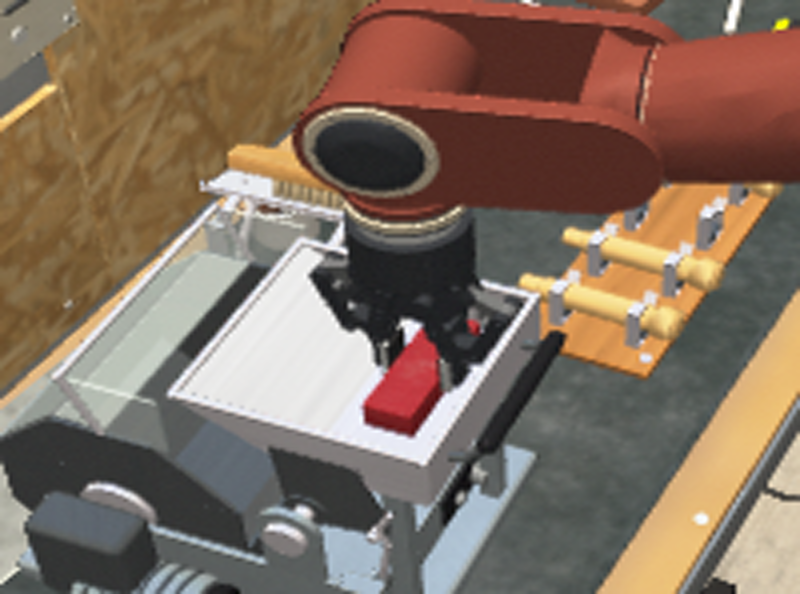

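Call:
move_arm --rows '[{"tx": 0.003, "ty": 0, "tz": 0.005, "ax": 0, "ay": 0, "az": 0, "jaw": 255}, {"tx": 0, "ty": 0, "tz": 0.004, "ax": 0, "ay": 0, "az": 0, "jaw": 255}, {"tx": 0, "ty": 0, "tz": 0.002, "ax": 0, "ay": 0, "az": 0, "jaw": 255}, {"tx": 0, "ty": 0, "tz": 0, "ax": 0, "ay": 0, "az": 0, "jaw": 140}, {"tx": 0, "ty": 0, "tz": 0, "ax": 0, "ay": 0, "az": 0, "jaw": 128}, {"tx": 0, "ty": 0, "tz": 0, "ax": 0, "ay": 0, "az": 0, "jaw": 128}, {"tx": 0, "ty": 0, "tz": -0.01, "ax": 0, "ay": 0, "az": 0, "jaw": 128}, {"tx": 0, "ty": 0, "tz": -0.03, "ax": 0, "ay": 0, "az": 0, "jaw": 128}, {"tx": 0, "ty": 0, "tz": -0.04, "ax": 0, "ay": 0, "az": 0, "jaw": 128}, {"tx": -0.02, "ty": 0, "tz": -0.03, "ax": 0, "ay": 0, "az": 0, "jaw": 128}]'

```text
time: 21.7
tool_pos: [0.4593, 0.1874, 0.326]
tool_rot: [0.0, 0.685, 0.729, -0.002]
contact_force: [1.0, -0.2, -0.8]
gripper_width: 0.496
```

Run:
```python
from h import *
f=grab('scene');cv2.imwrite('pics/s20.png',cv2.resize(f['color'][150:330,120:320,::-1],None,fx=4,fy=3.3,interpolation=cv2.INTER_CUBIC))
plan([.469,-.0915,.20],down(.01),12)
```

```text
t 21.8 pos [0.4615 0.1849 0.3322] w 0.500 F [ 2.3 -0.5  4.1] min rows 12
total tool shift mm [-275.8   -9.8  133.2] rot deg [ 0.5 -0.1 92.8]
[-0.023  -0.0008  0.0111] [ 0.04 -0.01  7.74]
[-0.0229  0.0023  0.0111] [ 0.04 -0.01  7.74]
[-0.0224  0.0054  0.0111] [ 0.04 -0.01  7.74]
[-0.0214  0.0083  0.0111] [ 0.04 -0.01  7.74]
[-0.0201  0.0111  0.0111] [ 0.04 -0.01  7.74]
[-0.0184  0.0138  0.0111] [ 0.04 -0.01  7.74]
[-0.0164  0.0161  0.0111] [ 0.04 -0.01  7.74]
[-0.0141  0.0182  0.0111] [ 0.04 -0.01  7.74]
[-0.0115  0.0199  0.0111] [ 0.04 -0.01  7.74]
[-0.0087  0.0213  0.0111] [ 0.04 -0.01  7.74]
[-0.0058  0.0223  0.011 ] [ 0.04 -0.01  7.74]
[-0.0027  0.0229  0.011 ] [ 0.04 -0.01  7.74]
```

View pics/s20.png

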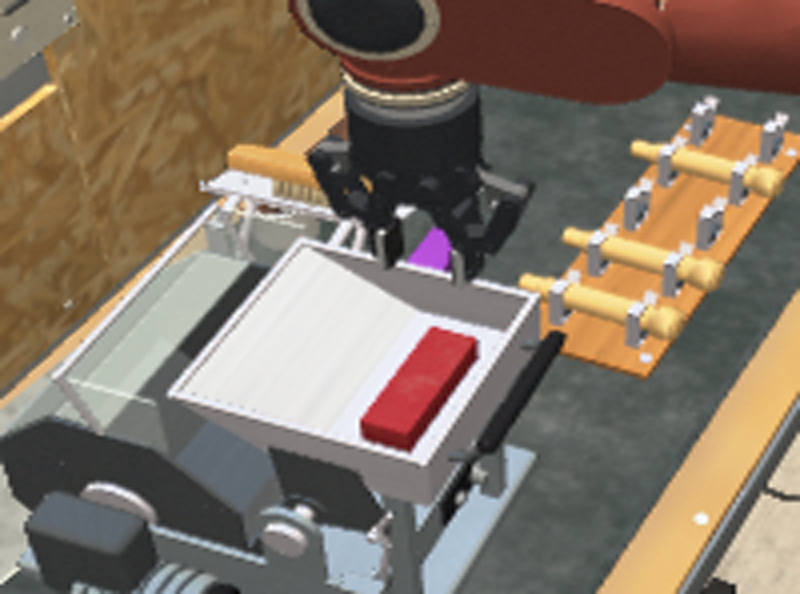

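Call:
move_arm --rows '[{"tx": -0.023, "ty": 0, "tz": 0, "ax": 0, "ay": 0, "az": 7.7, "jaw": 110}, {"tx": -0.023, "ty": 0.002, "tz": 0, "ax": 0, "ay": 0, "az": 7.7, "jaw": 110}, {"tx": -0.022, "ty": 0.005, "tz": 0, "ax": 0, "ay": 0, "az": 7.7, "jaw": 110}, {"tx": -0.021, "ty": 0.008, "tz": 0, "ax": 0, "ay": 0, "az": 7.7, "jaw": 110}, {"tx": -0.02, "ty": 0.011, "tz": 0.005, "ax": 0, "ay": 0, "az": 7.7, "jaw": 110}, {"tx": -0.018, "ty": 0.014, "tz": 0.015, "ax": 0, "ay": 0, "az": 7.7, "jaw": 110}, {"tx": -0.016, "ty": 0.016, "tz": 0.02, "ax": 0, "ay": 0, "az": 7.7, "jaw": 110}, {"tx": -0.014, "ty": 0.018, "tz": 0.02, "ax": 0, "ay": 0, "az": 7.7, "jaw": 110}, {"tx": -0.011, "ty": 0.02, "tz": 0.02, "ax": 0, "ay": 0, "az": 7.7, "jaw": 110}, {"tx": -0.009, "ty": 0.021, "tz": 0.02, "ax": 0, "ay": 0, "az": 7.7, "jaw": 110}, {"tx": -0.006, "ty": 0.02, "tz": 0.02, "ax": 0, "ay": 0, "az": 7.7, "jaw": 110}, {"tx": -0.003, "ty": 0.015, "tz": 0.01, "ax": 0, "ay": 0, "az": 6, "jaw": 110}]'

```text
time: 22.95
tool_pos: [0.4694, -0.0891, 0.2184]
tool_rot: [0.002, 1.0, -0.009, 0.019]
contact_force: [-0.0, 0.3, -0.4]
gripper_width: 0.573
```

Run:
```python
from h import *
plan([.469,-.0915,.09],down(.01),2)
```

```text
t 22.9 pos [ 0.4694 -0.0891  0.2184] w 0.573 F [-0.   0.3 -0.4] min rows 3
total tool shift mm [ -5.3   2.  128.3] rot deg [ 0.2 -2.2 -1.6]
[-0.0027  0.001   0.0641] [ 0.11 -1.11 -0.79]
[-0.0014  0.0011  0.0642] [ 0.11 -1.11 -0.79]
```

Call:
move_arm --rows '[{"tx": -0.002, "ty": 0, "tz": 0.03, "ax": 0, "ay": -2, "az": -1.5, "jaw": 110}, {"tx": 0, "ty": 0, "tz": 0.04, "ax": 0, "ay": 0, "az": 0, "jaw": 110}, {"tx": 0, "ty": 0, "tz": 0.035, "ax": 0, "ay": 0, "az": 0, "jaw": 110}, {"tx": 0, "ty": 0, "tz": 0.02, "ax": 0, "ay": 0, "az": 0, "jaw": 110}, {"tx": 0, "ty": 0, "tz": 0.01, "ax": 0, "ay": 0, "az": 0, "jaw": 110}, {"tx": 0, "ty": 0, "tz": 0, "ax": 0, "ay": 0, "az": 0, "jaw": 110}, {"tx": 0, "ty": 0, "tz": 0, "ax": 0, "ay": 0, "az": 0, "jaw": 110}]'

```text
time: 23.65
tool_pos: [0.472, -0.0939, 0.0843]
tool_rot: [0.004, 1.0, 0.001, 0.005]
contact_force: [-0.2, 0.2, 0.9]
gripper_width: 0.57
```

Run:
```python
from h import *
plan([.469,-.0915,-.004],down(.01),1)
f=grab('scene');cv2.imwrite('pics/s21.png',cv2.resize(f['color'][170:290,220:340,::-1],None,fx=5,fy=5,interpolation=cv2.INTER_CUBIC))
```

```text
t 23.6 pos [ 0.472  -0.0939  0.0843] w 0.570 F [-0.2  0.2  0.9] min rows 2
total tool shift mm [-3.9 -3.1 88.2] rot deg [ 0.4 -0.6 -0.5]
[-0.0039 -0.0031  0.0882] [ 0.42 -0.61 -0.49]
```

View pics/s21.png

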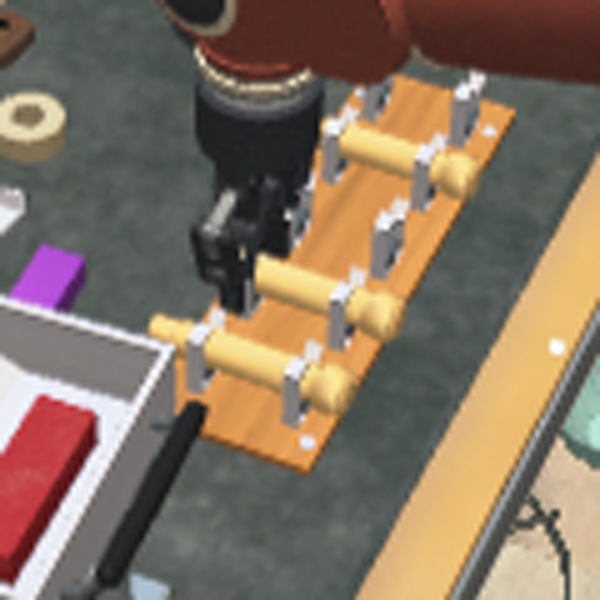

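Call:
move_arm --rows '[{"tx": -0.003, "ty": -0.003, "tz": 0.02, "ax": 0.4, "ay": -0.6, "az": -0.5, "jaw": 110}, {"tx": 0, "ty": 0, "tz": 0.02, "ax": 0, "ay": 0, "az": 0, "jaw": 110}, {"tx": 0, "ty": 0, "tz": 0.01, "ax": 0, "ay": 0, "az": 0, "jaw": 110}, {"tx": 0, "ty": 0, "tz": 0, "ax": 0, "ay": 0, "az": 0, "jaw": 110}, {"tx": 0, "ty": 0, "tz": 0, "ax": 0, "ay": 0, "az": 0, "jaw": 110}]'

```text
time: 24.2
tool_pos: [0.4725, -0.0917, 0.0355]
tool_rot: [0.001, 1.0, 0.006, 0.004]
contact_force: [0.2, 0.2, -0.4]
gripper_width: 0.567
```

Run:
```python
from h import *
plan([.469,-.0915,-.004],down(.01),1)
f=grab('scene');cv2.imwrite('pics/s22.png',cv2.resize(f['color'][170:290,220:340,::-1],None,fx=5,fy=5,interpolation=cv2.INTER_CUBIC))
```

```text
t 24.2 pos [ 0.4725 -0.0917  0.0355] w 0.567 F [ 0.2  0.2 -0.4] min rows 1
total tool shift mm [-3.8 -0.4 39.5] rot deg [ 0.1 -0.4  0.1]
[-0.0038 -0.0004  0.0395] [ 0.14 -0.41  0.11]
```

View pics/s22.png

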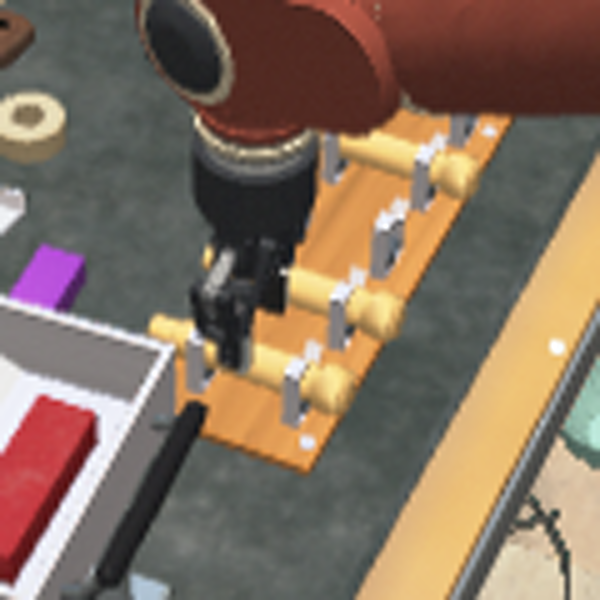

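Call:
move_arm --rows '[{"tx": -0.005, "ty": 0, "tz": 0.01, "ax": 0, "ay": -0.4, "az": 0, "jaw": 110}, {"tx": 0, "ty": 0, "tz": 0.012, "ax": 0, "ay": 0, "az": 0, "jaw": 110}, {"tx": 0, "ty": 0, "tz": 0.008, "ax": 0, "ay": 0, "az": 0, "jaw": 110}, {"tx": 0, "ty": 0, "tz": 0.003, "ax": 0, "ay": 0, "az": 0, "jaw": 110}, {"tx": 0, "ty": 0, "tz": 0, "ax": 0, "ay": 0, "az": 0, "jaw": 110}, {"tx": 0, "ty": 0, "tz": 0, "ax": 0, "ay": 0, "az": 0, "jaw": 110}]'

```text
time: 24.85
tool_pos: [0.4679, -0.0922, 0.0008]
tool_rot: [0.002, 1.0, 0.006, 0.001]
contact_force: [0.2, -0.1, 0.5]
gripper_width: 0.567
```

Run:
```python
from h import *
plan([.467,-.0915,-.004],down(.01),1)
f=grab('scene');cv2.imwrite('pics/s23.png',cv2.resize(f['color'][170:290,220:340,::-1],None,fx=5,fy=5,interpolation=cv2.INTER_CUBIC))
```

```text
t 24.9 pos [ 0.4679 -0.0922  0.0008] w 0.567 F [ 0.2 -0.1  0.5] min rows 1
total tool shift mm [-0.9 -0.7  4.8] rot deg [ 0.2 -0.1  0.1]
[-0.0009 -0.0007  0.0048] [ 0.17 -0.08  0.11]
```

View pics/s23.png

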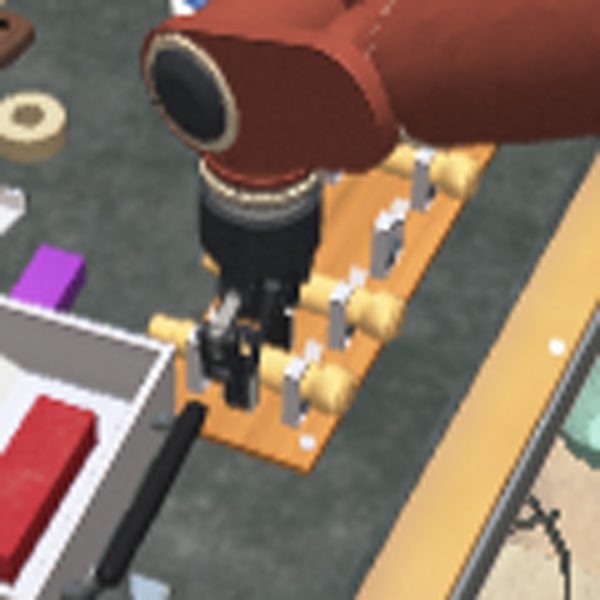

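Call:
move_arm --rows '[{"tx": 0, "ty": 0, "tz": -0.002, "ax": 0, "ay": 0, "az": 0, "jaw": 150}, {"tx": 0, "ty": 0, "tz": 0, "ax": 0, "ay": 0, "az": 0, "jaw": 255}, {"tx": 0, "ty": 0, "tz": 0, "ax": 0, "ay": 0, "az": 0, "jaw": 255}, {"tx": 0, "ty": 0, "tz": 0, "ax": 0, "ay": 0, "az": 0, "jaw": 255}, {"tx": 0, "ty": 0, "tz": 0, "ax": 0, "ay": 0, "az": 0, "jaw": 255}]'

```text
time: 25.4
tool_pos: [0.4686, -0.0916, 0.0039]
tool_rot: [0.001, 1.0, 0.006, 0.002]
contact_force: [0.2, 0.1, -1.3]
gripper_width: 0.278
```

Call:
move_arm --rows '[{"tx": 0, "ty": 0.004, "tz": 0, "ax": 0, "ay": 0, "az": 0, "jaw": 255}, {"tx": 0, "ty": 0.005, "tz": 0, "ax": 0, "ay": 0, "az": 0, "jaw": 255}, {"tx": 0, "ty": 0.005, "tz": 0, "ax": 0, "ay": 0, "az": 0, "jaw": 255}, {"tx": 0, "ty": 0.003, "tz": 0, "ax": 0, "ay": 0, "az": 0, "jaw": 255}]'

```text
time: 25.8
tool_pos: [0.4686, -0.1002, 0.0039]
tool_rot: [-0.01, 1.0, 0.004, 0.001]
contact_force: [0.4, 13.7, 4.4]
gripper_width: 0.281
```

Call:
move_arm --rows '[{"tx": 0, "ty": 0.006, "tz": 0, "ax": 0, "ay": 0, "az": 0, "jaw": 255}, {"tx": 0, "ty": 0.007, "tz": 0, "ax": 0, "ay": 0, "az": 0, "jaw": 255}, {"tx": 0, "ty": 0.005, "tz": 0, "ax": 0, "ay": 0, "az": 0, "jaw": 255}]'

```text
time: 26.1
tool_pos: [0.4683, -0.1064, 0.0025]
tool_rot: [-0.024, 1.0, 0.003, 0.0]
contact_force: [2.8, 17.2, 1.5]
gripper_width: 0.281
```

Call:
move_arm --rows '[{"tx": 0, "ty": 0.008, "tz": 0, "ax": 0, "ay": 0, "az": 0, "jaw": 255}, {"tx": 0, "ty": 0.007, "tz": 0, "ax": 0, "ay": 0, "az": 0, "jaw": 255}]'

```text
time: 26.3
tool_pos: [0.4682, -0.1089, 0.0019]
tool_rot: [-0.039, 0.999, 0.001, -0.0]
contact_force: [-0.4, 32.9, 17.9]
gripper_width: 0.285
```

Run:
```python
from h import *
f=grab('scene');cv2.imwrite('pics/s24.png',cv2.resize(f['color'][170:290,220:340,::-1],None,fx=5,fy=5,interpolation=cv2.INTER_CUBIC))
p,R,s=cur();print(p,np.degrees((down(.01).inv()*R).as_rotvec()),s['contact_force'])
```

```text
[ 0.46818924 -0.10873562  0.00197223] [ 4.58604265 -0.04279304  0.42418474] [-0.27110014 29.2280204  13.51016015]
```

View pics/s24.png

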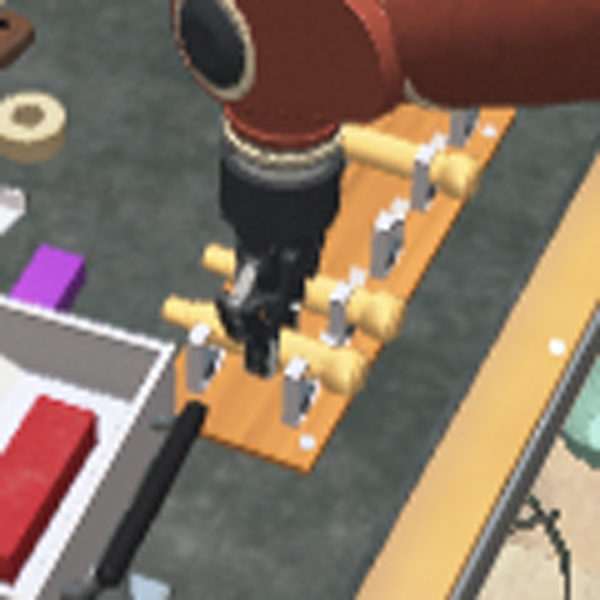

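Call:
move_arm --rows '[{"tx": 0, "ty": 0.001, "tz": -0.008, "ax": 0, "ay": 0, "az": 0, "jaw": 255}, {"tx": 0, "ty": 0.0, "tz": -0.012, "ax": 0, "ay": 0, "az": 0, "jaw": 255}, {"tx": 0, "ty": 0, "tz": -0.015, "ax": -1, "ay": 0, "az": 0, "jaw": 255}]'

```text
time: 26.65
tool_pos: [0.4659, -0.1066, 0.0351]
tool_rot: [-0.038, 0.999, 0.002, -0.004]
contact_force: [-0.1, 1.2, -0.0]
gripper_width: 0.283
```

Call:
move_arm --rows '[{"tx": 0, "ty": 0, "tz": -0.04, "ax": -2, "ay": 0, "az": 0, "jaw": 255}, {"tx": 0, "ty": 0, "tz": -0.045, "ax": -2, "ay": 0, "az": 0, "jaw": 255}, {"tx": 0, "ty": 0, "tz": -0.045, "ax": 0, "ay": 0, "az": 0, "jaw": 255}, {"tx": 0, "ty": 0, "tz": -0.045, "ax": 0, "ay": 0, "az": 0, "jaw": 255}]'

```text
time: 27.05
tool_pos: [0.4631, -0.113, 0.2118]
tool_rot: [0.001, 1.0, 0.001, -0.009]
contact_force: [0.4, -0.5, -0.6]
gripper_width: 0.283
```

Run:
```python
from h import *
f=grab('scene','s25.png')
t=tw(-.142+.048,0,.32);print(t)
plan(t,down(1.637),12)
```

```text
[0.50420466 0.2092005  0.32      ]
t 27.1 pos [ 0.4674 -0.1147  0.2218] w 0.285 F [ 2.5 -0.7  5.8] min rows 12
total tool shift mm [  36.9 -323.1 -100.6] rot deg [  0.1   0.5 -93.7]
[ 0.0031 -0.0269 -0.0084] [ 0.01  0.04 -7.81]
[ 0.0067 -0.0263 -0.0084] [ 0.01  0.04 -7.81]
[ 0.0102 -0.0251 -0.0084] [ 0.01  0.04 -7.81]
[ 0.0135 -0.0235 -0.0083] [ 0.01  0.04 -7.81]
[ 0.0166 -0.0214 -0.0083] [ 0.01  0.04 -7.81]
[ 0.0194 -0.019  -0.0083] [ 0.01  0.04 -7.81]
[ 0.0218 -0.0162 -0.0083] [ 0.01  0.04 -7.81]
[ 0.0238 -0.0131 -0.0083] [ 0.01  0.04 -7.81]
[ 0.0253 -0.0097 -0.0083] [ 0.01  0.04 -7.81]
[ 0.0264 -0.0062 -0.0082] [ 0.01  0.04 -7.81]
[ 0.027  -0.0025 -0.0082] [ 0.01  0.04 -7.81]
[ 0.0271  0.0012 -0.0082] [ 0.01  0.04 -7.81]
```

View pics/s25.png

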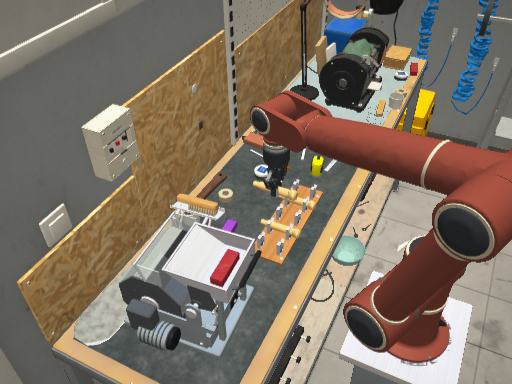

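Call:
move_arm --rows '[{"tx": 0.003, "ty": -0.027, "tz": -0.02, "ax": 0, "ay": 0, "az": -7.8, "jaw": 255}, {"tx": 0.007, "ty": -0.026, "tz": -0.02, "ax": 0, "ay": 0, "az": -7.8, "jaw": 255}, {"tx": 0.01, "ty": -0.025, "tz": -0.02, "ax": 0, "ay": 0, "az": -7.8, "jaw": 255}, {"tx": 0.014, "ty": -0.024, "tz": -0.02, "ax": 0, "ay": 0, "az": -7.8, "jaw": 255}, {"tx": 0.017, "ty": -0.022, "tz": -0.015, "ax": 0, "ay": 0, "az": -7.8, "jaw": 255}, {"tx": 0.019, "ty": -0.019, "tz": -0.01, "ax": 0, "ay": 0, "az": -7.8, "jaw": 255}, {"tx": 0.022, "ty": -0.016, "tz": -0.005, "ax": 0, "ay": 0, "az": -7.8, "jaw": 255}, {"tx": 0.024, "ty": -0.013, "tz": -0.003, "ax": 0, "ay": 0, "az": -7.8, "jaw": 255}, {"tx": 0.025, "ty": -0.01, "tz": -0.002, "ax": 0, "ay": 0, "az": -7.8, "jaw": 255}, {"tx": 0.026, "ty": -0.006, "tz": -0.002, "ax": 0, "ay": 0, "az": -7.8, "jaw": 255}, {"tx": 0.026, "ty": -0.003, "tz": -0.002, "ax": 0, "ay": 0, "az": -7.8, "jaw": 255}, {"tx": 0.02, "ty": 0, "tz": 0, "ax": 0, "ay": 0, "az": -6, "jaw": 255}]'

```text
time: 28.3
tool_pos: [0.5007, 0.2036, 0.3544]
tool_rot: [0.021, 0.679, 0.734, -0.001]
contact_force: [-0.6, 0.2, -0.9]
gripper_width: 0.28
```

Run:
```python
from h import *
t=tw(-.142+.048,0,.30)
plan(t,down(1.637),2)
```

```text
t 28.3 pos [0.5007 0.2036 0.3544] w 0.280 F [-0.6  0.2 -0.9] min rows 2
total tool shift mm [ 7.   2.6 54.2] rot deg [1.5 1.8 0.7]
[0.0035 0.0013 0.0271] [0.75 0.92 0.35]
[0.0031 0.0016 0.0272] [0.75 0.92 0.35]
```

Call:
move_arm --rows '[{"tx": 0.002, "ty": 0.002, "tz": 0.02, "ax": 1.5, "ay": 1.8, "az": 0.7, "jaw": 255}, {"tx": 0, "ty": 0, "tz": 0.02, "ax": 0, "ay": 0, "az": 0, "jaw": 255}, {"tx": 0, "ty": 0, "tz": 0.005, "ax": 0, "ay": 0, "az": 0, "jaw": 255}, {"tx": 0, "ty": 0, "tz": 0, "ax": 0, "ay": 0, "az": 0, "jaw": 255}, {"tx": 0, "ty": 0, "tz": 0, "ax": 0, "ay": 0, "az": 0, "jaw": 255}]'

```text
time: 28.8
tool_pos: [0.5048, 0.2058, 0.3115]
tool_rot: [0.004, 0.682, 0.731, 0.001]
contact_force: [0.3, -0.4, -0.2]
gripper_width: 0.281
```

Run:
```python
from h import *
t=tw(-.142+.048,0,.236)
f=grab('scene');cv2.imwrite('pics/s26.png',cv2.resize(f['color'][150:330,120:320,::-1],None,fx=4,fy=3.3,interpolation=cv2.INTER_CUBIC))
plan(t,down(1.637),2)
```

```text
t 28.9 pos [0.5049 0.2058 0.3118] w 0.284 F [-0.3 -0.2 -0.5] min rows 2
total tool shift mm [ 3.7 -1.1 75.8] rot deg [0.5 0.2 0.1]
[ 0.0019 -0.0006  0.0379] [0.23 0.11 0.06]
[ 0.0018 -0.0004  0.0379] [0.23 0.11 0.06]
```

View pics/s26.png

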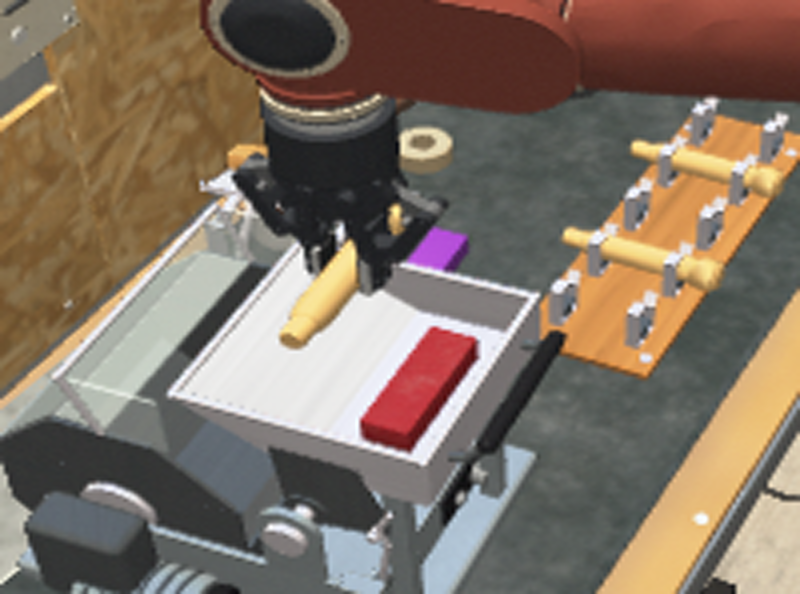

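Call:
move_arm --rows '[{"tx": 0.003, "ty": 0, "tz": 0.02, "ax": 0.4, "ay": 0, "az": 0, "jaw": 255}, {"tx": 0, "ty": 0, "tz": 0.02, "ax": 0, "ay": 0, "az": 0, "jaw": 255}, {"tx": 0, "ty": 0, "tz": 0.015, "ax": 0, "ay": 0, "az": 0, "jaw": 255}, {"tx": 0, "ty": 0, "tz": 0.006, "ax": 0, "ay": 0, "az": 0, "jaw": 255}, {"tx": 0, "ty": 0, "tz": 0, "ax": 0, "ay": 0, "az": 0, "jaw": 255}, {"tx": 0, "ty": 0, "tz": 0, "ax": 0, "ay": 0, "az": 0, "jaw": 255}]'

```text
time: 29.45
tool_pos: [0.5059, 0.2087, 0.2484]
tool_rot: [0.003, 0.683, 0.73, 0.0]
contact_force: [1.2, 0.6, 0.0]
gripper_width: 0.281
```

Run:
```python
from h import *
t=tw(-.142+.048,0,.236)
f=grab('scene');cv2.imwrite('pics/s27.png',cv2.resize(f['color'][150:330,120:320,::-1],None,fx=4,fy=3.3,interpolation=cv2.INTER_CUBIC))
plan(t,down(1.637),2)
```

```text
t 29.5 pos [0.506  0.2087 0.2485] w 0.281 F [-1.5 -0.5 -1.4] min rows 1
total tool shift mm [ 0.6 -1.8 12.5] rot deg [0.3 0.2 0.1]
[ 0.0003 -0.0009  0.0063] [0.13 0.11 0.03]
[ 0.0003 -0.0009  0.0063] [0.13 0.11 0.03]
```

View pics/s27.png

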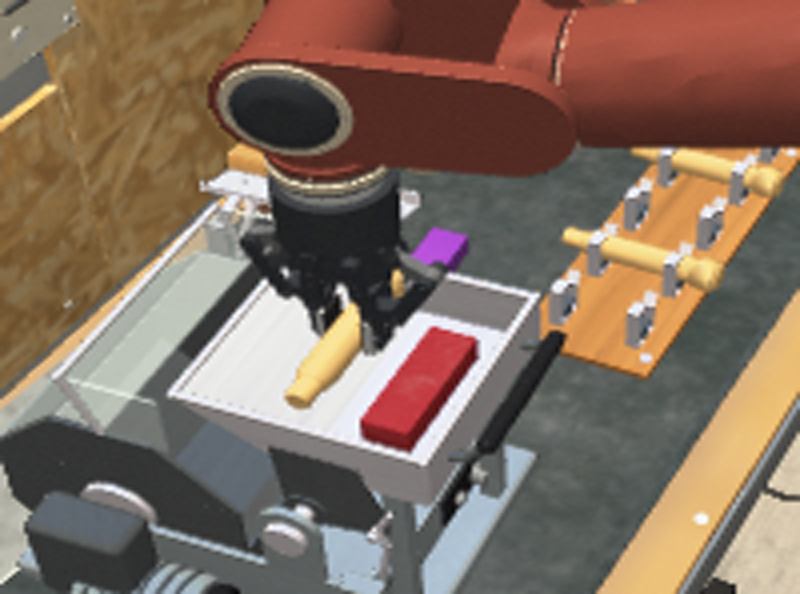

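Call:
move_arm --rows '[{"tx": 0, "ty": -0.002, "tz": 0.005, "ax": 0, "ay": 0, "az": 0, "jaw": 255}, {"tx": 0, "ty": 0, "tz": 0.005, "ax": 0, "ay": 0, "az": 0, "jaw": 255}, {"tx": 0, "ty": 0, "tz": 0.002, "ax": 0, "ay": 0, "az": 0, "jaw": 255}, {"tx": 0, "ty": 0, "tz": 0, "ax": 0, "ay": 0, "az": 0, "jaw": 255}]'

```text
time: 29.9
tool_pos: [0.5049, 0.2089, 0.2378]
tool_rot: [0.004, 0.683, 0.73, 0.002]
contact_force: [-0.8, 0.5, -0.5]
gripper_width: 0.281
```

Call:
move_arm --rows '[{"tx": 0, "ty": 0, "tz": 0, "ax": 0, "ay": 0, "az": 0, "jaw": 150}, {"tx": 0, "ty": 0, "tz": 0, "ax": 0, "ay": 0, "az": 0, "jaw": 150}, {"tx": 0, "ty": 0, "tz": 0, "ax": 0, "ay": 0, "az": 0, "jaw": 140}, {"tx": 0, "ty": 0, "tz": -0.01, "ax": 0, "ay": 0, "az": 0, "jaw": 130}, {"tx": 0, "ty": 0, "tz": -0.03, "ax": 0, "ay": 0, "az": 0, "jaw": 130}, {"tx": 0, "ty": 0, "tz": -0.04, "ax": 0, "ay": 0, "az": 0, "jaw": 120}, {"tx": -0.01, "ty": 0, "tz": -0.03, "ax": 0, "ay": 0, "az": 0, "jaw": 110}]'

```text
time: 30.6
tool_pos: [0.5026, 0.1991, 0.3479]
tool_rot: [0.001, 0.682, 0.731, -0.002]
contact_force: [-0.4, 1.3, 0.7]
gripper_width: 0.567
```

Run:
```python
from h import *
f=grab('scene');cv2.imwrite('pics/s28.png',cv2.resize(f['color'][150:330,120:320,::-1],None,fx=4,fy=3.3,interpolation=cv2.INTER_CUBIC))
plan([.468,-.1655,.17],down(.01),13)
```

```text
t 30.6 pos [0.5045 0.1979 0.3542] w 0.570 F [ 0.  -0.1  4.2] min rows 12
total tool shift mm [-359.4  -62.2  185.3] rot deg [ 0.6 -0.2 93.3]
[-0.0276 -0.0048  0.0143] [ 0.04 -0.02  7.17]
[-0.028  -0.0013  0.0143] [ 0.04 -0.02  7.17]
[-0.028   0.0022  0.0143] [ 0.04 -0.02  7.17]
[-0.0275  0.0057  0.0143] [ 0.04 -0.02  7.17]
[-0.0265  0.0091  0.0143] [ 0.04 -0.02  7.17]
[-0.0252  0.0124  0.0143] [ 0.04 -0.02  7.17]
[-0.0234  0.0154  0.0143] [ 0.04 -0.02  7.17]
[-0.0213  0.0182  0.0143] [ 0.04 -0.02  7.17]
[-0.0189  0.0208  0.0143] [ 0.04 -0.02  7.17]
[-0.0161  0.023   0.0142] [ 0.04 -0.02  7.17]
[-0.0131  0.0248  0.0142] [ 0.04 -0.02  7.17]
[-0.0099  0.0263  0.0142] [ 0.04 -0.02  7.17]
[-0.0066  0.0273  0.0142] [ 0.04 -0.02  7.17]
```

View pics/s28.png

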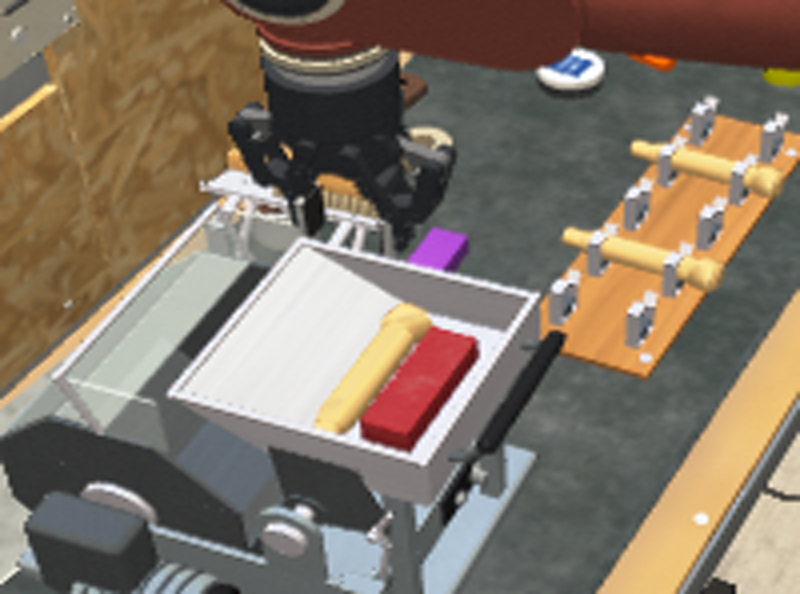

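Call:
move_arm --rows '[{"tx": -0.03, "ty": -0.005, "tz": 0, "ax": 0, "ay": 0, "az": 7.8, "jaw": 110}, {"tx": -0.03, "ty": -0.001, "tz": 0, "ax": 0, "ay": 0, "az": 7.8, "jaw": 110}, {"tx": -0.03, "ty": 0.002, "tz": 0, "ax": 0, "ay": 0, "az": 7.8, "jaw": 110}, {"tx": -0.03, "ty": 0.006, "tz": 0, "ax": 0, "ay": 0, "az": 7.8, "jaw": 110}, {"tx": -0.028, "ty": 0.01, "tz": 0.01, "ax": 0, "ay": 0, "az": 7.8, "jaw": 110}, {"tx": -0.027, "ty": 0.014, "tz": 0.02, "ax": 0, "ay": 0, "az": 7.8, "jaw": 110}, {"tx": -0.025, "ty": 0.017, "tz": 0.025, "ax": 0, "ay": 0, "az": 7.8, "jaw": 110}, {"tx": -0.022, "ty": 0.02, "tz": 0.025, "ax": 0, "ay": 0, "az": 7.8, "jaw": 110}, {"tx": -0.02, "ty": 0.023, "tz": 0.025, "ax": 0, "ay": 0, "az": 7.8, "jaw": 110}, {"tx": -0.016, "ty": 0.025, "tz": 0.025, "ax": 0, "ay": 0, "az": 7.8, "jaw": 110}, {"tx": -0.012, "ty": 0.026, "tz": 0.025, "ax": 0, "ay": 0, "az": 7.8, "jaw": 110}, {"tx": -0.008, "ty": 0.026, "tz": 0.02, "ax": 0, "ay": 0, "az": 5, "jaw": 110}]'

```text
time: 31.85
tool_pos: [0.4544, -0.1661, 0.1948]
tool_rot: [0.004, 1.0, -0.004, 0.022]
contact_force: [0.2, -0.3, 0.3]
gripper_width: 0.568
```

Run:
```python
from h import *
plan([.467,-.1655,.08],down(.01),3)
```

```text
t 31.9 pos [ 0.4544 -0.1661  0.1948] w 0.568 F [ 0.2 -0.3  0.3] min rows 3
total tool shift mm [  7.5  -1.5 115.2] rot deg [ 0.4 -2.5 -1. ]
[ 0.0025 -0.0005  0.0384] [ 0.14 -0.85 -0.33]
[ 0.0031 -0.0004  0.0384] [ 0.14 -0.85 -0.33]
[ 0.0036 -0.0003  0.0383] [ 0.14 -0.85 -0.33]
```

Call:
move_arm --rows '[{"tx": 0.01, "ty": -0.006, "tz": 0.03, "ax": 0.4, "ay": -2.5, "az": -1, "jaw": 110}, {"tx": 0.003, "ty": -0.003, "tz": 0.03, "ax": 0, "ay": 0, "az": 0, "jaw": 110}, {"tx": 0, "ty": 0, "tz": 0.03, "ax": 0, "ay": 0, "az": 0, "jaw": 110}, {"tx": 0, "ty": 0, "tz": 0.02, "ax": 0, "ay": 0, "az": 0, "jaw": 110}, {"tx": 0, "ty": 0, "tz": 0.01, "ax": 0, "ay": 0, "az": 0, "jaw": 110}, {"tx": 0, "ty": 0, "tz": 0, "ax": 0, "ay": 0, "az": 0, "jaw": 110}, {"tx": 0, "ty": 0, "tz": 0, "ax": 0, "ay": 0, "az": 0, "jaw": 110}]'

```text
time: 32.55
tool_pos: [0.4698, -0.1631, 0.074]
tool_rot: [0.002, 1.0, -0.0, 0.001]
contact_force: [0.7, -0.7, 1.7]
gripper_width: 0.57
```

Run:
```python
from h import *
plan([.467,-.1655,.0],down(.01),3)
```

```text
t 32.5 pos [ 0.4698 -0.1631  0.074 ] w 0.570 F [ 0.7 -0.7  1.7] min rows 2
total tool shift mm [-3.   2.1 74. ] rot deg [ 0.2 -0.2 -0.6]
[-0.001   0.0007  0.0247] [ 0.06 -0.05 -0.19]
[-0.001   0.0007  0.0247] [ 0.06 -0.05 -0.19]
[-0.001   0.0008  0.0247] [ 0.06 -0.05 -0.19]
```

Call:
move_arm --rows '[{"tx": -0.003, "ty": 0.002, "tz": 0.02, "ax": 0, "ay": 0, "az": -0.6, "jaw": 110}, {"tx": 0, "ty": 0, "tz": 0.02, "ax": 0, "ay": 0, "az": 0, "jaw": 110}, {"tx": 0, "ty": 0, "tz": 0.015, "ax": 0, "ay": 0, "az": 0, "jaw": 110}, {"tx": 0, "ty": 0, "tz": 0.008, "ax": 0, "ay": 0, "az": 0, "jaw": 110}, {"tx": 0, "ty": 0, "tz": 0.002, "ax": 0, "ay": 0, "az": 0, "jaw": 110}, {"tx": 0, "ty": 0, "tz": 0, "ax": 0, "ay": 0, "az": 0, "jaw": 110}, {"tx": 0, "ty": 0, "tz": 0, "ax": 0, "ay": 0, "az": 0, "jaw": 110}]'

```text
time: 33.25
tool_pos: [0.4762, -0.1701, 0.0195]
tool_rot: [0.007, 1.0, 0.006, 0.011]
contact_force: [-0.3, 0.7, 0.6]
gripper_width: 0.57
```

Run:
```python
from h import *
plan([.467,-.1655,.0],down(.01),1)
f=grab('scene');cv2.imwrite('pics/s29.png',cv2.resize(f['color'][170:290,220:340,::-1],None,fx=5,fy=5,interpolation=cv2.INTER_CUBIC))
```

```text
t 33.2 pos [ 0.4762 -0.1701  0.0195] w 0.570 F [-0.3  0.7  0.6] min rows 1
total tool shift mm [-9.5 -4.9 19.3] rot deg [ 0.8 -1.2  0.1]
[-0.0095 -0.0049  0.0193] [ 0.78 -1.25  0.08]
```

View pics/s29.png

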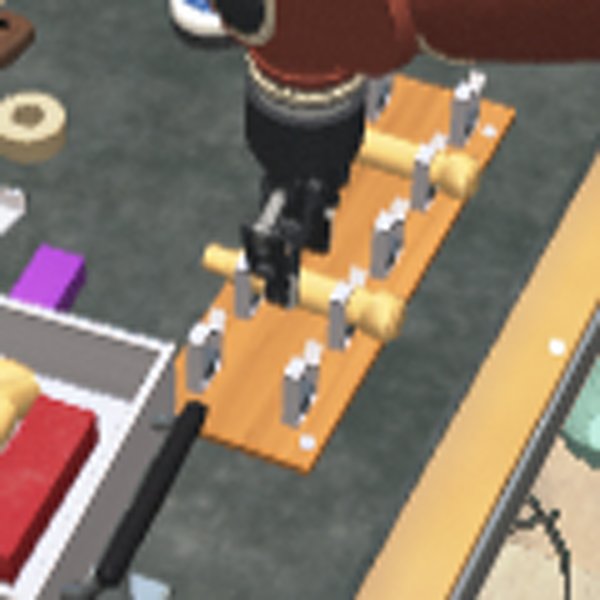

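Call:
move_arm --rows '[{"tx": -0.007, "ty": -0.004, "tz": 0.002, "ax": 0.8, "ay": -1.2, "az": 0, "jaw": 110}, {"tx": -0.002, "ty": -0.001, "tz": 0.005, "ax": 0, "ay": 0, "az": 0, "jaw": 110}, {"tx": 0, "ty": 0, "tz": 0.005, "ax": 0, "ay": 0, "az": 0, "jaw": 110}, {"tx": 0, "ty": 0, "tz": 0.003, "ax": 0, "ay": 0, "az": 0, "jaw": 110}, {"tx": 0, "ty": 0, "tz": 0, "ax": 0, "ay": 0, "az": 0, "jaw": 110}, {"tx": 0, "ty": 0, "tz": 0, "ax": 0, "ay": 0, "az": 0, "jaw": 110}]'

```text
time: 33.9
tool_pos: [0.467, -0.165, 0.0042]
tool_rot: [-0.0, 1.0, 0.006, 0.0]
contact_force: [0.3, 0.1, 0.6]
gripper_width: 0.565
```

Run:
```python
from h import *
plan([.467,-.1655,.003],down(.01),1)
f=grab('scene');cv2.imwrite('pics/s30.png',cv2.resize(f['color'][170:290,220:340,::-1],None,fx=5,fy=5,interpolation=cv2.INTER_CUBIC))
```

```text
t 33.9 pos [ 0.467  -0.165   0.0042] w 0.565 F [0.3 0.1 0.6] min rows 1
total tool shift mm [-0.1  0.5  1.2] rot deg [-0.  -0.   0.1]
[-0.0001  0.0005  0.0012] [-0.03 -0.04  0.08]
```

View pics/s30.png

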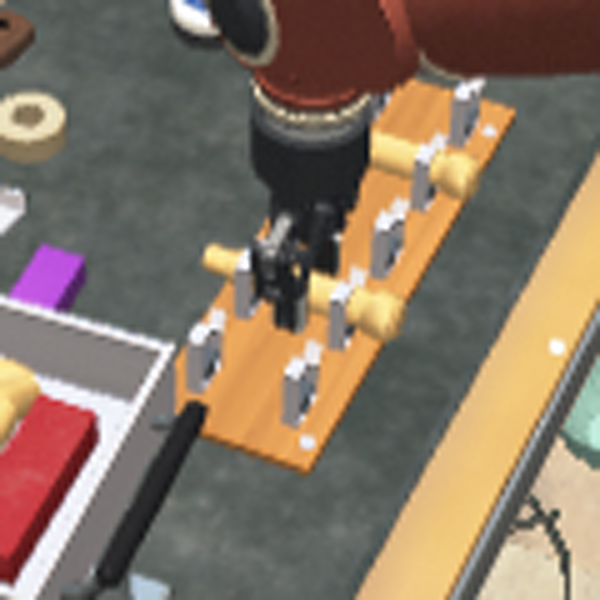

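Close and roll it sideways.

Call:
move_arm --rows '[{"tx": 0, "ty": 0, "tz": 0, "ax": 0, "ay": 0, "az": 0, "jaw": 255}, {"tx": 0, "ty": 0, "tz": 0, "ax": 0, "ay": 0, "az": 0, "jaw": 255}, {"tx": 0, "ty": 0, "tz": 0, "ax": 0, "ay": 0, "az": 0, "jaw": 255}, {"tx": 0, "ty": 0, "tz": 0, "ax": 0, "ay": 0, "az": 0, "jaw": 255}, {"tx": 0, "ty": 0, "tz": 0, "ax": 0, "ay": 0, "az": 0, "jaw": 255}, {"tx": 0, "ty": 0.004, "tz": 0, "ax": 0, "ay": 0, "az": 0, "jaw": 255}, {"tx": 0, "ty": 0.006, "tz": 0, "ax": 0, "ay": 0, "az": 0, "jaw": 255}, {"tx": 0, "ty": 0.006, "tz": 0, "ax": 0, "ay": 0, "az": 0, "jaw": 255}, {"tx": 0, "ty": 0.006, "tz": 0, "ax": 0, "ay": 0, "az": 0, "jaw": 255}]'

```text
time: 34.85
tool_pos: [0.4673, -0.175, 0.0044]
tool_rot: [-0.015, 1.0, 0.004, -0.001]
contact_force: [1.3, 17.4, 8.3]
gripper_width: 0.28
```

Call:
move_arm --rows '[{"tx": 0, "ty": 0.007, "tz": 0, "ax": 0, "ay": 0, "az": 0, "jaw": 255}, {"tx": 0, "ty": 0.007, "tz": 0, "ax": 0, "ay": 0, "az": 0, "jaw": 255}, {"tx": 0, "ty": 0.008, "tz": 0, "ax": 0, "ay": 0, "az": 0, "jaw": 255}]'

```text
time: 35.15
tool_pos: [0.467, -0.1812, 0.0023]
tool_rot: [-0.034, 0.999, 0.003, -0.002]
contact_force: [4.1, 20.8, 2.2]
gripper_width: 0.277
```

Call:
move_arm --rows '[{"tx": 0, "ty": 0.008, "tz": 0, "ax": 0, "ay": 0, "az": 0, "jaw": 255}, {"tx": 0, "ty": 0.003, "tz": -0.004, "ax": 0, "ay": 0, "az": 0, "jaw": 255}, {"tx": 0, "ty": 0.001, "tz": -0.01, "ax": 0, "ay": 0, "az": 0, "jaw": 255}, {"tx": 0, "ty": 0.0, "tz": -0.012, "ax": 0, "ay": 0, "az": 0, "jaw": 255}, {"tx": 0, "ty": 0, "tz": -0.015, "ax": -1, "ay": 0, "az": 0, "jaw": 255}]'

```text
time: 35.65
tool_pos: [0.4642, -0.1787, 0.0387]
tool_rot: [-0.047, 0.999, 0.003, -0.007]
contact_force: [0.7, -0.7, -0.4]
gripper_width: 0.279
```

Call:
move_arm --rows '[{"tx": 0, "ty": 0, "tz": -0.04, "ax": -2.5, "ay": 0, "az": 0, "jaw": 255}, {"tx": 0, "ty": 0, "tz": -0.045, "ax": -2.5, "ay": 0, "az": 0, "jaw": 255}, {"tx": 0, "ty": 0, "tz": -0.045, "ax": 0, "ay": 0, "az": 0, "jaw": 255}, {"tx": 0, "ty": 0, "tz": -0.045, "ax": 0, "ay": 0, "az": 0, "jaw": 255}]'

```text
time: 36.05
tool_pos: [0.463, -0.1854, 0.2159]
tool_rot: [-0.0, 1.0, 0.002, -0.011]
contact_force: [0.3, -0.2, -0.7]
gripper_width: 0.28
```

Run:
```python
from h import *
f=grab('scene');cv2.imwrite('pics/s31.png',cv2.resize(f['color'][150:330,120:340,::-1],None,fx=3.6,fy=3.3,interpolation=cv2.INTER_CUBIC))
t=tw(-.142+.02,0,.34);print(t)
plan(t,down(1.637),12)
```

```text
[0.47626562 0.20735384 0.34      ]
t 36.1 pos [ 0.467  -0.1876  0.2261] w 0.277 F [ 3.3 -1.1  5.1] min rows 12
total tool shift mm [   9.7 -394.2 -116.6] rot deg [ -0.2   0.7 -93.6]
[ 0.0008 -0.0329 -0.0097] [-0.01  0.06 -7.8 ]
[ 0.0053 -0.0324 -0.0097] [-0.01  0.06 -7.8 ]
[ 0.0096 -0.0314 -0.0097] [-0.01  0.06 -7.8 ]
[ 0.0138 -0.0298 -0.0097] [-0.01  0.06 -7.8 ]
[ 0.0177 -0.0277 -0.0097] [-0.01  0.06 -7.8 ]
[ 0.0213 -0.025  -0.0097] [-0.01  0.06 -7.8 ]
[ 0.0245 -0.0219 -0.0097] [-0.01  0.06 -7.8 ]
[ 0.0273 -0.0183 -0.0096] [-0.01  0.06 -7.8 ]
[ 0.0295 -0.0145 -0.0096] [-0.01  0.06 -7.8 ]
[ 0.0312 -0.0103 -0.0096] [-0.01  0.06 -7.8 ]
[ 0.0324 -0.006  -0.0096] [-0.01  0.06 -7.8 ]
[ 0.0329 -0.0015 -0.0095] [-0.01  0.06 -7.8 ]
```

View pics/s31.png

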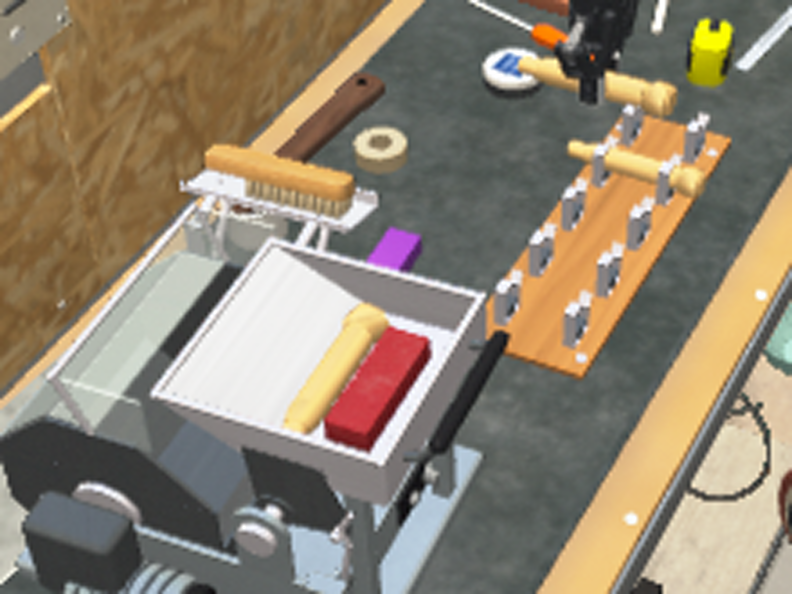

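Run:
```python
from h import *
t=tw(-.142+.066,0,.34);print(t)
plan(t,down(1.637),12)
```

```text
[0.52216547 0.21038764 0.34      ]
t 36.1 pos [ 0.467  -0.1876  0.2261] w 0.277 F [ 3.3 -1.1  5.1] min rows 12
total tool shift mm [  55.6 -397.1 -117.1] rot deg [ -0.2   0.7 -93.6]
[ 0.0046 -0.0331 -0.0098] [-0.01  0.06 -7.8 ]
[ 0.0091 -0.0322 -0.0098] [-0.01  0.06 -7.8 ]
[ 0.0134 -0.0306 -0.0098] [-0.01  0.06 -7.8 ]
[ 0.0174 -0.0285 -0.0097] [-0.01  0.06 -7.8 ]
[ 0.0211 -0.0259 -0.0097] [-0.01  0.06 -7.8 ]
[ 0.0245 -0.0228 -0.0097] [-0.01  0.06 -7.8 ]
[ 0.0273 -0.0192 -0.0097] [-0.01  0.06 -7.8 ]
[ 0.0297 -0.0154 -0.0097] [-0.01  0.06 -7.8 ]
[ 0.0315 -0.0112 -0.0096] [-0.01  0.06 -7.8 ]
[ 0.0328 -0.0068 -0.0096] [-0.01  0.06 -7.8 ]
[ 0.0334 -0.0023 -0.0096] [-0.01  0.06 -7.8 ]
[ 0.0334  0.0023 -0.0095] [-0.01  0.06 -7.8 ]
```

Call:
move_arm --rows '[{"tx": 0.004, "ty": -0.033, "tz": -0.02, "ax": 0, "ay": 0, "az": -7.8, "jaw": 255}, {"tx": 0.009, "ty": -0.032, "tz": -0.02, "ax": 0, "ay": 0, "az": -7.8, "jaw": 255}, {"tx": 0.013, "ty": -0.031, "tz": -0.02, "ax": 0, "ay": 0, "az": -7.8, "jaw": 255}, {"tx": 0.017, "ty": -0.029, "tz": -0.02, "ax": 0, "ay": 0, "az": -7.8, "jaw": 255}, {"tx": 0.021, "ty": -0.026, "tz": -0.015, "ax": 0, "ay": 0, "az": -7.8, "jaw": 255}, {"tx": 0.024, "ty": -0.023, "tz": -0.01, "ax": 0, "ay": 0, "az": -7.8, "jaw": 255}, {"tx": 0.027, "ty": -0.019, "tz": -0.008, "ax": 0, "ay": 0, "az": -7.8, "jaw": 255}, {"tx": 0.03, "ty": -0.015, "tz": -0.005, "ax": 0, "ay": 0, "az": -7.8, "jaw": 255}, {"tx": 0.032, "ty": -0.011, "tz": -0.003, "ax": 0, "ay": 0, "az": -7.8, "jaw": 255}, {"tx": 0.032, "ty": -0.007, "tz": -0.002, "ax": 0, "ay": 0, "az": -7.8, "jaw": 255}, {"tx": 0.03, "ty": -0.002, "tz": -0.002, "ax": 0, "ay": 0, "az": -7.8, "jaw": 255}, {"tx": 0.02, "ty": 0, "tz": 0, "ax": 0, "ay": 0, "az": -6, "jaw": 255}]'

```text
time: 37.3
tool_pos: [0.5133, 0.2002, 0.3667]
tool_rot: [0.018, 0.677, 0.735, -0.001]
contact_force: [-0.0, -0.2, -1.3]
gripper_width: 0.279
```

Run:
```python
from h import *
t=tw(-.142+.066,0,.30)
plan(t,down(1.637),2)
```

```text
t 37.3 pos [0.5133 0.2002 0.3667] w 0.279 F [-0.  -0.2 -1.3] min rows 2
total tool shift mm [11.3  8.1 66.6] rot deg [1.4 1.6 0.9]
[0.0057 0.0041 0.0333] [0.69 0.79 0.46]
[0.0052 0.0044 0.0333] [0.69 0.79 0.46]
```

Call:
move_arm --rows '[{"tx": 0.004, "ty": 0.006, "tz": 0.02, "ax": 1.4, "ay": 1.6, "az": 0.5, "jaw": 255}, {"tx": 0.002, "ty": 0.002, "tz": 0.03, "ax": 0, "ay": 0, "az": 0, "jaw": 255}, {"tx": 0, "ty": 0, "tz": 0.02, "ax": 0, "ay": 0, "az": 0, "jaw": 255}, {"tx": 0, "ty": 0, "tz": 0.006, "ax": 0, "ay": 0, "az": 0, "jaw": 255}, {"tx": 0, "ty": 0, "tz": 0, "ax": 0, "ay": 0, "az": 0, "jaw": 255}, {"tx": 0, "ty": 0, "tz": 0, "ax": 0, "ay": 0, "az": 0, "jaw": 255}]'

```text
time: 37.9
tool_pos: [0.5239, 0.208, 0.2941]
tool_rot: [0.005, 0.679, 0.734, 0.003]
contact_force: [0.2, -0.8, -0.7]
gripper_width: 0.285
```

Run:
```python
from h import *
t=tw(-.142+.066,0,.246)
f=grab('scene');cv2.imwrite('pics/s32.png',cv2.resize(f['color'][150:330,120:320,::-1],None,fx=4,fy=3.3,interpolation=cv2.INTER_CUBIC))
plan(t,down(1.637),2)
```

```text
t 38.0 pos [0.524  0.2081 0.2944] w 0.283 F [ 0.3  0.2 -0.4] min rows 2
total tool shift mm [ 2.5 -2.2 48.4] rot deg [0.7 0.1 0.6]
[ 0.0013 -0.0011  0.0242] [0.34 0.05 0.3 ]
[ 0.0012 -0.001   0.0242] [0.34 0.05 0.3 ]
```

View pics/s32.png

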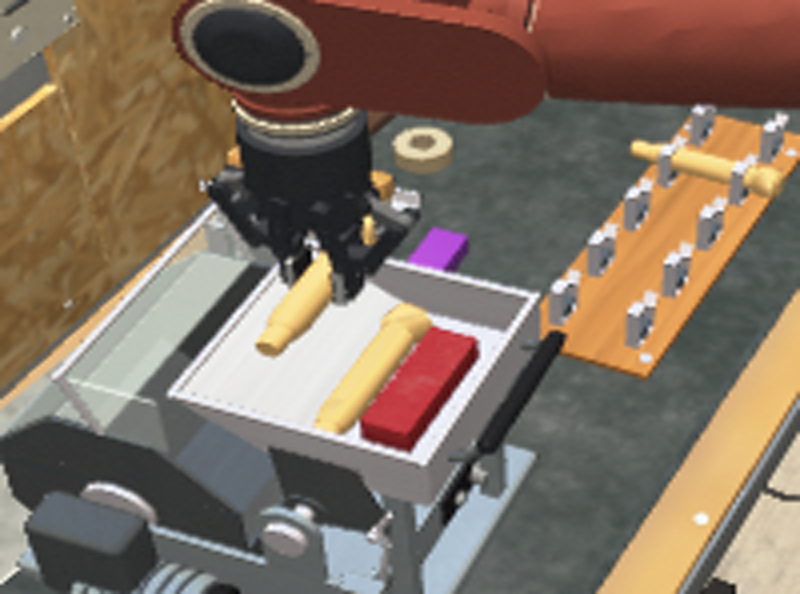

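Call:
move_arm --rows '[{"tx": 0.002, "ty": -0.002, "tz": 0.015, "ax": 0.6, "ay": 0, "az": 0.6, "jaw": 255}, {"tx": 0, "ty": 0, "tz": 0.015, "ax": 0, "ay": 0, "az": 0, "jaw": 255}, {"tx": 0, "ty": 0, "tz": 0.008, "ax": 0, "ay": 0, "az": 0, "jaw": 255}, {"tx": 0, "ty": 0, "tz": 0.003, "ax": 0, "ay": 0, "az": 0, "jaw": 255}, {"tx": 0, "ty": 0, "tz": 0, "ax": 0, "ay": 0, "az": 0, "jaw": 255}]'

```text
time: 38.45
tool_pos: [0.5228, 0.2099, 0.2521]
tool_rot: [0.002, 0.684, 0.73, 0.001]
contact_force: [-0.8, -0.3, -1.0]
gripper_width: 0.28
```

Run:
```python
from h import *
t=tw(-.142+.066,0,.246)
f=grab('scene');cv2.imwrite('pics/s33.png',cv2.resize(f['color'][150:330,120:320,::-1],None,fx=4,fy=3.3,interpolation=cv2.INTER_CUBIC))
plan(t,down(1.637),2)
```

```text
t 38.5 pos [0.5229 0.2099 0.2524] w 0.285 F [ 0.2  0.3 -0.9] min rows 1
total tool shift mm [ 0.5 -0.7  6.4] rot deg [ 0.2  0.1 -0.1]
[ 0.0003 -0.0003  0.0032] [ 0.12  0.04 -0.04]
[ 0.0003 -0.0003  0.0032] [ 0.12  0.04 -0.04]
```

View pics/s33.png

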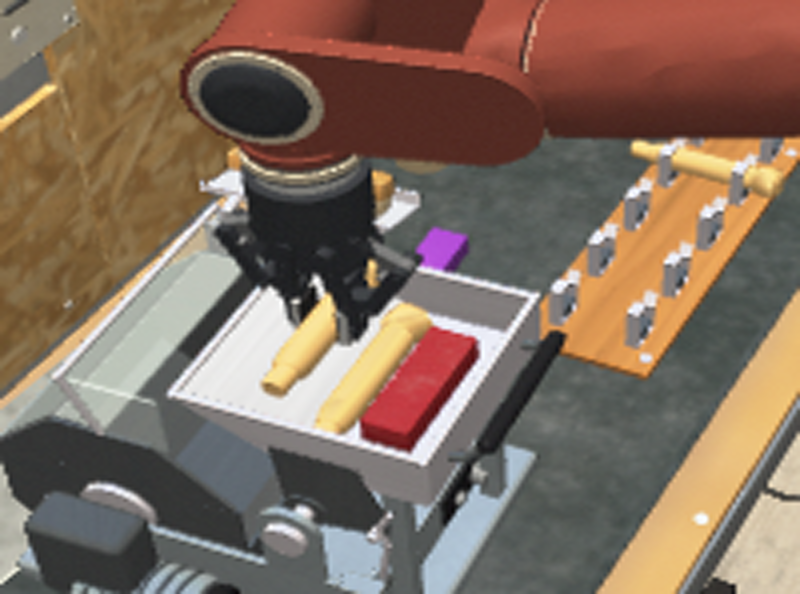

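Call:
move_arm --rows '[{"tx": 0, "ty": 0, "tz": 0.003, "ax": 0, "ay": 0, "az": 0, "jaw": 255}, {"tx": 0, "ty": 0, "tz": 0.003, "ax": 0, "ay": 0, "az": 0, "jaw": 255}, {"tx": 0, "ty": 0, "tz": 0, "ax": 0, "ay": 0, "az": 0, "jaw": 150}, {"tx": 0, "ty": 0, "tz": 0, "ax": 0, "ay": 0, "az": 0, "jaw": 150}, {"tx": 0, "ty": 0, "tz": 0, "ax": 0, "ay": 0, "az": 0, "jaw": 140}, {"tx": 0, "ty": 0, "tz": -0.01, "ax": 0, "ay": 0, "az": 0, "jaw": 130}, {"tx": 0, "ty": 0, "tz": -0.03, "ax": 0, "ay": 0, "az": 0, "jaw": 130}, {"tx": 0, "ty": 0, "tz": -0.04, "ax": 0, "ay": 0, "az": 0, "jaw": 120}, {"tx": -0.01, "ty": 0, "tz": -0.03, "ax": 0, "ay": 0, "az": 0, "jaw": 110}]'

```text
time: 39.4
tool_pos: [0.5214, 0.2001, 0.3574]
tool_rot: [0.0, 0.683, 0.73, -0.002]
contact_force: [1.1, 0.2, 0.1]
gripper_width: 0.567
```

Run:
```python
from h import *
f=grab('scene');cv2.imwrite('pics/s34.png',cv2.resize(f['color'][150:330,120:320,::-1],None,fx=4,fy=3.3,interpolation=cv2.INTER_CUBIC))
plan([.468,-.3135,.17],down(.01),13)
```

```text
t 39.5 pos [0.5233 0.1989 0.3637] w 0.571 F [ 0.6 -0.6  4.1] min rows 13
total tool shift mm [-507.3  -89.4  194.3] rot deg [ 0.4 -0.2 93.1]
[-0.039  -0.0069  0.0149] [ 0.03 -0.02  7.16]
[-0.0396 -0.0019  0.015 ] [ 0.03 -0.02  7.16]
[-0.0395  0.003   0.015 ] [ 0.03 -0.02  7.16]
[-0.0388  0.0079  0.015 ] [ 0.03 -0.02  7.16]
[-0.0375  0.0127  0.015 ] [ 0.03 -0.02  7.16]
[-0.0356  0.0173  0.015 ] [ 0.03 -0.02  7.16]
[-0.0332  0.0216  0.015 ] [ 0.03 -0.02  7.16]
[-0.0302  0.0256  0.015 ] [ 0.03 -0.02  7.16]
[-0.0268  0.0292  0.015 ] [ 0.03 -0.02  7.16]
[-0.023   0.0323  0.015 ] [ 0.03 -0.02  7.16]
[-0.0188  0.0349  0.015 ] [ 0.03 -0.02  7.16]
[-0.0142  0.037   0.0149] [ 0.03 -0.02  7.16]
[-0.0095  0.0385  0.0149] [ 0.03 -0.02  7.16]
```

View pics/s34.png

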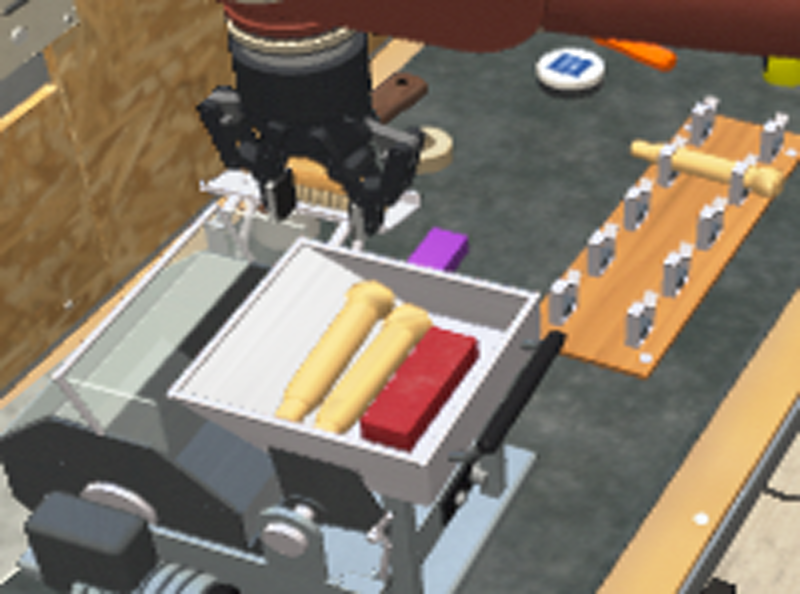

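Excellent. Now the last handle (station y = −74).

Call:
move_arm --rows '[{"tx": -0.039, "ty": -0.007, "tz": 0, "ax": 0, "ay": 0, "az": 7.2, "jaw": 110}, {"tx": -0.04, "ty": -0.002, "tz": 0, "ax": 0, "ay": 0, "az": 7.2, "jaw": 110}, {"tx": -0.04, "ty": 0.003, "tz": 0, "ax": 0, "ay": 0, "az": 7.2, "jaw": 110}, {"tx": -0.039, "ty": 0.008, "tz": 0, "ax": 0, "ay": 0, "az": 7.2, "jaw": 110}, {"tx": -0.038, "ty": 0.013, "tz": 0.01, "ax": 0, "ay": 0, "az": 7.2, "jaw": 110}, {"tx": -0.036, "ty": 0.017, "tz": 0.02, "ax": 0, "ay": 0, "az": 7.2, "jaw": 110}, {"tx": -0.033, "ty": 0.022, "tz": 0.02, "ax": 0, "ay": 0, "az": 7.2, "jaw": 110}, {"tx": -0.03, "ty": 0.026, "tz": 0.02, "ax": 0, "ay": 0, "az": 7.2, "jaw": 110}, {"tx": -0.027, "ty": 0.029, "tz": 0.02, "ax": 0, "ay": 0, "az": 7.2, "jaw": 110}, {"tx": -0.023, "ty": 0.032, "tz": 0.02, "ax": 0, "ay": 0, "az": 7.2, "jaw": 110}, {"tx": -0.019, "ty": 0.035, "tz": 0.02, "ax": 0, "ay": 0, "az": 7.2, "jaw": 110}, {"tx": -0.014, "ty": 0.03, "tz": 0.02, "ax": 0, "ay": 0, "az": 7.2, "jaw": 110}]'

```text
time: 40.65
tool_pos: [0.4648, -0.2831, 0.2313]
tool_rot: [0.005, 0.999, 0.036, 0.022]
contact_force: [0.0, -0.1, 0.7]
gripper_width: 0.568
```

Run:
```python
from h import *
plan([.470,-.3135,.08],down(.01),3)
```

```text
t 40.6 pos [ 0.4648 -0.2831  0.2313] w 0.568 F [ 0.  -0.1  0.7] min rows 4
total tool shift mm [ -3.5  28.8 151.6] rot deg [ 0.6 -2.5  3.6]
[-0.0012  0.0096  0.0505] [ 0.21 -0.83  1.2 ]
[-0.0002  0.0098  0.0505] [ 0.21 -0.83  1.2 ]
[0.0007 0.01   0.0505] [ 0.21 -0.83  1.2 ]
```

Call:
move_arm --rows '[{"tx": 0, "ty": 0.013, "tz": 0.03, "ax": 0.6, "ay": -2.5, "az": 2, "jaw": 110}, {"tx": 0, "ty": 0.004, "tz": 0.04, "ax": 0, "ay": 0, "az": 0.5, "jaw": 110}, {"tx": 0, "ty": 0, "tz": 0.035, "ax": 0, "ay": 0, "az": 0, "jaw": 110}, {"tx": 0, "ty": 0, "tz": 0.02, "ax": 0, "ay": 0, "az": 0, "jaw": 110}, {"tx": 0, "ty": 0, "tz": 0.01, "ax": 0, "ay": 0, "az": 0, "jaw": 110}, {"tx": 0, "ty": 0, "tz": 0, "ax": 0, "ay": 0, "az": 0, "jaw": 110}, {"tx": 0, "ty": 0, "tz": 0, "ax": 0, "ay": 0, "az": 0, "jaw": 110}]'

```text
time: 41.35
tool_pos: [0.4667, -0.3087, 0.0954]
tool_rot: [0.003, 1.0, 0.008, 0.001]
contact_force: [0.3, 0.0, 0.0]
gripper_width: 0.571
```

Run:
```python
from h import *
plan([.470,-.3135,.004],down(.01),3)
```

```text
t 41.4 pos [ 0.4667 -0.3087  0.0954] w 0.571 F [0.3 0.  0. ] min rows 3
total tool shift mm [ 3.1  4.3 91.4] rot deg [ 0.3 -0.1  0.3]
[0.001  0.0014 0.0305] [ 0.11 -0.03  0.11]
[0.001  0.0015 0.0305] [ 0.11 -0.03  0.11]
[0.0011 0.0015 0.0305] [ 0.11 -0.03  0.11]
```

Call:
move_arm --rows '[{"tx": 0, "ty": 0.004, "tz": 0.015, "ax": 0, "ay": 0, "az": 0.3, "jaw": 110}, {"tx": 0, "ty": 0, "tz": 0.02, "ax": 0, "ay": 0, "az": 0, "jaw": 110}, {"tx": 0, "ty": 0, "tz": 0.015, "ax": 0, "ay": 0, "az": 0, "jaw": 110}, {"tx": 0, "ty": 0, "tz": 0.01, "ax": 0, "ay": 0, "az": 0, "jaw": 110}, {"tx": 0, "ty": 0, "tz": 0.004, "ax": 0, "ay": 0, "az": 0, "jaw": 110}, {"tx": 0, "ty": 0, "tz": 0, "ax": 0, "ay": 0, "az": 0, "jaw": 110}, {"tx": 0, "ty": 0, "tz": 0, "ax": 0, "ay": 0, "az": 0, "jaw": 110}]'

```text
time: 42.05
tool_pos: [0.4713, -0.3172, 0.034]
tool_rot: [0.007, 1.0, 0.005, 0.005]
contact_force: [-0.1, -0.4, 0.5]
gripper_width: 0.571
```

Run:
```python
from h import *
plan([.470,-.3135,.004],down(.01),1)
f=grab('scene');cv2.imwrite('pics/s35.png',cv2.resize(f['color'][150:270,240:360,::-1],None,fx=5,fy=5,interpolation=cv2.INTER_CUBIC))
```

```text
t 42.0 pos [ 0.4713 -0.3172  0.034 ] w 0.571 F [-0.1 -0.4  0.5] min rows 1
total tool shift mm [-1.6 -4.1 29.9] rot deg [ 0.8 -0.6  0. ]
[-0.0016 -0.0041  0.0299] [ 0.81 -0.62  0.02]
```

View pics/s35.png

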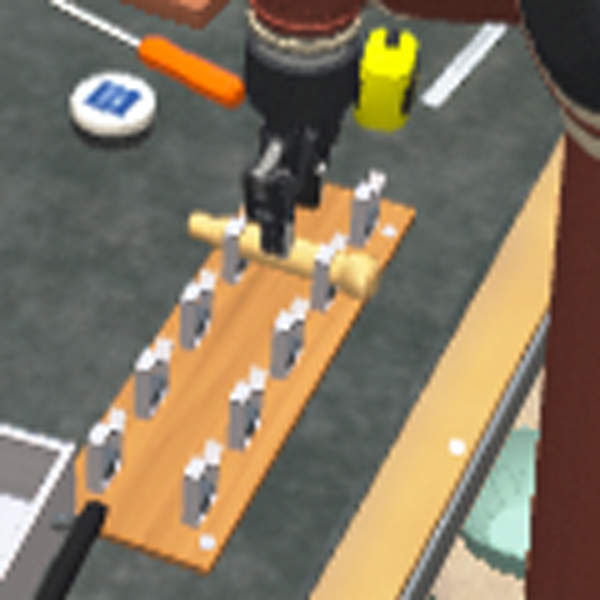

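Call:
move_arm --rows '[{"tx": -0.003, "ty": -0.004, "tz": 0.006, "ax": 0.8, "ay": -0.6, "az": 0, "jaw": 110}, {"tx": 0, "ty": 0, "tz": 0.01, "ax": 0, "ay": 0, "az": 0, "jaw": 110}, {"tx": 0, "ty": 0, "tz": 0.006, "ax": 0, "ay": 0, "az": 0, "jaw": 110}, {"tx": 0, "ty": 0, "tz": 0.003, "ax": 0, "ay": 0, "az": 0, "jaw": 110}, {"tx": 0, "ty": 0, "tz": 0, "ax": 0, "ay": 0, "az": 0, "jaw": 110}, {"tx": 0, "ty": 0, "tz": 0, "ax": 0, "ay": 0, "az": 0, "jaw": 110}]'

```text
time: 42.7
tool_pos: [0.4687, -0.3135, 0.0079]
tool_rot: [0.0, 1.0, 0.005, 0.0]
contact_force: [-0.1, -1.1, -0.6]
gripper_width: 0.567
```

Run:
```python
from h import *
plan([.469,-.3135,.004],down(.01),1)
f=grab('scene');cv2.imwrite('pics/s36.png',cv2.resize(f['color'][150:270,240:360,::-1],None,fx=5,fy=5,interpolation=cv2.INTER_CUBIC))
```

```text
t 42.7 pos [ 0.4687 -0.3135  0.0079] w 0.567 F [-0.1 -1.1 -0.6] min rows 1
total tool shift mm [0.3 0.  3.9] rot deg [ 0.  -0.1  0. ]
[0.0003 0.     0.0039] [ 0.02 -0.05  0.03]
```

View pics/s36.png

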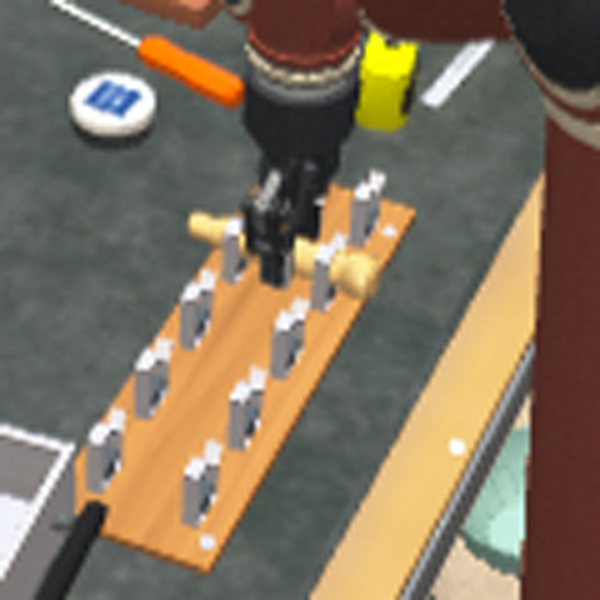

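Call:
move_arm --rows '[{"tx": 0, "ty": 0, "tz": 0.003, "ax": 0, "ay": 0, "az": 0, "jaw": 255}, {"tx": 0, "ty": 0, "tz": 0, "ax": 0, "ay": 0, "az": 0, "jaw": 255}, {"tx": 0, "ty": 0, "tz": 0, "ax": 0, "ay": 0, "az": 0, "jaw": 255}, {"tx": 0, "ty": 0, "tz": 0, "ax": 0, "ay": 0, "az": 0, "jaw": 255}, {"tx": 0, "ty": 0, "tz": 0, "ax": 0, "ay": 0, "az": 0, "jaw": 255}, {"tx": 0, "ty": 0.004, "tz": 0, "ax": 0, "ay": 0, "az": 0, "jaw": 255}, {"tx": 0, "ty": 0.006, "tz": 0, "ax": 0, "ay": 0, "az": 0, "jaw": 255}, {"tx": 0, "ty": 0.006, "tz": 0, "ax": 0, "ay": 0, "az": 0, "jaw": 255}, {"tx": 0, "ty": 0.006, "tz": 0, "ax": 0, "ay": 0, "az": 0, "jaw": 255}]'

```text
time: 43.65
tool_pos: [0.4688, -0.3212, 0.005]
tool_rot: [-0.017, 1.0, 0.005, -0.002]
contact_force: [-1.2, 19.7, 13.2]
gripper_width: 0.279
```

Call:
move_arm --rows '[{"tx": 0, "ty": 0.008, "tz": 0, "ax": 0, "ay": 0, "az": 0, "jaw": 255}, {"tx": 0, "ty": 0.007, "tz": 0, "ax": 0, "ay": 0, "az": 0, "jaw": 255}, {"tx": 0, "ty": 0.008, "tz": 0, "ax": 0, "ay": 0, "az": 0, "jaw": 255}, {"tx": 0, "ty": 0.007, "tz": 0, "ax": 0, "ay": 0, "az": 0, "jaw": 255}]'

```text
time: 44.05
tool_pos: [0.4686, -0.3266, 0.0035]
tool_rot: [-0.046, 0.999, 0.005, -0.006]
contact_force: [-0.3, 20.3, 10.3]
gripper_width: 0.28
```

Call:
move_arm --rows '[{"tx": 0, "ty": 0.009, "tz": 0, "ax": -1, "ay": 0, "az": 0, "jaw": 255}, {"tx": 0, "ty": 0.009, "tz": 0, "ax": -1, "ay": 0, "az": 0, "jaw": 255}]'

```text
time: 44.25
tool_pos: [0.4685, -0.3292, 0.0017]
tool_rot: [-0.046, 0.999, 0.005, -0.009]
contact_force: [-3.2, 34.1, 25.6]
gripper_width: 0.28
```

Call:
move_arm --rows '[{"tx": 0, "ty": 0.003, "tz": -0.004, "ax": 0, "ay": 0, "az": 0, "jaw": 255}, {"tx": 0, "ty": 0.001, "tz": -0.01, "ax": 0, "ay": 0, "az": 0, "jaw": 255}, {"tx": 0, "ty": 0.0, "tz": -0.012, "ax": 0, "ay": 0, "az": 0, "jaw": 255}, {"tx": 0, "ty": 0, "tz": -0.015, "ax": -1, "ay": 0, "az": 0, "jaw": 255}]'

```text
time: 44.65
tool_pos: [0.4669, -0.3237, 0.0376]
tool_rot: [-0.052, 0.999, 0.007, -0.014]
contact_force: [-0.2, -1.4, -1.0]
gripper_width: 0.28
```

Call:
move_arm --rows '[{"tx": 0, "ty": 0, "tz": -0.04, "ax": -2.5, "ay": 0.5, "az": 0, "jaw": 255}, {"tx": 0, "ty": 0, "tz": -0.045, "ax": -2.5, "ay": 0.5, "az": 0, "jaw": 255}, {"tx": 0, "ty": 0, "tz": -0.045, "ax": -0.5, "ay": 0.5, "az": 0, "jaw": 255}, {"tx": 0, "ty": 0, "tz": -0.045, "ax": 0, "ay": 0, "az": 0, "jaw": 255}]'

```text
time: 45.05
tool_pos: [0.4665, -0.3318, 0.2147]
tool_rot: [-0.002, 1.0, 0.006, -0.003]
contact_force: [0.3, -0.9, -0.2]
gripper_width: 0.279
```

Run:
```python
from h import *
f=grab('scene','s37.png')
t=tw(-.142+.008,0,.34);print(t)
plan(t,down(1.637),14)
```

```text
[0.46429175 0.20656242 0.34      ]
t 45.1 pos [ 0.47   -0.335   0.2255] w 0.279 F [ 2.1 -1.8  5.8] min rows 13
total tool shift mm [   1.3 -540.7 -118.3] rot deg [  0.6   0.1 -93.1]
[ 0.0001 -0.0386 -0.0085] [ 0.04  0.01 -6.65]
[ 0.0046 -0.0384 -0.0084] [ 0.04  0.01 -6.65]
[ 0.009  -0.0376 -0.0084] [ 0.04  0.01 -6.65]
[ 0.0133 -0.0363 -0.0084] [ 0.04  0.01 -6.65]
[ 0.0174 -0.0345 -0.0083] [ 0.04  0.01 -6.65]
[ 0.0213 -0.0323 -0.0083] [ 0.04  0.01 -6.65]
[ 0.0249 -0.0296 -0.0083] [ 0.04  0.01 -6.65]
[ 0.0281 -0.0265 -0.0083] [ 0.04  0.01 -6.65]
[ 0.031  -0.0231 -0.0082] [ 0.04  0.01 -6.65]
[ 0.0335 -0.0194 -0.0082] [ 0.04  0.01 -6.65]
[ 0.0355 -0.0153 -0.0082] [ 0.04  0.01 -6.65]
[ 0.037  -0.0111 -0.0082] [ 0.04  0.01 -6.65]
[ 0.0381 -0.0068 -0.0082] [ 0.04  0.01 -6.65]
[ 0.0386 -0.0023 -0.0082] [ 0.04  0.01 -6.65]
```

View pics/s37.png

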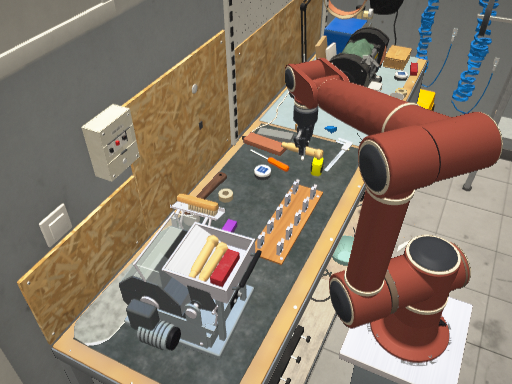

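Call:
move_arm --rows '[{"tx": 0, "ty": -0.038, "tz": -0.02, "ax": 0, "ay": 0, "az": -6.7, "jaw": 255}, {"tx": 0.005, "ty": -0.038, "tz": -0.02, "ax": 0, "ay": 0, "az": -6.7, "jaw": 255}, {"tx": 0.009, "ty": -0.038, "tz": -0.02, "ax": 0, "ay": 0, "az": -6.7, "jaw": 255}, {"tx": 0.013, "ty": -0.036, "tz": -0.02, "ax": 0, "ay": 0, "az": -6.7, "jaw": 255}, {"tx": 0.017, "ty": -0.034, "tz": -0.015, "ax": 0, "ay": 0, "az": -6.7, "jaw": 255}, {"tx": 0.021, "ty": -0.032, "tz": -0.01, "ax": 0, "ay": 0, "az": -6.7, "jaw": 255}, {"tx": 0.025, "ty": -0.03, "tz": -0.01, "ax": 0, "ay": 0, "az": -6.7, "jaw": 255}, {"tx": 0.028, "ty": -0.026, "tz": -0.008, "ax": 0, "ay": 0, "az": -6.7, "jaw": 255}, {"tx": 0.031, "ty": -0.023, "tz": -0.005, "ax": 0, "ay": 0, "az": -6.7, "jaw": 255}, {"tx": 0.033, "ty": -0.019, "tz": -0.005, "ax": 0, "ay": 0, "az": -6.7, "jaw": 255}, {"tx": 0.03, "ty": -0.013, "tz": -0.003, "ax": 0, "ay": 0, "az": -6.7, "jaw": 255}, {"tx": 0.02, "ty": -0.006, "tz": -0.002, "ax": 0, "ay": 0, "az": -5, "jaw": 255}]'

```text
time: 46.3
tool_pos: [0.4576, 0.1093, 0.3786]
tool_rot: [0.028, 0.757, 0.653, 0.007]
contact_force: [0.6, -1.7, -1.5]
gripper_width: 0.278
```

Run:
```python
from h import *
plan(tw(-.142+.008,0,.34),down(1.637),3)
```

```text
t 46.3 pos [0.4576 0.1093 0.3786] w 0.278 F [ 0.6 -1.7 -1.5] min rows 3
total tool shift mm [98.2 -9.6 35.6] rot deg [  2.7   1.8 -12.3]
[ 0.0327 -0.0032  0.0119] [ 0.91  0.6  -4.09]
[ 0.0327 -0.0007  0.0123] [ 0.91  0.6  -4.09]
[0.0326 0.0019 0.0126] [ 0.91  0.6  -4.09]
```

Call:
move_arm --rows '[{"tx": 0.028, "ty": -0.001, "tz": 0.0, "ax": 0.9, "ay": 0.6, "az": -3.5, "jaw": 255}, {"tx": 0.028, "ty": 0.001, "tz": 0.015, "ax": 0.9, "ay": 0.6, "az": -3.5, "jaw": 255}, {"tx": 0.018, "ty": 0.001, "tz": 0.015, "ax": 0.9, "ay": 0.6, "az": -2.5, "jaw": 255}, {"tx": 0.008, "ty": 0, "tz": 0.01, "ax": 0, "ay": 0, "az": -1, "jaw": 255}, {"tx": 0, "ty": 0, "tz": 0, "ax": 0, "ay": 0, "az": 0, "jaw": 255}, {"tx": 0, "ty": 0, "tz": 0, "ax": 0, "ay": 0, "az": 0, "jaw": 255}]'

```text
time: 46.9
tool_pos: [0.4676, 0.1937, 0.3402]
tool_rot: [0.005, 0.691, 0.722, 0.004]
contact_force: [-0.0, -0.8, -0.8]
gripper_width: 0.283
```

Run:
```python
from h import *
plan(tw(-.142+.008,0,.242),down(1.637),3)
f=grab('scene');cv2.imwrite('pics/s38.png',cv2.resize(f['color'][150:330,120:320,::-1],None,fx=4,fy=3.3,interpolation=cv2.INTER_CUBIC))
```

```text
t 46.9 pos [0.4676 0.1937 0.3402] w 0.283 F [-0.  -0.8 -0.8] min rows 3
total tool shift mm [13.1 -4.  98.1] rot deg [ 0.7  0.1 -1.3]
[ 0.0044 -0.0013  0.0327] [ 0.24  0.03 -0.43]
[ 0.0044 -0.0012  0.0327] [ 0.24  0.03 -0.43]
[ 0.0044 -0.001   0.0327] [ 0.24  0.03 -0.43]
```

View pics/s38.png

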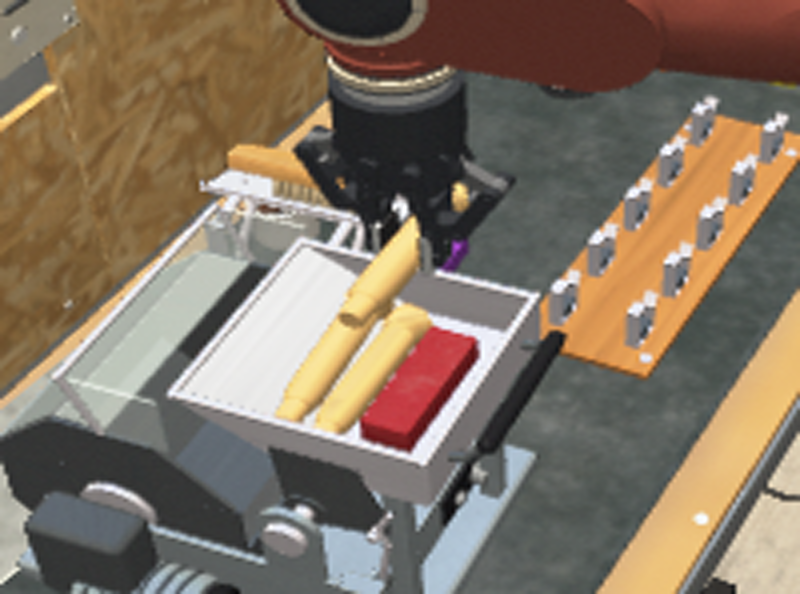

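Call:
move_arm --rows '[{"tx": 0.009, "ty": -0.003, "tz": 0.015, "ax": 0.7, "ay": 0, "az": -1, "jaw": 255}, {"tx": 0.003, "ty": 0, "tz": 0.025, "ax": 0, "ay": 0, "az": 0, "jaw": 255}, {"tx": 0, "ty": 0, "tz": 0.02, "ax": 0, "ay": 0, "az": 0, "jaw": 255}, {"tx": 0, "ty": 0, "tz": 0.012, "ax": 0, "ay": 0, "az": 0, "jaw": 255}, {"tx": 0, "ty": 0, "tz": 0.005, "ax": 0, "ay": 0, "az": 0, "jaw": 255}, {"tx": 0, "ty": 0, "tz": 0, "ax": 0, "ay": 0, "az": 0, "jaw": 255}, {"tx": 0, "ty": 0, "tz": 0, "ax": 0, "ay": 0, "az": 0, "jaw": 255}]'

```text
time: 47.65
tool_pos: [0.465, 0.2043, 0.261]
tool_rot: [0.001, 0.686, 0.727, 0.001]
contact_force: [-0.9, 0.0, -1.3]
gripper_width: 0.281
```

Run:
```python
from h import *
plan(tw(-.142+.008,0,.242),down(1.637),1)
f=grab('scene');cv2.imwrite('pics/s39.png',cv2.resize(f['color'][150:330,120:320,::-1],None,fx=4,fy=3.3,interpolation=cv2.INTER_CUBIC))
```

```text
t 47.6 pos [0.465  0.2043 0.261 ] w 0.281 F [-0.9  0.  -1.3] min rows 1
total tool shift mm [ 2.3 -0.6 19. ] rot deg [ 0.2  0.  -0.5]
[ 0.0023 -0.0006  0.019 ] [ 0.2   0.04 -0.46]
```

View pics/s39.png

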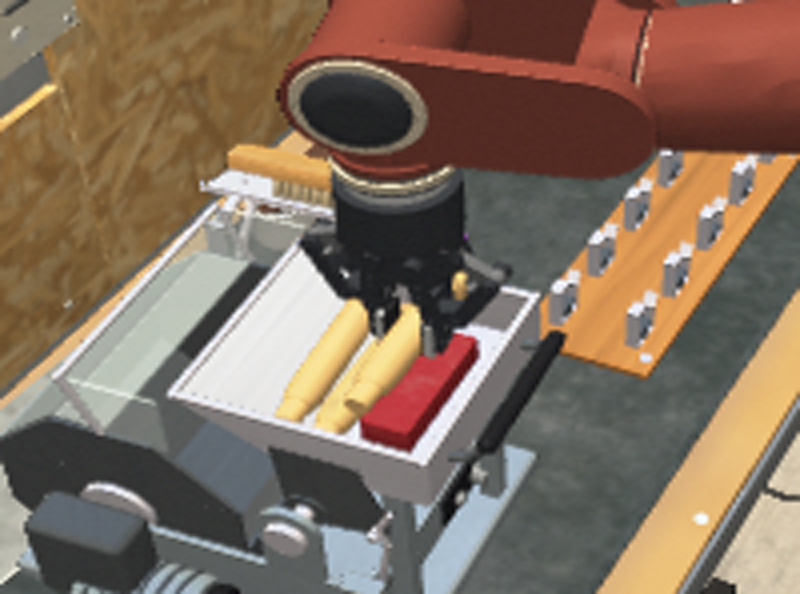

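Call:
move_arm --rows '[{"tx": 0.001, "ty": -0.003, "tz": 0.006, "ax": 0, "ay": 0, "az": 0, "jaw": 255}, {"tx": 0, "ty": 0, "tz": 0.006, "ax": 0, "ay": 0, "az": 0, "jaw": 255}, {"tx": 0, "ty": 0, "tz": 0.003, "ax": 0, "ay": 0, "az": 0, "jaw": 255}, {"tx": 0, "ty": 0, "tz": 0, "ax": 0, "ay": 0, "az": 0, "jaw": 255}]'

```text
time: 48.1
tool_pos: [0.4629, 0.2056, 0.2475]
tool_rot: [0.003, 0.686, 0.727, 0.003]
contact_force: [0.2, -0.2, -0.8]
gripper_width: 0.283
```

Call:
move_arm --rows '[{"tx": 0, "ty": 0, "tz": 0.004, "ax": 0, "ay": 0, "az": 0, "jaw": 255}, {"tx": 0, "ty": 0, "tz": 0.002, "ax": 0, "ay": 0, "az": 0, "jaw": 255}, {"tx": 0, "ty": 0, "tz": 0, "ax": 0, "ay": 0, "az": 0, "jaw": 150}, {"tx": 0, "ty": 0, "tz": 0, "ax": 0, "ay": 0, "az": 0, "jaw": 150}, {"tx": 0, "ty": 0, "tz": 0, "ax": 0, "ay": 0, "az": 0, "jaw": 140}, {"tx": 0, "ty": 0, "tz": -0.01, "ax": 0, "ay": 0, "az": 0, "jaw": 130}, {"tx": 0, "ty": 0, "tz": -0.03, "ax": 0, "ay": 0, "az": 0, "jaw": 130}, {"tx": 0, "ty": 0, "tz": -0.04, "ax": 0, "ay": 0, "az": 0, "jaw": 120}, {"tx": -0.01, "ty": 0, "tz": -0.03, "ax": 0, "ay": 0, "az": 0, "jaw": 110}]'

```text
time: 49.0
tool_pos: [0.4606, 0.1954, 0.351]
tool_rot: [0.0, 0.686, 0.728, -0.001]
contact_force: [0.1, -0.3, 0.5]
gripper_width: 0.57
```

Run:
```python
from h import *
f=grab('scene');cv2.imwrite('pics/s40.png',cv2.resize(f['color'][150:330,120:320,::-1],None,fx=4,fy=3.3,interpolation=cv2.INTER_CUBIC))
p,R,s=cur();print(p)
```

```text
[0.46244514 0.19430927 0.35714752]
```

View pics/s40.png

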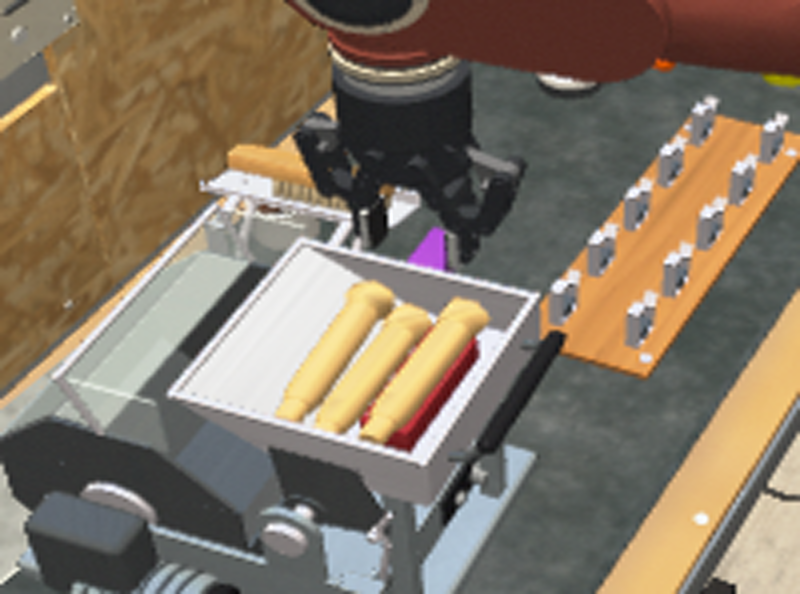

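```bash
cat >> h.py <<'E'
def barw(th,dx=-.0225,dz=-.032):
    c,s=np.cos(th),np.sin(th)
    return tw(-.100-.112*c+.090*s+dx,0,.180+.112*s+.090*c+dz)
E
python3 - <<'E'
from h import *
plan(barw(0,-.05,.06),down(1.637),5)
for th in np.arange(0,1.31,.1): print(round(th,1),np.round(barw(th),4))
E
```

```text
t 49.0 pos [0.4624 0.1943 0.3571] w 0.569 F [ 0.3 -1.2  3.7] min rows 3
total tool shift mm [  11.1 -125.7   26.1] rot deg [ 0.5  0.1 -0.5]
[ 0.0022 -0.0251  0.0052] [ 0.09  0.01 -0.1 ]
[ 0.0023 -0.0251  0.0053] [ 0.09  0.01 -0.1 ]
[ 0.0023 -0.0251  0.0053] [ 0.09  0.01 -0.1 ]
[ 0.0023 -0.0251  0.0053] [ 0.09  0.01 -0.1 ]
[ 0.0024 -0.0251  0.0054] [ 0.09  0.01 -0.1 ]
0.0 [0.364  0.1999 0.238 ]
0.1 [0.3735 0.2006 0.2487]
0.2 [0.3841 0.2013 0.2585]
0.3 [0.3955 0.202  0.2671]
0.4 [0.4078 0.2028 0.2745]
0.5 [0.4207 0.2037 0.2807]
0.6 [0.4342 0.2046 0.2855]
0.7 [0.4481 0.2055 0.289 ]
0.8 [0.4623 0.2064 0.291 ]
0.9 [0.4766 0.2074 0.2917]
1.0 [0.491  0.2083 0.2909]
1.1 [0.5051 0.2093 0.2886]
1.2 [0.519  0.2102 0.285 ]
1.3 [0.5324 0.2111 0.28  ]
```

Call:
move_arm --rows '[{"tx": 0.003, "ty": -0.025, "tz": -0.005, "ax": 0.5, "ay": 0, "az": -0.5, "jaw": 200}, {"tx": 0.003, "ty": -0.035, "tz": 0, "ax": 0, "ay": 0, "az": 0, "jaw": 255}, {"tx": 0.003, "ty": -0.035, "tz": 0, "ax": 0, "ay": 0, "az": 0, "jaw": 255}, {"tx": 0.001, "ty": -0.02, "tz": 0, "ax": 0, "ay": 0, "az": 0, "jaw": 255}, {"tx": 0, "ty": -0.008, "tz": 0, "ax": 0, "ay": 0, "az": 0, "jaw": 255}, {"tx": 0, "ty": 0, "tz": 0, "ax": 0, "ay": 0, "az": 0, "jaw": 255}, {"tx": 0, "ty": 0, "tz": 0, "ax": 0, "ay": 0, "az": 0, "jaw": 255}]'

```text
time: 49.75
tool_pos: [0.3379, 0.1962, 0.3718]
tool_rot: [0.004, 0.684, 0.729, 0.006]
contact_force: [0.5, -0.7, 0.7]
gripper_width: -0.002
```

Run:
```python
from h import *
plan(barw(0,-.045),down(1.637),5)
f=grab('scene');cv2.imwrite('pics/s41.png',cv2.resize(f['color'][150:330,120:320,::-1],None,fx=4,fy=3.3,interpolation=cv2.INTER_CUBIC))
f=grab('top');c=f['color'][:,:,::-1]
cv2.imwrite('pics/t41.png',cv2.resize(c[120:270,70:230],None,fx=5,fy=4*1.0,interpolation=cv2.INTER_CUBIC))
```

```text
t 49.8 pos [0.3379 0.1962 0.3718] w -0.002 F [ 0.5 -0.7  0.7] min rows 3
total tool shift mm [  1.6   1.8 133.9] rot deg [ 0.9 -0.2 -0.1]
[0.0003 0.0004 0.0268] [ 0.17 -0.03 -0.02]
[0.0003 0.0004 0.0268] [ 0.17 -0.03 -0.02]
[0.0004 0.0005 0.0268] [ 0.17 -0.03 -0.02]
[0.0004 0.0006 0.0268] [ 0.17 -0.03 -0.02]
[0.0004 0.0007 0.0268] [ 0.17 -0.03 -0.02]
```

View pics/s41.png

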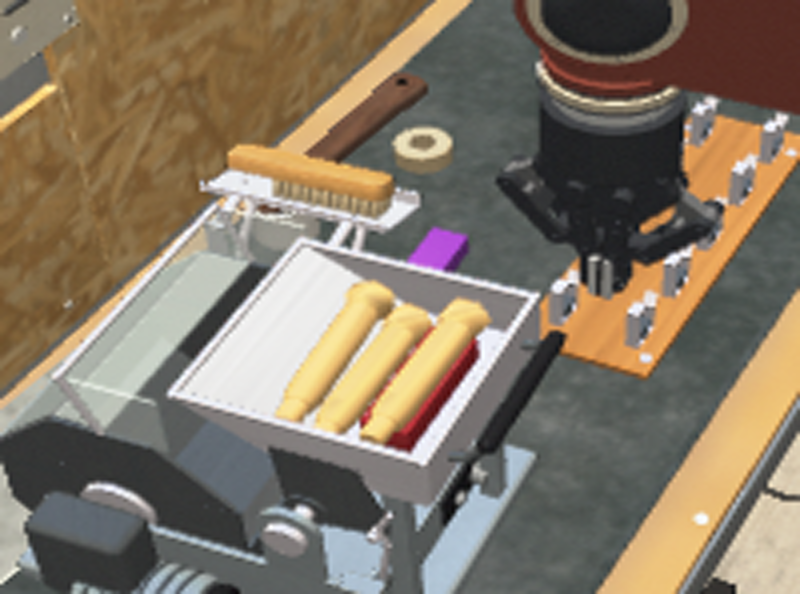

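View pics/t41.png

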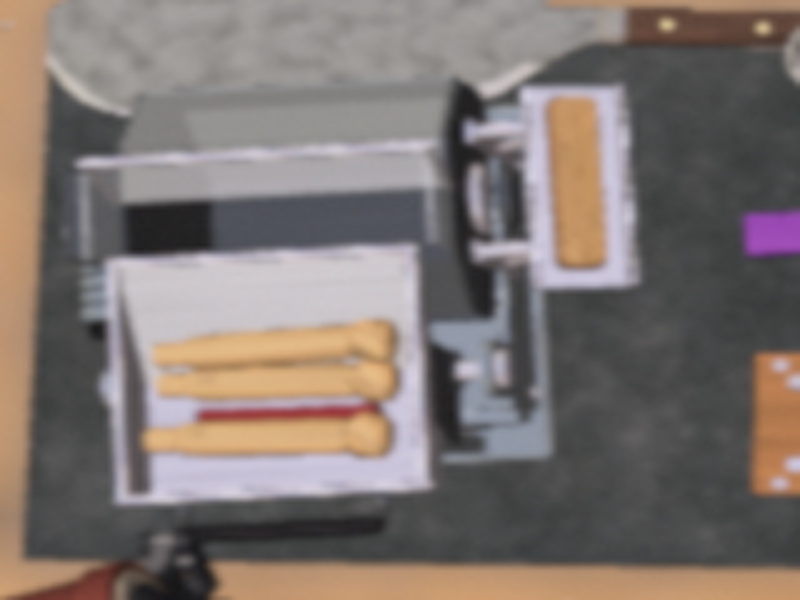

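Call:
move_arm --rows '[{"tx": 0.001, "ty": 0, "tz": 0.02, "ax": 0.9, "ay": 0, "az": 0, "jaw": 255}, {"tx": 0, "ty": 0, "tz": 0.025, "ax": 0, "ay": 0, "az": 0, "jaw": 255}, {"tx": 0, "ty": 0, "tz": 0.025, "ax": 0, "ay": 0, "az": 0, "jaw": 255}, {"tx": 0, "ty": 0, "tz": 0.025, "ax": 0, "ay": 0, "az": 0, "jaw": 255}, {"tx": 0, "ty": 0, "tz": 0.015, "ax": 0, "ay": 0, "az": 0, "jaw": 255}, {"tx": 0, "ty": 0, "tz": 0.008, "ax": 0, "ay": 0, "az": 0, "jaw": 255}, {"tx": 0, "ty": 0, "tz": 0, "ax": 0, "ay": 0, "az": 0, "jaw": 255}, {"tx": 0, "ty": 0, "tz": 0, "ax": 0, "ay": 0, "az": 0, "jaw": 255}]'

```text
time: 50.65
tool_pos: [0.3389, 0.1965, 0.2395]
tool_rot: [-0.005, 0.685, 0.728, -0.006]
contact_force: [0.3, -0.1, 0.5]
gripper_width: 0.004
```

Run:
```python
from h import *
plan(barw(0,-.04),down(1.637),1)
f=grab('scene');cv2.imwrite('pics/s42.png',cv2.resize(f['color'][150:330,120:320,::-1],None,fx=4,fy=3.3,interpolation=cv2.INTER_CUBIC))
```

```text
t 50.6 pos [0.3389 0.1965 0.2395] w 0.004 F [ 0.3 -0.1  0.5] min rows 1
total tool shift mm [1.9 7.8 1.4] rot deg [-0.9  0.  -0.3]
[0.0019 0.0078 0.0014] [-0.93  0.03 -0.33]
```

View pics/s42.png

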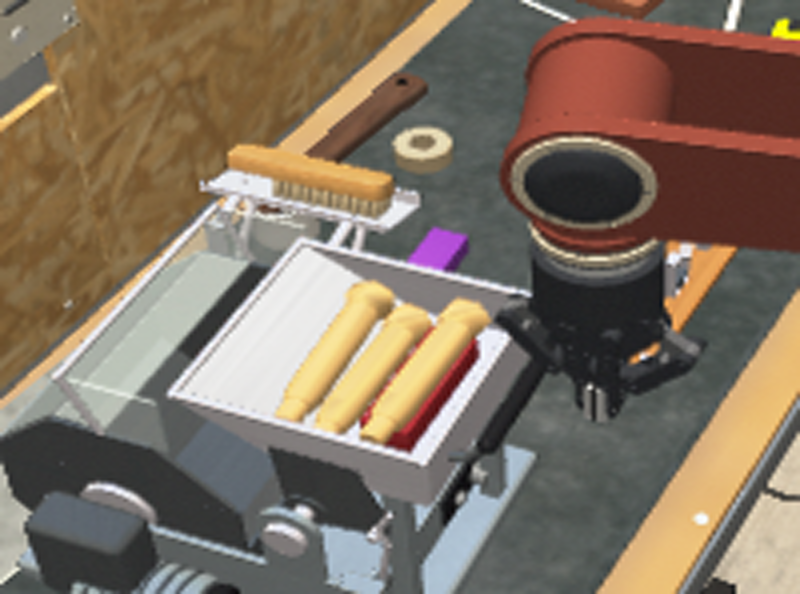

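Call:
move_arm --rows '[{"tx": 0, "ty": -0.005, "tz": -0.03, "ax": -0.9, "ay": 0, "az": 0, "jaw": 255}, {"tx": 0, "ty": 0, "tz": -0.02, "ax": 0, "ay": 0, "az": 8, "jaw": 255}, {"tx": 0, "ty": 0, "tz": 0, "ax": 0, "ay": 0, "az": 8.3, "jaw": 255}, {"tx": 0, "ty": 0, "tz": 0, "ax": 0, "ay": 0, "az": 8.3, "jaw": 255}, {"tx": 0, "ty": 0, "tz": 0, "ax": 0, "ay": 0, "az": 8.3, "jaw": 255}, {"tx": 0, "ty": 0, "tz": 0, "ax": 0, "ay": 0, "az": 8.3, "jaw": 255}, {"tx": 0, "ty": 0, "tz": 0, "ax": 0, "ay": 0, "az": 8.3, "jaw": 255}, {"tx": 0, "ty": 0, "tz": 0, "ax": 0, "ay": 0, "az": 8.3, "jaw": 255}, {"tx": 0, "ty": 0, "tz": 0, "ax": 0, "ay": 0, "az": 8.3, "jaw": 255}, {"tx": 0, "ty": 0, "tz": 0, "ax": 0, "ay": 0, "az": 8.3, "jaw": 255}, {"tx": 0, "ty": 0, "tz": 0, "ax": 0, "ay": 0, "az": 6, "jaw": 255}, {"tx": 0, "ty": 0, "tz": 0, "ax": 0, "ay": 0, "az": 0, "jaw": 255}]'

```text
time: 51.9
tool_pos: [0.3407, 0.1987, 0.3122]
tool_rot: [-0.004, 0.996, 0.089, 0.016]
contact_force: [-0.3, 1.1, -0.4]
gripper_width: 0.001
```

Run:
```python
from h import *
plan(barw(0,-.035),down(.066),1)
```

```text
t 51.9 pos [0.3407 0.1987 0.3122] w 0.001 F [-0.3  1.1 -0.4] min rows 2
total tool shift mm [ 8.2  1.9 74.5] rot deg [-0.4 -1.9  6.4]
[0.0082 0.0019 0.0745] [-0.39 -1.88  6.38]
```

Call:
move_arm --rows '[{"tx": 0.006, "ty": 0, "tz": 0.015, "ax": -0.4, "ay": -1.9, "az": 6.4, "jaw": 255}, {"tx": 0, "ty": 0, "tz": 0.02, "ax": 0, "ay": 0, "az": 0, "jaw": 255}, {"tx": 0, "ty": 0, "tz": 0.015, "ax": 0, "ay": 0, "az": 0, "jaw": 255}, {"tx": 0, "ty": 0, "tz": 0.008, "ax": 0, "ay": 0, "az": 0, "jaw": 255}, {"tx": 0, "ty": 0, "tz": 0.004, "ax": 0, "ay": 0, "az": 0, "jaw": 255}, {"tx": 0, "ty": 0, "tz": 0, "ax": 0, "ay": 0, "az": 0, "jaw": 255}, {"tx": 0, "ty": 0, "tz": 0, "ax": 0, "ay": 0, "az": 0, "jaw": 255}]'

```text
time: 52.6
tool_pos: [0.3499, 0.201, 0.2548]
tool_rot: [-0.002, 0.999, 0.036, 0.005]
contact_force: [0.4, 0.3, -0.5]
gripper_width: -0.001
```

Run:
```python
from h import *
plan(barw(0,-.035),down(.066),1)
f=grab('scene');cv2.imwrite('pics/s43.png',cv2.resize(f['color'][150:330,120:320,::-1],None,fx=4,fy=3.3,interpolation=cv2.INTER_CUBIC))
```

```text
t 52.6 pos [0.3499 0.201  0.2548] w -0.001 F [ 0.4  0.3 -0.5] min rows 1
total tool shift mm [ 1.3  2.1 16.8] rot deg [-0.2 -0.6  0.3]
[0.0013 0.0021 0.0168] [-0.16 -0.59  0.35]
```

View pics/s43.png

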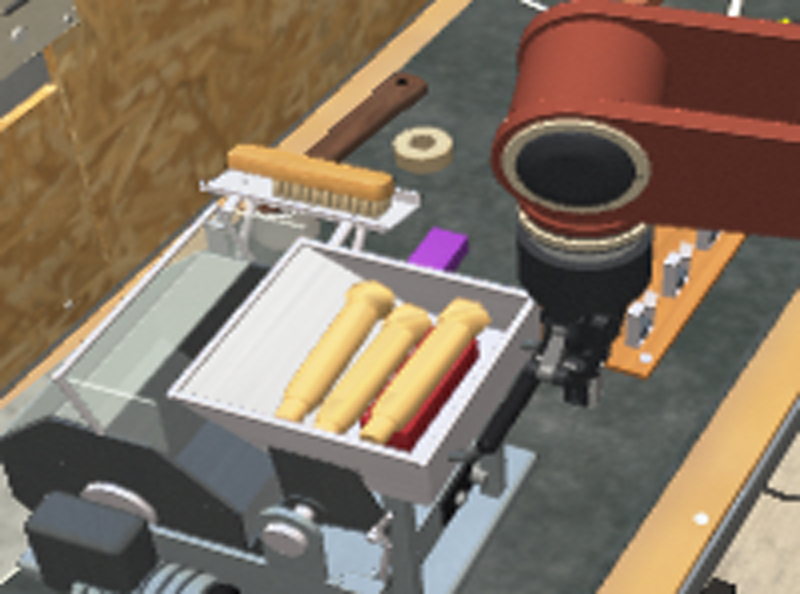

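Call:
move_arm --rows '[{"tx": 0, "ty": 0.001, "tz": 0.006, "ax": 0, "ay": -0.6, "az": 0, "jaw": 255}, {"tx": 0, "ty": 0.001, "tz": 0.006, "ax": 0, "ay": 0, "az": 0, "jaw": 255}, {"tx": 0, "ty": 0, "tz": 0.003, "ax": 0, "ay": 0, "az": 0, "jaw": 255}, {"tx": 0, "ty": 0, "tz": 0, "ax": 0, "ay": 0, "az": 0, "jaw": 255}, {"tx": 0.005, "ty": 0, "tz": 0, "ax": 0, "ay": 0, "az": 0, "jaw": 255}, {"tx": 0.005, "ty": 0, "tz": 0, "ax": 0, "ay": 0, "az": 0, "jaw": 255}, {"tx": 0, "ty": 0, "tz": 0, "ax": 0, "ay": 0, "az": 0, "jaw": 255}]'

```text
time: 53.35
tool_pos: [0.3617, 0.1999, 0.24]
tool_rot: [-0.002, 0.999, 0.036, 0.001]
contact_force: [0.5, -0.1, 0.3]
gripper_width: -0.0
```

Run:
```python
from h import *
plan(barw(0,-.0185),down(.066),1)
f=grab('scene');cv2.imwrite('pics/s44.png',cv2.resize(f['color'][200:300,200:300,::-1],None,fx=6,fy=6,interpolation=cv2.INTER_CUBIC))
```

```text
t 53.4 pos [0.3617 0.1999 0.24  ] w -0.000 F [ 0.5 -0.1  0.3] min rows 1
total tool shift mm [6.3 0.2 2. ] rot deg [-0.2 -0.1  0.4]
[0.0063 0.0002 0.002 ] [-0.2  -0.1   0.37]
```

View pics/s44.png

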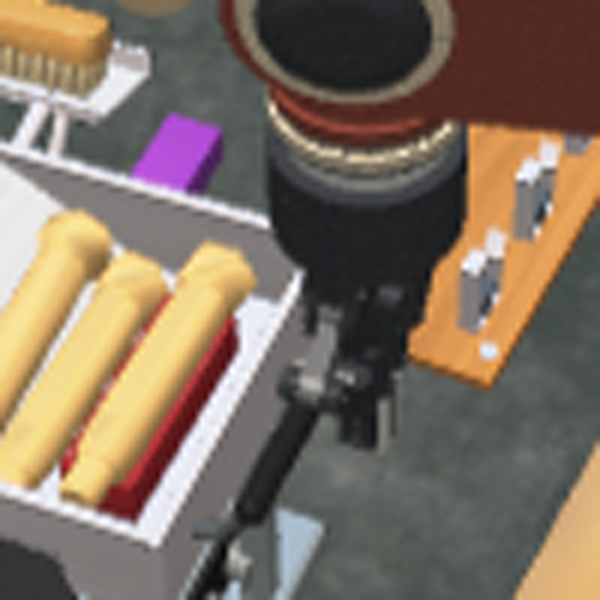

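Call:
move_arm --rows '[{"tx": 0.006, "ty": 0, "tz": 0, "ax": 0, "ay": 0, "az": 0, "jaw": 255}, {"tx": 0.004, "ty": 0, "tz": -0.003, "ax": 0, "ay": 0, "az": 0, "jaw": 255}, {"tx": 0.005, "ty": 0, "tz": -0.006, "ax": 0, "ay": 0, "az": 0, "jaw": 255}]'

```text
time: 53.7
tool_pos: [0.3751, 0.2008, 0.2478]
tool_rot: [-0.001, 0.999, 0.037, -0.003]
contact_force: [-9.4, -0.4, -4.7]
gripper_width: -0.002
```

Call:
move_arm --rows '[{"tx": 0.011, "ty": 0, "tz": -0.01, "ax": 0, "ay": 0, "az": 0, "jaw": 255}, {"tx": 0.012, "ty": 0, "tz": -0.009, "ax": 0, "ay": 0, "az": 0, "jaw": 255}, {"tx": 0.013, "ty": 0, "tz": -0.007, "ax": 0, "ay": 0, "az": 0, "jaw": 255}, {"tx": 0.013, "ty": 0, "tz": -0.006, "ax": 0, "ay": 0, "az": 0, "jaw": 255}]'

```text
time: 54.1
tool_pos: [0.4186, 0.2042, 0.2846]
tool_rot: [-0.001, 0.999, 0.038, -0.013]
contact_force: [-5.3, -2.0, 5.3]
gripper_width: 0.0
```

Run:
```python
from h import *
f=grab('scene');cv2.imwrite('pics/s45.png',cv2.resize(f['color'][150:330,120:320,::-1],None,fx=4,fy=3.3,interpolation=cv2.INTER_CUBIC))
plan(barw(.7,-.0175),down(.066),1)
```

```text
t 54.1 pos [0.4209 0.2044 0.2858] w 0.002 F [-4.2 -1.7  5.6] min rows 1
total tool shift mm [32.1  1.  -3.9] rot deg [-0.1  1.3  0.5]
[ 0.0321  0.001  -0.0039] [-0.15  1.29  0.53]
```

View pics/s45.png

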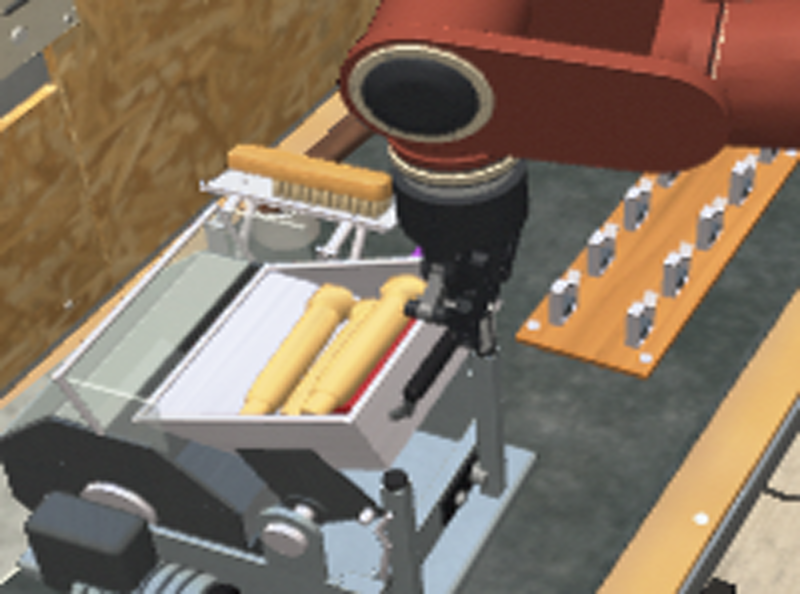

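Call:
move_arm --rows '[{"tx": 0.013, "ty": 0, "tz": 0, "ax": 0, "ay": 0.5, "az": 0, "jaw": 255}, {"tx": 0.014, "ty": 0, "tz": -0.001, "ax": 0, "ay": 0.5, "az": 0, "jaw": 255}, {"tx": 0.014, "ty": 0, "tz": 0, "ax": 0, "ay": 0, "az": 0, "jaw": 255}, {"tx": 0.014, "ty": 0, "tz": 0, "ax": 0, "ay": 0, "az": 0, "jaw": 255}]'

```text
time: 54.55
tool_pos: [0.479, 0.2089, 0.3025]
tool_rot: [-0.002, 0.999, 0.038, 0.002]
contact_force: [-6.4, -1.4, 1.8]
gripper_width: -0.003
```

Run:
```python
from h import *
f=grab('scene');cv2.imwrite('pics/s46.png',cv2.resize(f['color'][150:330,120:320,::-1],None,fx=4,fy=3.3,interpolation=cv2.INTER_CUBIC))
plan(barw(1.25,-.0175),down(.066),1)
```

```text
t 54.6 pos [0.4807 0.2089 0.3023] w -0.001 F [-0.5 -1.8  0.7] min rows 2
total tool shift mm [49.9  1.8 19.9] rot deg [-0.2 -0.4  0.5]
[0.0499 0.0018 0.0199] [-0.22 -0.38  0.53]
```

View pics/s46.png

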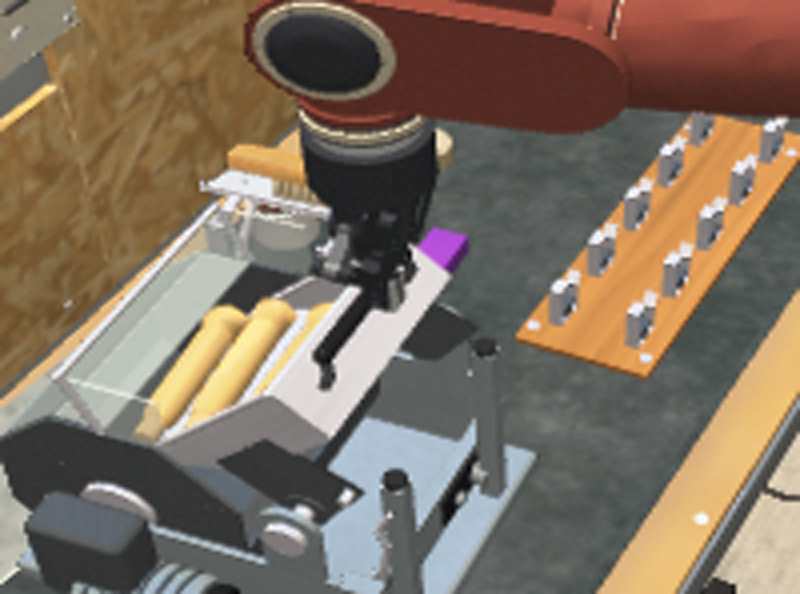

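Call:
move_arm --rows '[{"tx": 0.006, "ty": 0, "tz": 0.008, "ax": 0, "ay": 0, "az": 0, "jaw": 255}, {"tx": 0.012, "ty": 0, "tz": 0.005, "ax": 0, "ay": 0, "az": 0, "jaw": 255}, {"tx": 0.012, "ty": 0, "tz": 0.004, "ax": 0, "ay": 0, "az": 0, "jaw": 255}, {"tx": 0.01, "ty": 0, "tz": 0.003, "ax": 0, "ay": 0, "az": 0, "jaw": 255}]'

```text
time: 55.0
tool_pos: [0.5239, 0.2127, 0.287]
tool_rot: [-0.003, 0.999, 0.038, 0.006]
contact_force: [-2.2, 0.4, 1.3]
gripper_width: -0.002
```

Run:
```python
from h import *
f=grab('scene');cv2.imwrite('pics/s47.png',cv2.resize(f['color'][150:330,120:320,::-1],None,fx=4,fy=3.3,interpolation=cv2.INTER_CUBIC))
plan(barw(1.28,-.0175),down(.066),1)
```

```text
t 55.0 pos [0.5249 0.2126 0.286 ] w 0.002 F [-0.8 -0.1 -0.3] min rows 1
total tool shift mm [9.7 2.1 5. ] rot deg [-0.3 -0.7  0.5]
[0.0097 0.0021 0.005 ] [-0.29 -0.68  0.53]
```

View pics/s47.png

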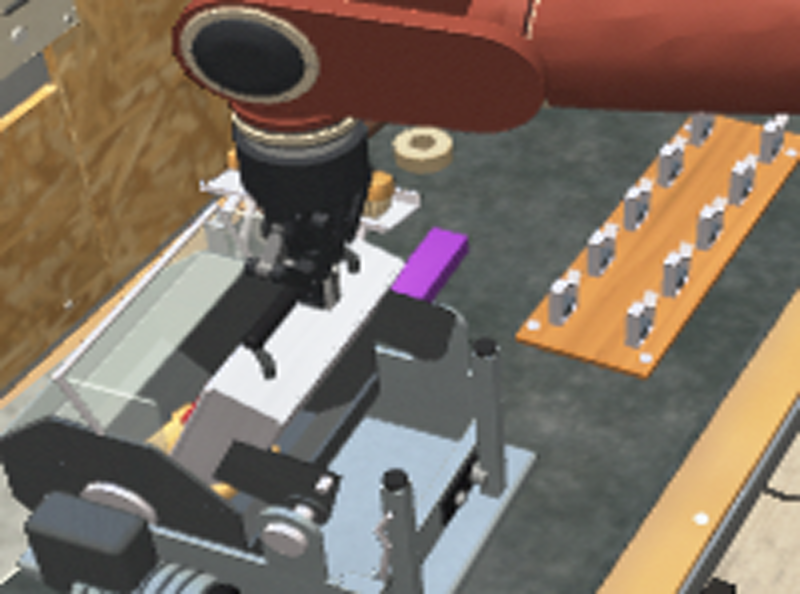

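Call:
move_arm --rows '[{"tx": 0.006, "ty": 0, "tz": 0.002, "ax": 0, "ay": 0, "az": 0, "jaw": 255}, {"tx": 0.004, "ty": 0, "tz": 0, "ax": 0, "ay": 0, "az": 0, "jaw": 255}, {"tx": 0.001, "ty": 0, "tz": 0, "ax": 0, "ay": 0, "az": 0, "jaw": 255}, {"tx": 0.001, "ty": 0, "tz": 0, "ax": 0, "ay": 0, "az": 0, "jaw": 255}, {"tx": 0.001, "ty": 0, "tz": 0, "ax": 0, "ay": 0, "az": 0, "jaw": 255}, {"tx": 0.001, "ty": 0, "tz": 0, "ax": 0, "ay": 0, "az": 0, "jaw": 255}, {"tx": 0.001, "ty": 0, "tz": 0, "ax": 0, "ay": 0, "az": 0, "jaw": 255}, {"tx": 0.001, "ty": 0, "tz": 0, "ax": 0, "ay": 0, "az": 0, "jaw": 255}]'

```text
time: 55.85
tool_pos: [0.5395, 0.2136, 0.2806]
tool_rot: [-0.002, 0.999, 0.038, 0.001]
contact_force: [-3.9, -0.7, -0.8]
gripper_width: 0.001
```

Run:
```python
from h import *
f=grab('scene');cv2.imwrite('pics/s48.png',cv2.resize(f['color'][150:330,120:320,::-1],None,fx=4,fy=3.3,interpolation=cv2.INTER_CUBIC))
f=grab('top');c=f['color'][:,:,::-1]
cv2.imwrite('pics/t48.png',cv2.resize(c[120:270,70:230],None,fx=5,fy=4*1.0,interpolation=cv2.INTER_CUBIC)) 
plan(barw(1.28,-.0175),down(.066),1)
```

```text
t 56.0 pos [0.5396 0.2136 0.2805] w 0.000 F [-3.5 -0.4 -1.3] min rows 1
total tool shift mm [-5.   2.  -0.6] rot deg [-0.2 -0.1  0.6]
[-0.005   0.002  -0.0006] [-0.22 -0.15  0.55]
```

View pics/s48.png

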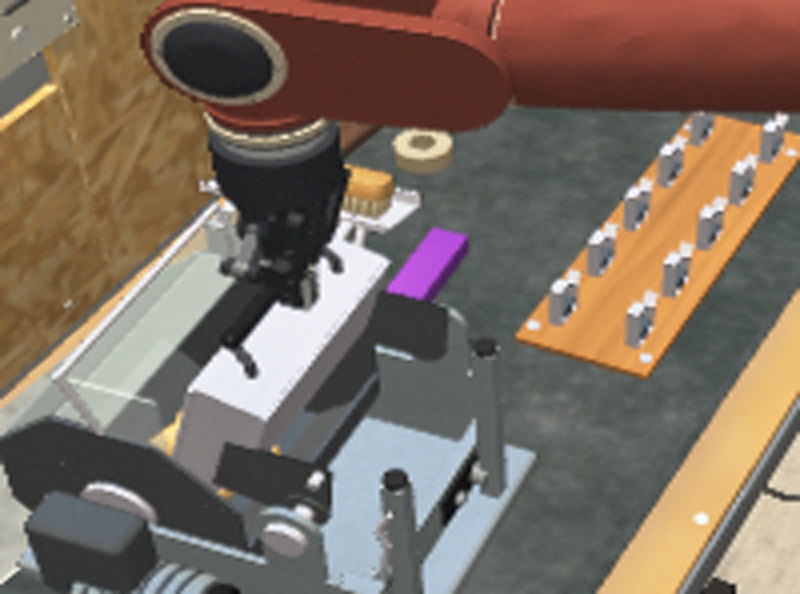

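View pics/t48.png

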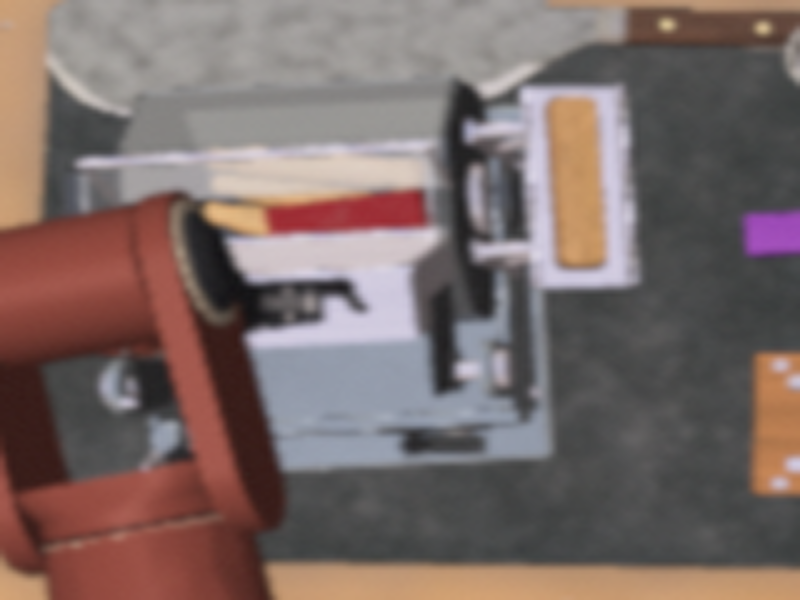

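Call:
move_arm --rows '[{"tx": -0.014, "ty": 0, "tz": -0.003, "ax": 0, "ay": 0, "az": 0, "jaw": 255}, {"tx": -0.016, "ty": 0, "tz": -0.002, "ax": 0, "ay": 0, "az": 0, "jaw": 255}, {"tx": -0.016, "ty": 0, "tz": -0.001, "ax": 0, "ay": 0, "az": 0, "jaw": 255}, {"tx": -0.016, "ty": 0, "tz": 0, "ax": 0, "ay": 0, "az": 0, "jaw": 255}, {"tx": -0.016, "ty": 0, "tz": 0.001, "ax": 0, "ay": 0, "az": 0, "jaw": 255}, {"tx": -0.016, "ty": 0, "tz": 0.003, "ax": 0, "ay": 0, "az": 0, "jaw": 255}, {"tx": -0.016, "ty": 0, "tz": 0.005, "ax": 0, "ay": 0, "az": 0, "jaw": 255}]'

```text
time: 56.65
tool_pos: [0.4305, 0.2052, 0.2791]
tool_rot: [-0.003, 0.999, 0.037, 0.006]
contact_force: [-1.6, 0.6, -0.3]
gripper_width: -0.0
```

Run:
```python
from h import *
f=grab('scene');cv2.imwrite('pics/s49.png',cv2.resize(f['color'][150:330,120:320,::-1],None,fx=4,fy=3.3,interpolation=cv2.INTER_CUBIC))
plan(barw(0,-.035),down(.066),8)
```

```text
t 56.7 pos [0.4282 0.2051 0.2782] w -0.003 F [-3.9  0.3  2. ] min rows 2
total tool shift mm [-77.3   0.5  39.4] rot deg [-0.3 -0.6  0.5]
[-0.0097  0.0001  0.0049] [-0.03 -0.07  0.06]
[-0.0097  0.0001  0.0049] [-0.03 -0.07  0.06]
[-0.0097  0.0001  0.005 ] [-0.03 -0.07  0.06]
[-0.0096  0.0001  0.005 ] [-0.03 -0.07  0.06]
[-0.0096  0.0001  0.005 ] [-0.03 -0.07  0.06]
[-0.0096  0.0001  0.005 ] [-0.03 -0.07  0.06]
[-0.0096  0.0001  0.005 ] [-0.03 -0.07  0.06]
[-0.0096  0.0001  0.005 ] [-0.03 -0.07  0.06]
```

View pics/s49.png

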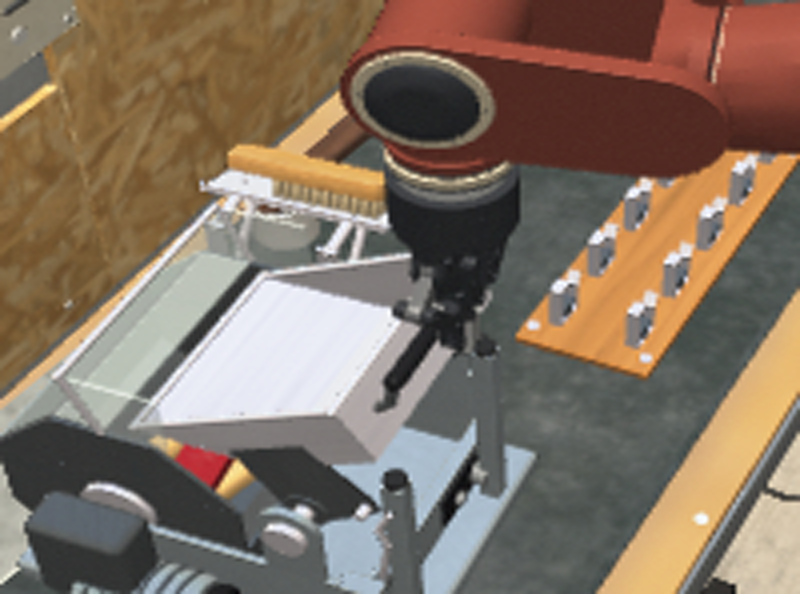

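Call:
move_arm --rows '[{"tx": -0.014, "ty": 0, "tz": 0.007, "ax": 0, "ay": 0, "az": 0, "jaw": 255}, {"tx": -0.013, "ty": 0, "tz": 0.008, "ax": 0, "ay": 0, "az": 0, "jaw": 255}, {"tx": -0.012, "ty": 0, "tz": 0.009, "ax": 0, "ay": 0, "az": 0, "jaw": 255}, {"tx": -0.012, "ty": 0, "tz": 0.009, "ax": 0, "ay": 0, "az": 0, "jaw": 255}, {"tx": -0.012, "ty": 0, "tz": 0.005, "ax": 0, "ay": 0, "az": 0, "jaw": 255}, {"tx": -0.012, "ty": 0, "tz": 0, "ax": 0, "ay": 0, "az": 0, "jaw": 255}, {"tx": -0.01, "ty": 0, "tz": 0, "ax": 0, "ay": 0, "az": 0, "jaw": 255}, {"tx": 0, "ty": 0, "tz": 0, "ax": 0, "ay": 0, "az": 0, "jaw": 255}, {"tx": 0, "ty": 0, "tz": 0, "ax": 0, "ay": 0, "az": 0, "jaw": 255}]'

```text
time: 57.6
tool_pos: [0.3464, 0.1997, 0.2417]
tool_rot: [-0.005, 0.999, 0.037, 0.016]
contact_force: [-0.0, -0.6, -0.2]
gripper_width: 0.003
```

Run:
```python
from h import *
f=grab('scene');cv2.imwrite('pics/s50.png',cv2.resize(f['color'][150:330,120:320,::-1],None,fx=4,fy=3.3,interpolation=cv2.INTER_CUBIC))
plan(barw(0,-.035),down(.066),1)
```

```text
t 57.6 pos [0.3465 0.1997 0.2418] w -0.001 F [-0.   0.9  0.3] min rows 1
total tool shift mm [4.9 1.  4. ] rot deg [-0.5 -1.8  0.5]
[0.0049 0.001  0.004 ] [-0.46 -1.79  0.45]
```

View pics/s50.png

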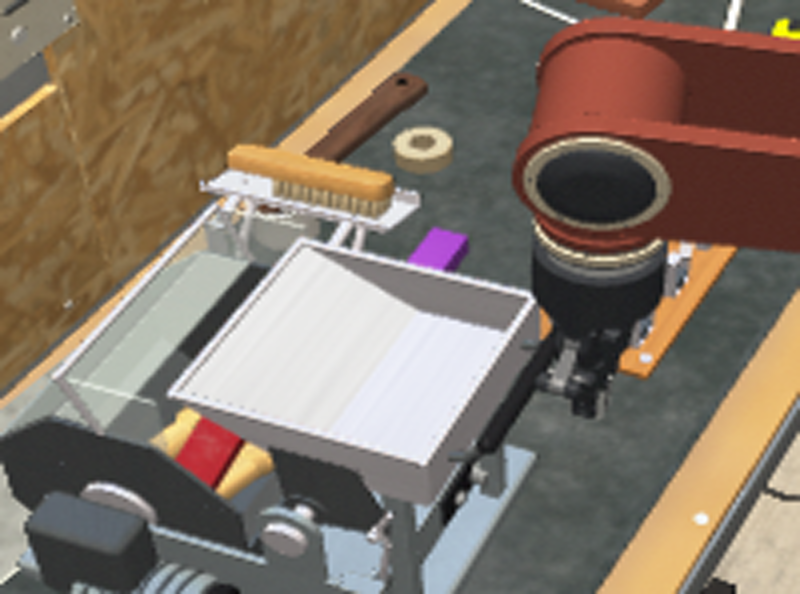

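Call:
move_arm --rows '[{"tx": -0.005, "ty": 0, "tz": -0.02, "ax": 0, "ay": 0, "az": 0, "jaw": 255}, {"tx": 0, "ty": 0.01, "tz": -0.04, "ax": 0, "ay": 0, "az": 0, "jaw": 255}, {"tx": 0, "ty": 0.03, "tz": -0.03, "ax": 0, "ay": 0, "az": 0, "jaw": 255}, {"tx": 0.01, "ty": 0.04, "tz": -0.01, "ax": 0, "ay": 0, "az": 0, "jaw": 255}, {"tx": 0.01, "ty": 0.04, "tz": 0, "ax": 0, "ay": 0, "az": 0, "jaw": 255}, {"tx": 0.01, "ty": 0.04, "tz": 0, "ax": 0, "ay": 0, "az": 0, "jaw": 255}, {"tx": 0.01, "ty": 0.04, "tz": 0, "ax": 0, "ay": 0, "az": 0, "jaw": 255}, {"tx": 0.01, "ty": 0.04, "tz": 0, "ax": 0, "ay": 0, "az": 0, "jaw": 255}, {"tx": 0.0, "ty": 0.03, "tz": 0, "ax": 0, "ay": 0, "az": 0, "jaw": 255}, {"tx": 0, "ty": 0, "tz": 0, "ax": 0, "ay": 0, "az": 0, "jaw": 255}, {"tx": 0, "ty": 0, "tz": 0, "ax": 0, "ay": 0, "az": 0, "jaw": 255}]'

```text
time: 58.75
tool_pos: [0.4165, -0.0801, 0.3489]
tool_rot: [-0.003, 0.999, 0.037, 0.02]
contact_force: [0.1, -0.2, -0.1]
gripper_width: 0.0
```

Run:
```python
from h import *
f=grab('scene');cv2.imwrite('pics/s51.png',cv2.resize(f['color'][190:310,120:260,::-1],None,fx=5.7,fy=5,interpolation=cv2.INTER_CUBIC))
f=grab('top');c=f['color'][:,:,::-1]
cv2.imwrite('pics/t51.png',cv2.resize(c[120:270,70:230],None,fx=5,fy=4*1.0,interpolation=cv2.INTER_CUBIC)) 
p,R,s=cur();print(p,s['time'])
```

```text
[ 0.41633073 -0.07909331  0.3489022 ] 58.85
```

View pics/s51.png

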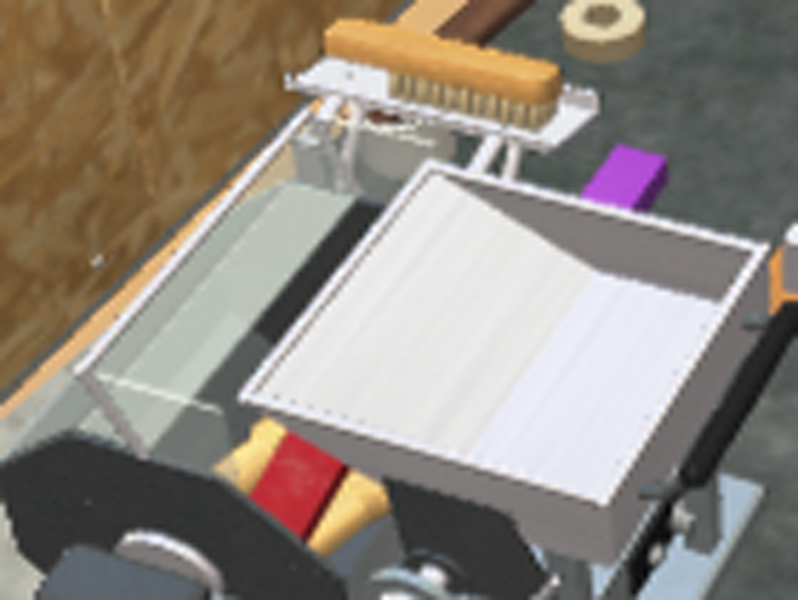

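View pics/t51.png

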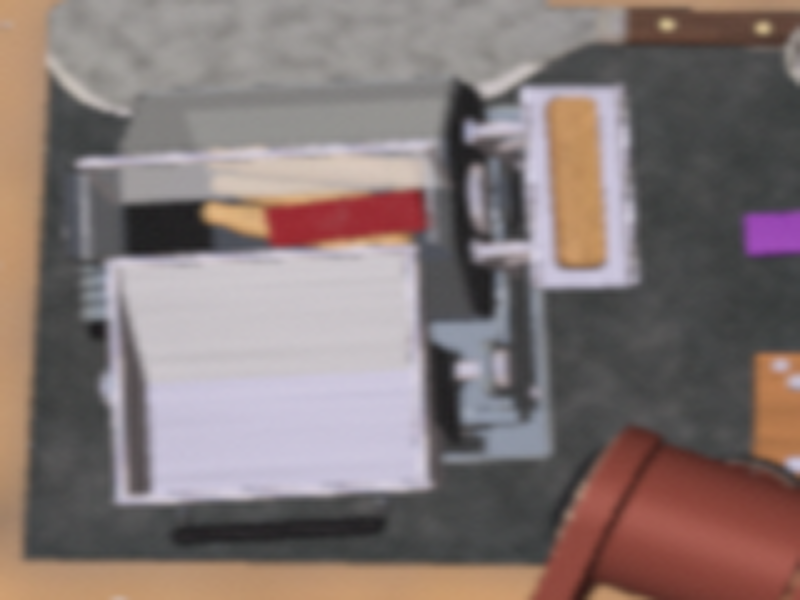

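Run:
```python
from h import *
ft=load('top');fs=load('scene')
def ray(f,uv):
    R=f['R'];t=f['t'];d=R.T@np.linalg.solve(f['intrinsics'],[uv[0],uv[1],1.]);return -R.T@t,d/np.linalg.norm(d)
T1=lambda x,y:(70+(x+.5)/5-.5,120+(y+.5)/4-.5)
S1=lambda x,y:(120+(x+.5)/5.7-.5,190+(y+.5)/5-.5)
for n,a,b,ss in (('A',(271,208),(424,190),[(285,432),(268,462),(252,492)]),('B',(272,247),(427,230),[(344,470),(322,505),(302,536)])):
    o,d1=ray(ft,T1(*a));_,d2=ray(ft,T1(*b));N=np.cross(d1,d2)
    for s in ss:
        o2,d=ray(fs,S1(*s));k=(o-o2)@N/(d@N);X=o2+k*d
        print(n,np.round(X,3),'local',np.round(RT.T@(X-T),3))
```

```text
A [0.644 0.212 0.113] local [ 0.045 -0.006  0.113]
A [0.641 0.232 0.11 ] local [0.044 0.014 0.11 ]
A [0.639 0.25  0.105] local [0.043 0.032 0.105]
B [0.616 0.207 0.088] local [ 0.017 -0.01   0.088]
B [0.612 0.233 0.089] local [0.015 0.016 0.089]
B [0.608 0.256 0.09 ] local [0.013 0.039 0.09 ]
```

Run:
```python
from h import *
ft=load('top');fs=load('scene')
a=cv2.resize(ft['color'][145:190,85:165,::-1],None,fx=10,fy=6.5,interpolation=cv2.INTER_CUBIC)
b=cv2.resize(fs['color'][245:310,130:210,::-1],None,fx=10,fy=4.6,interpolation=cv2.INTER_CUBIC)
cv2.imwrite('pics/z52.png',np.vstack([a,b])[:600])
```

```text
(no output)
```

View pics/z52.png

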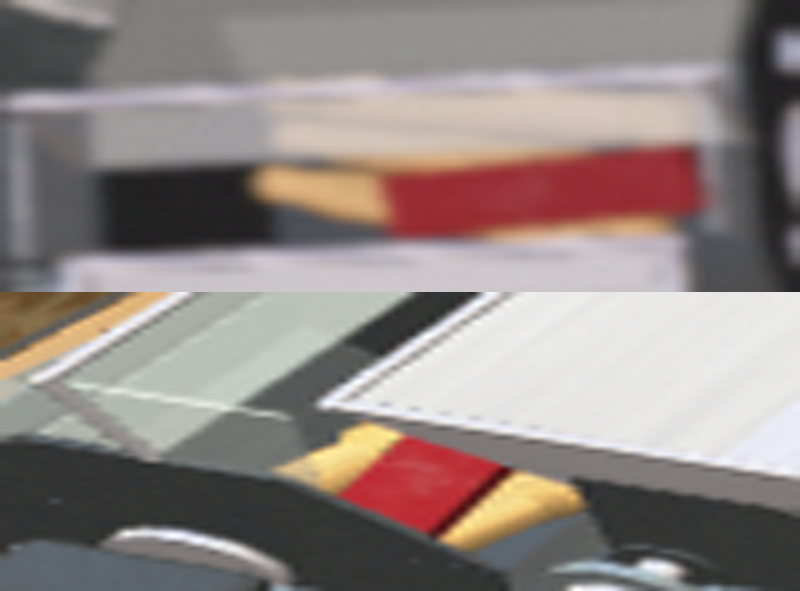

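Run:
```python
from h import *
f=load('top')
for z in(.07,.09,.12): print(RT.T@(back(f,(85+48,145+100/6.5),z)-T))
p,R,s=cur();print(np.round(s['contact_force'],1))
print(manip.job_done())
```

```text
[0.08279523 0.02010385 0.07      ]
[0.07966665 0.01512305 0.09      ]
[0.07497377 0.00765185 0.12      ]
[ 0.3 -0.1 -1. ]
the job is handed in; nothing more can be done
None
```

I handed the job in at about 59 s of the 210 s allowed. As far as the cameras show, the whole charge is in the barrel.

- **Brush:** it lies bristles down and lengthwise on its ledge. It stayed put in both views through to the last picture.
- **Loading:** three handles were present, at stations +148, +74 and −74 mm. I rolled each out of its clip and laid it in the bucket with the dark red wax bar. I checked in the pictures that everything was in before touching the bar.
- **Tipping:** I pushed the bucket past its catch to roughly 1.3 rad, worked out from the tool position along the bar's arc. I held it about a second, then let it swing home. The last pictures show it empty and back home.
- **Barrel:** the wax lies on top, its upper face about 90–113 mm above the bench by triangulation, against a limit of 138 mm for its centre. The handles show beside and under it. I judged their heights only from what is visible through the clear guard and did not measure them directly.
- **Bystanders:** I never went near the tin, tape roll, tape measure or purple bar, though I did not measure them at the end. The arm was clear, with a contact force of about 1 N, which is sensor noise.

Two things went wrong along the way. The first brush grasp and the first wax grasp both closed on nothing. The fingertips sat roughly 20 mm higher than the reported tool position suggested, so I corrected for that and regrasped. The scene camera also disagreed with the top camera by about 4 mm, so I planned from the top camera.

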